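Pack the hexagonal sample jars into the carrier and raise its handle

ROBOT

A 6-joint arm with a two-finger parallel gripper is mounted at the origin on a cart in front of the work surface, level with it; the furniture and walls round the work are solid. World frame = base frame: x ahead of the robot, y to its left, z up, the work surface at z = 0. Lengths are in m, angles in rad, forces in N, time in s.
With the tool pointing down it reaches from about 0.375 to 0.75 m from the base axis. Payload 9 kg.
Tool frame: the origin (TCP) lies midway between the tips of the shut fingers; the grasp point (between the pads) lies 19 mm behind it; z points along the fingers, y is the direction in which the jaws open and shut (so a half turn about z gives the same grasp; the last joint's range is limited). The gripper opens to 85 mm and grips with 20 to 120 N. Pads are 22 mm wide; open, the fingers measure 114 mm over their backs; the gripper's body (76 mm by 85 mm) begins 54 mm behind the grasp point. The pads swing forward as they close: fully open they stand 13 mm farther back than shut.
Start: joints at [-1.422, 0.104, 0.097, 1.564, 0, 1.353], TCP at [0.215, -0.56, 0.202] pointing down, gripper open.
Joint ranges: [-2.99, 2.99], [-0.84, 1.86], [-1.1, 1.16], [-1.84, 2.11], [-1.51, 1.56], [-3.14, 3.14]. Speed limits (rad/s): [2.22, 2.22, 2.57, 3.14, 3.14, 3.14].

INTERFACE

Orientations are given as a unit quaternion [w, x, y, z].
In Python, from bench import r gives the robot as it stands.
- The arm moves only by the tool jog_arm, never from a script. Its arguments are lists of equal length, an entry for each row: "linear": the shift along the tool's x, y, z in m, a list of three; "twist": the turn about the tool's z in rad; "gripper": the gripper's target within -1 to 1 (fully open at 1, half-way at 0, shut at -1). In form: {"linear": [[tx, ty, tz], ...], "twist": [twist, ...], "gripper": [gripper, ...]}. A call has 1 to 12 rows; each row is the pose to reach, as a shift and turn from the pose commanded when the call began, along the tool's axes at that moment; what a row does not reach only later rows make up. A row lasts 1/10 s, in which the tool goes at most 50 mm and 8.59 degrees, less where a joint would pass 70% of its speed; a pose out of reach is approached as far as the arm can. A call with a gripper value outside its range is refused whole. The fingers move at their own pace and stop on an object; the grip force is fixed at half the most. Time passes only in rows, so rows that repeat a pose let the fingers close. It gives the time, the measured TCP pose, the force and the opening at its end, in the units of the state.
- r.read_state(): the state, without advancing time (a new reading comes with each control period).
- r.capture(name): name is "scene" or "top" or "wrist"; returns a dict with "img" (400x640x3 uint8, red, green, blue), "camera_matrix" (3x3 intrinsics, pixels), "k1" (the pictures are not rectified: a ray, as slopes to the right and down, at radius r is drawn at 1 + k1 r^2 times it, then the intrinsics apply), "rvec" (rotation vector, rad) and "tvec" (3), from world to camera coordinates, as OpenCV has them. Camera axes: x right, y down, z forward; pixel columns grow to the right and rows downward; lengths in m; the calibration is good to about 2 mm. A picture is of the moment at which its call begins. There is no depth.
- r.hand_in(): hands the job in, once; it reports no verdict.
The state is a dict: "time": time; "joints": joint angles; "dq": joint speeds; "joint_efforts": joint torques, N m; "eef_pos": TCP position; "orientation": TCP orientation; "contact_force": force on the tool from outside, world axes, zero at the start; "wrist_torque": the same for the moment, N m; "gripper_width": finger opening in m.
Only numpy, scipy, OpenCV 4.12 (cv2) and the standard library are available. Lean on these libraries where they do the work, as an engineer would, in place of code of your own. Each camera call takes 0.05 s, during which the arm holds its last target.

TASK

Fold the carrier's carry handle down flat, then pack every hexagonal amber jar on the bench upright on the floor of the carrier tray as one close-packed honeycomb, flat sides touching, so that each jar touches at least two others. Then swing the carry handle back up until it snaps into its upright detent and stays there. The jars are thin glass: grip them only lightly, and leave the other things on the bench where they are.

Things in the scene. Friction and masses are not known exactly. Their poses are not given: they have to be found in the camera images.
- hex_jar_0: One of 3 to 5 alike squat hexagonal amber glass jars (None from the start: absent), 80 g, 40 mm across flats. Body 28 mm tall, on it a round black cap 30 mm across, 18 mm tall: grip there, about 20 N a finger; both fingers together never over 70 N. Origin: centre of the underside, z up; flats face +y and -y, corners point to +x and -x. Flats touching = centres 40 mm apart.
- hex_jar_1: One of 3 to 5 alike squat hexagonal amber glass jars (None from the start: absent), 80 g, 40 mm across flats. Body 28 mm tall, on it a round black cap 30 mm across, 18 mm tall: grip there, about 20 N a finger; both fingers together never over 70 N. Origin: centre of the underside, z up; flats face +y and -y, corners point to +x and -x. Flats touching = centres 40 mm apart.
- hex_jar_2: One of 3 to 5 alike squat hexagonal amber glass jars (None from the start: absent), 80 g, 40 mm across flats. Body 28 mm tall, on it a round black cap 30 mm across, 18 mm tall: grip there, about 20 N a finger; both fingers together never over 70 N. Origin: centre of the underside, z up; flats face +y and -y, corners point to +x and -x. Flats touching = centres 40 mm apart.
- hex_jar_3: One of 3 to 5 alike squat hexagonal amber glass jars (None from the start: absent), 80 g, 40 mm across flats. Body 28 mm tall, on it a round black cap 30 mm across, 18 mm tall: grip there, about 20 N a finger; both fingers together never over 70 N. Origin: centre of the underside, z up; flats face +y and -y, corners point to +x and -x. Flats touching = centres 40 mm apart.
- hex_jar_4: One of 3 to 5 alike squat hexagonal amber glass jars (None from the start: absent), 80 g, 40 mm across flats. Body 28 mm tall, on it a round black cap 30 mm across, 18 mm tall: grip there, about 20 N a finger; both fingers together never over 70 N. Origin: centre of the underside, z up; flats face +y and -y, corners point to +x and -x. Flats touching = centres 40 mm apart.
- carrier_tray: Steel tray fixed to the bench, outside 106 mm (x) by 172 mm (y), walls 20 mm tall and 4 mm thick, floor 3 mm thick, inside 98 x 164 mm. Origin at the centre of its underside, z up. A hinge ear 30 mm tall and 4 mm thick stands on the outside of each long wall at its middle.
- carry_handle (a joint): Carry handle (a bail) hinged across the tray's middle, rad: 0 = upright in its detent, at the stop (its start), 1.57 = folded out flat beyond the tray's +y end. An over-centre spring beside its front leg pulls it up to the stop below about 0.3, down flat above that; moving it takes up to about 4 N at the bar.
- handle_hinge (a point): Middle of the handle's hinge axis, fixed to the tray, 22 mm above its underside; the axis runs along the tray's x.
- handle_bar (a point): Middle of the handle's black grip bar, 16 mm thick, 92 mm long, along the tray's x, 134 mm from the hinge axis: at 0 it stands 134 mm above the hinge, at 1.57 it lies 134 mm to the tray's +y at hinge height (40 mm free between bar and tray end). An 8 mm steel rod 62 mm either side of the tray's middle carries each end, outside the long walls.
- round_jar: Bystander: round brown jar with white cap, 34 mm diameter, 64 mm tall; leave it. Origin at the centre of its underside.
- loose_cap: Bystander: blue round bottle cap, 39 mm diameter, 22 mm tall; leave it. Origin at the centre of its underside.
Not all that is in view belongs to the job. What is shaped like the hex_jar_3 but yellow is not meant.

How it is judged:
On the way, in this order (a step that is already met when the one before it is completed fails the run):
1. the carry handle is folded down flat (value of joint carry_handle above 1.45 rad), for 0.2 s.
2. all the hexagonal jars present stand close-packed on the tray floor, flats touching (z of hex_jar_0 in the frame of carrier_tray between -0.001 and 0.007 m and angle between each of hex_jar_0, hex_jar_1, hex_jar_2, hex_jar_3, hex_jar_4's own z axis and vertical below 0.08 rad and x of hex_jar_0 in the frame of carrier_tray between -0.036 and 0.036 m and y of hex_jar_0 in the frame of carrier_tray between -0.065 and 0.065 m and linear speed of each of hex_jar_0, hex_jar_1, hex_jar_2, hex_jar_3, hex_jar_4 below 0.02 m/s and (horizontal distance between hex_jar_0 and hex_jar_2 below 0.042 m or horizontal distance between hex_jar_0 and hex_jar_3 below 0.042 m or horizontal distance between hex_jar_0 and hex_jar_4 below 0.042 m) and (horizontal distance between hex_jar_0 and hex_jar_1 below 0.042 m or horizontal distance between hex_jar_0 and hex_jar_3 below 0.042 m or horizontal distance between hex_jar_0 and hex_jar_4 below 0.042 m) and (horizontal distance between hex_jar_0 and hex_jar_1 below 0.042 m or horizontal distance between hex_jar_0 and hex_jar_2 below 0.042 m or horizontal distance between hex_jar_0 and hex_jar_4 below 0.042 m) and (horizontal distance between hex_jar_0 and hex_jar_1 below 0.042 m or horizontal distance between hex_jar_0 and hex_jar_2 below 0.042 m or horizontal distance between hex_jar_0 and hex_jar_3 below 0.042 m) and z of hex_jar_1 in the frame of carrier_tray between -0.001 and 0.007 m and x of hex_jar_1 in the frame of carrier_tray between -0.036 and 0.036 m and y of hex_jar_1 in the frame of carrier_tray between -0.065 and 0.065 m and (horizontal distance between hex_jar_1 and hex_jar_2 below 0.042 m or horizontal distance between hex_jar_1 and hex_jar_3 below 0.042 m or horizontal distance between hex_jar_1 and hex_jar_4 below 0.042 m) and (horizontal distance between hex_jar_1 and hex_jar_0 below 0.042 m or horizontal distance between hex_jar_1 and hex_jar_3 below 0.042 m or horizontal distance between hex_jar_1 and hex_jar_4 below 0.042 m) and (horizontal distance between hex_jar_1 and hex_jar_0 below 0.042 m or horizontal distance between hex_jar_1 and hex_jar_2 below 0.042 m or horizontal distance between hex_jar_1 and hex_jar_4 below 0.042 m) and (horizontal distance between hex_jar_1 and hex_jar_0 below 0.042 m or horizontal distance between hex_jar_1 and hex_jar_2 below 0.042 m or horizontal distance between hex_jar_1 and hex_jar_3 below 0.042 m) and z of hex_jar_2 in the frame of carrier_tray between -0.001 and 0.007 m and x of hex_jar_2 in the frame of carrier_tray between -0.036 and 0.036 m and y of hex_jar_2 in the frame of carrier_tray between -0.065 and 0.065 m and (horizontal distance between hex_jar_2 and hex_jar_1 below 0.042 m or horizontal distance between hex_jar_2 and hex_jar_3 below 0.042 m or horizontal distance between hex_jar_2 and hex_jar_4 below 0.042 m) and (horizontal distance between hex_jar_2 and hex_jar_0 below 0.042 m or horizontal distance between hex_jar_2 and hex_jar_3 below 0.042 m or horizontal distance between hex_jar_2 and hex_jar_4 below 0.042 m) and (horizontal distance between hex_jar_2 and hex_jar_0 below 0.042 m or horizontal distance between hex_jar_2 and hex_jar_1 below 0.042 m or horizontal distance between hex_jar_2 and hex_jar_4 below 0.042 m) and (horizontal distance between hex_jar_2 and hex_jar_0 below 0.042 m or horizontal distance between hex_jar_2 and hex_jar_1 below 0.042 m or horizontal distance between hex_jar_2 and hex_jar_3 below 0.042 m) and z of hex_jar_3 in the frame of carrier_tray between -0.001 and 0.007 m and x of hex_jar_3 in the frame of carrier_tray between -0.036 and 0.036 m and y of hex_jar_3 in the frame of carrier_tray between -0.065 and 0.065 m and (horizontal distance between hex_jar_3 and hex_jar_1 below 0.042 m or horizontal distance between hex_jar_3 and hex_jar_2 below 0.042 m or horizontal distance between hex_jar_3 and hex_jar_4 below 0.042 m) and (horizontal distance between hex_jar_3 and hex_jar_0 below 0.042 m or horizontal distance between hex_jar_3 and hex_jar_2 below 0.042 m or horizontal distance between hex_jar_3 and hex_jar_4 below 0.042 m) and (horizontal distance between hex_jar_3 and hex_jar_0 below 0.042 m or horizontal distance between hex_jar_3 and hex_jar_1 below 0.042 m or horizontal distance between hex_jar_3 and hex_jar_4 below 0.042 m) and (horizontal distance between hex_jar_3 and hex_jar_0 below 0.042 m or horizontal distance between hex_jar_3 and hex_jar_1 below 0.042 m or horizontal distance between hex_jar_3 and hex_jar_2 below 0.042 m) and z of hex_jar_4 in the frame of carrier_tray between -0.001 and 0.007 m and x of hex_jar_4 in the frame of carrier_tray between -0.036 and 0.036 m and y of hex_jar_4 in the frame of carrier_tray between -0.065 and 0.065 m and (horizontal distance between hex_jar_4 and hex_jar_1 below 0.042 m or horizontal distance between hex_jar_4 and hex_jar_2 below 0.042 m or horizontal distance between hex_jar_4 and hex_jar_3 below 0.042 m) and (horizontal distance between hex_jar_4 and hex_jar_0 below 0.042 m or horizontal distance between hex_jar_4 and hex_jar_2 below 0.042 m or horizontal distance between hex_jar_4 and hex_jar_3 below 0.042 m) and (horizontal distance between hex_jar_4 and hex_jar_0 below 0.042 m or horizontal distance between hex_jar_4 and hex_jar_1 below 0.042 m or horizontal distance between hex_jar_4 and hex_jar_3 below 0.042 m) and (horizontal distance between hex_jar_4 and hex_jar_0 below 0.042 m or horizontal distance between hex_jar_4 and hex_jar_1 below 0.042 m or horizontal distance between hex_jar_4 and hex_jar_2 below 0.042 m)), for 0.2 s.
3. the carry handle is up in its detent (value of joint carry_handle below 0.05 rad), for 0.2 s.
At the end, for the whole second after the job is handed in: Every jar present stands upright (within 0.08 rad) at rest on the tray floor, centres at most 42 mm (exact contact: 40 mm) from at least two other jars, which jars turned over 10 degrees against each other cannot reach; the handle joint is below 0.05, in its detent (all of step 2 and value of joint carry_handle below 0.05 rad); the robot touches nothing.
It fails at once if a glass jar is gripped harder than 70 N (both fingers together) (contact force between any of hex_jar_0, hex_jar_1, hex_jar_2, hex_jar_3, hex_jar_4 and the fingers above 70 N).
It fails at once if the round jar or the blue cap is shifted by more than 50 mm (distance of any of round_jar, loose_cap from where it was at the start of the episode above 0.05 m).
Of hex_jar_0, hex_jar_1, hex_jar_2, hex_jar_3, hex_jar_4 only 3 to 5 are there at a start; the rules pass over those that are not, and their reading is None.
At some moment in a run one of hex_jar_0, hex_jar_1, hex_jar_2, hex_jar_3, hex_jar_4 may be knocked a few centimetres aside while the robot is not near it.
It also fails if it takes over 210 s, if anything falls off the work surface, if the arm or the gripper's body presses on something with over 40 N, if the wrist force passes 120 N, or if a joint passes its speed limit or range.

## Working session

There is one attempt and no reset: what is moved stays moved. The work goes in short steps, Python scripts to look and compute and a tool call to move; the robot and the scene stay as the last step left them, time stands still between calls to the robot, and variables do not carry over. Pictures are saved under pics/ and viewed, and the job is handed in when it is done.

Besides the shell and the picture viewer there is one more tool, called after ">>>" as name(argument=value, ...) on one line, values as JSON. jog_arm: Moves the arm, as the interface text tells. Its arguments: {"type":"object","properties":{"linear":{"type":"array","items":{"type":"array","items":{"type":"number"}}},"twist":{"type":"array","items":{"type":"number"}},"gripper":{"type":"array","items":{"type":"number"}}},"required":["linear","twist","gripper"]}

```bash
ls; mkdir -p pics
python3 - <<'E'
from bench import r
import cv2
s=r.read_state()
for k,v in s.items(): print(k,v)
for n in ["scene","top","wrist"]:
    c=r.capture(n); cv2.imwrite(f"pics/{n}0.png",c["img"][:,:,::-1]); print(n,c["camera_matrix"].tolist() if hasattr(c["camera_matrix"],'tolist') else c["camera_matrix"],c["k1"],c["rvec"],c["tvec"])
E
```

```text
pics
time 0.0
joints [-1.42169653e+00  1.04684323e-01  9.64534323e-02  1.56384458e+00
  1.88574307e-05  1.35310970e+00]
dq [-8.94514277e-05 -1.50953201e-03  4.46652508e-04  1.14819718e-04
  9.59410051e-04 -2.44815783e-03]
joint_efforts [ 3.50200771e-04 -5.56933308e+01  5.03646684e+01  1.69276673e-02
 -2.41173248e-04 -7.26493937e-06]
eef_pos [ 0.21513979 -0.55972885  0.20152237]
orientation [-6.38871353e-04  9.83230345e-01  1.82366884e-01  3.13519327e-05]
contact_force [-3.26772653e-04 -3.52055359e-01 -2.52293417e-01]
wrist_torque [0.01472377 0.01021421 0.00912255]
gripper_width 0.08531628305025085
scene [[479.8333653923578, 0.0, 318.4509714118924], [0.0, 479.8333653923578, 198.61299548348455], [0.0, 0.0, 1.0]] -0.02716221043915638 [ 0.58171087 -2.50541386  1.38940787] [0.47047467 0.18937727 1.17299568]
top [[380.1927200636583, 0.0, 320.8449882426404], [0.0, 380.1927200636583, 198.71933242177593], [0.0, 0.0, 1.0]] 0.017407060012930235 [ 2.19039854 -2.14847301  0.12095208] [0.01288485 0.52832504 0.91922381]
wrist [[353.1829431265762, 0.0, 321.9321629570071], [0.0, 353.1829431265762, 197.91709960238413], [0.0, 0.0, 1.0]] -0.003882521210127612 [-2.37058443  1.62798901  0.255539  ] [-0.59895863 -0.04080133  0.38018759]
```

View pics/scene0.png

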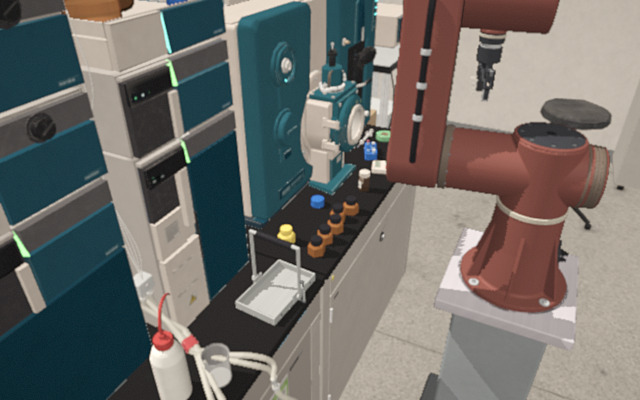

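View pics/top0.png

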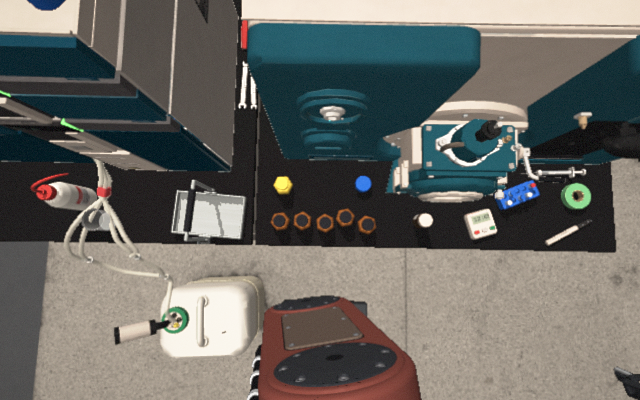

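View pics/wrist0.png

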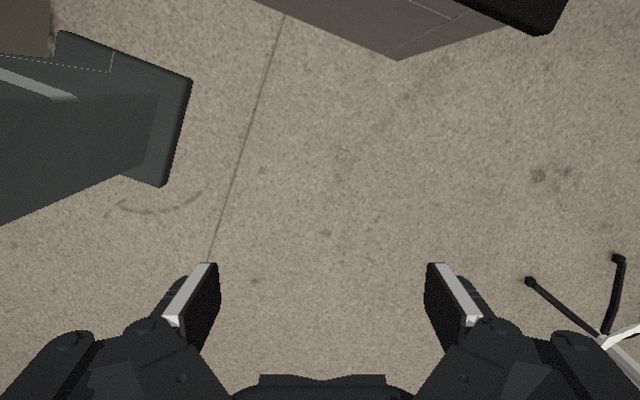

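Top view: five amber jars at about (280,221), (302,221), (325,223), (346,217) and (368,225). Other objects are the yellow hex jar (283,185, decoy), blue cap (363,184), white-capped round jar (425,220) and tray (210,214), with its upright bar at (190,208).

```bash
cat > h.py <<'E'
from bench import r
import cv2, numpy as np
def cap(n):
    c=r.capture(n); c["K"]=np.array(c["camera_matrix"],float); c["R"]=cv2.Rodrigues(np.array(c["rvec"],float))[0]; c["t"]=np.array(c["tvec"],float).ravel()
    c["D"]=np.array([c["k1"],0,0,0,0.]); return c
def unp(c,px,z):
    px=np.atleast_2d(np.array(px,float))
    n=cv2.undistortPoints(px.reshape(-1,1,2),c["K"],c["D"]).reshape(-1,2)
    d=np.c_[n,np.ones(len(n))]@c["R"]; o=-c["R"].T@c["t"]
    return o+d*((z-o[2])/d[:,2])[:,None]
def proj(c,P):
    return cv2.projectPoints(np.atleast_2d(np.array(P,float)).reshape(-1,1,3),c["R"],c["t"],c["K"],c["D"])[0].reshape(-1,2)
def crop(c,x0,y0,x1,y1,s,name):
    im=cv2.resize(c["img"][y0:y1,x0:x1,::-1],None,fx=s,fy=s,interpolation=cv2.INTER_CUBIC); cv2.imwrite("pics/"+name,im)
E
python3 - <<'E'
from h import *
c=cap("top"); print(-c["R"].T@c["t"])
crop(c,255,170,445,250,4,"t1.png"); crop(c,160,170,260,250,7,"t2.png")
print(unp(c,[(280,221),(302,221),(325,223),(346,217),(368,225)],.046).round(4))
print(unp(c,[(210,214)],.0).round(4))
s=cap("scene");crop(s,220,180,380,330,4,"s1.png")
E
```

```text
[0.42778569 0.02729096 0.9698043 ]
[[ 0.4698  0.1212  0.046 ]
 [ 0.4708  0.0679  0.046 ]
 [ 0.467   0.012   0.046 ]
 [ 0.4826 -0.0388  0.046 ]
 [ 0.4642 -0.0925  0.046 ]]
[[0.4863 0.3044 0.    ]]
```

View pics/t1.png

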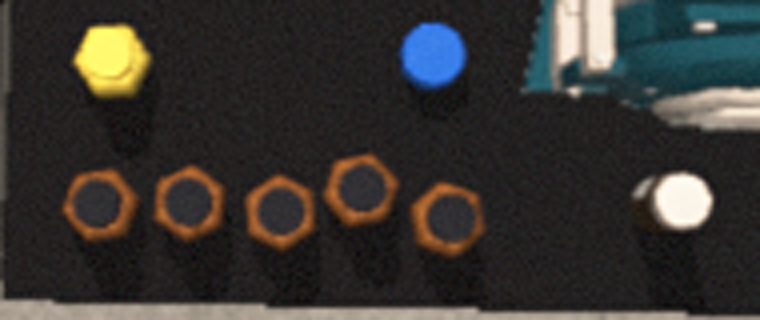

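View pics/t2.png

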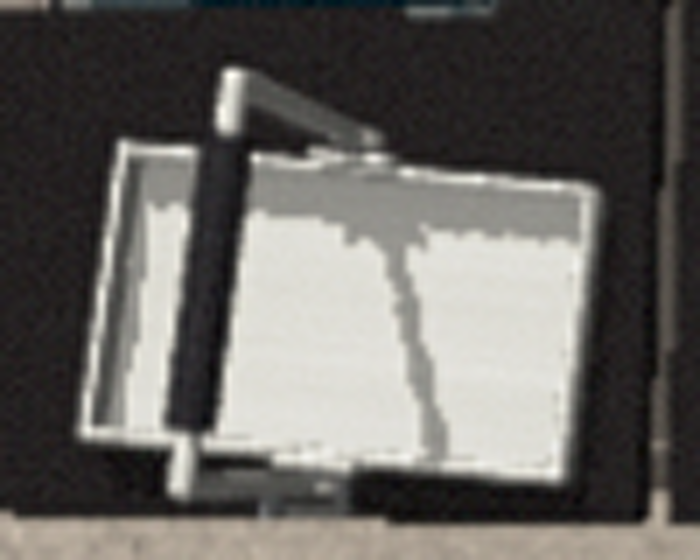

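View pics/s1.png

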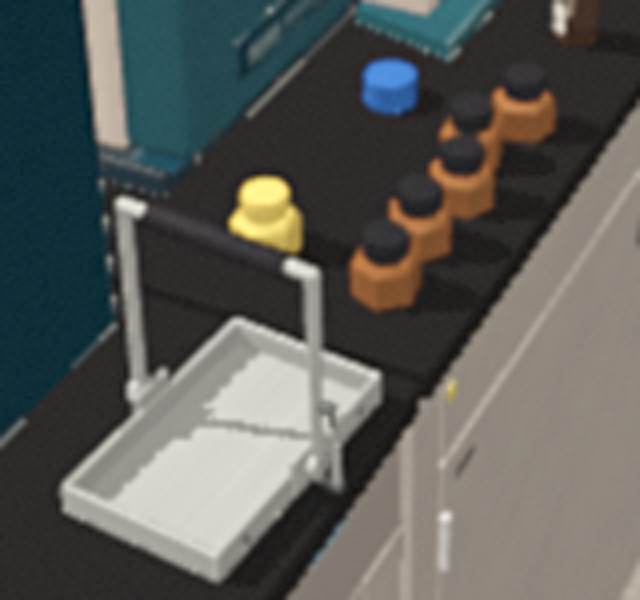

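Run:
```python
from h import *
c=cap("top")
P=np.array([(118,143),(600,185),(570,483),(80,437)],float); P=(P+.5)/7-.5+[160,170]
W=unp(c,P,.02); print(W.round(4)); print(np.linalg.norm(np.roll(W,-1,0)-W,axis=1)); print(W.mean(0))
v=(W[0]-W[1])+(W[3]-W[2]); print("y-axis yaw",np.degrees(np.arctan2(-v[0],v[1])))
v=(W[0]-W[3])+(W[1]-W[2]); print("x-axis yaw",np.degrees(np.arctan2(v[1],v[0])))
B=np.array([(222,135),(188,432)],float);B=(B+.5)/7-.5+[160,170]; print("bar ctr",unp(c,B,.156+.006))
```

```text
[[0.5437 0.3853 0.02  ]
 [0.532  0.2128 0.02  ]
 [0.4256 0.2191 0.02  ]
 [0.4387 0.3924 0.02  ]]
[0.17295768 0.1065422  0.17385356 0.10524028]
[0.48497605 0.30239111 0.02      ]
y-axis yaw -4.099783965563876
x-axis yaw -3.636867261345632
bar ctr [[0.52943696 0.30046556 0.162     ]
 [0.43912547 0.30566088 0.162     ]]
```

```bash
cat >> h.py <<'E'
from scipy.spatial.transform import Rotation as Ro
def pose():
    s=r.read_state(); q=s["orientation"]; R=Ro.from_quat([q[1],q[2],q[3],q[0]]).as_matrix()
    return s,np.array(s["eef_pos"]),R
def go(pts,jaw=None):
    s,p,R=pose(); j=np.degrees(np.arctan2(R[1,1],R[0,1]))
    print("t",s["time"],"tcp",p.round(4),"jaw",round(j,1),"w",s["gripper_width"],"j6",round(s["joints"][5],2),"F",np.round(s["contact_force"],1))
    for q in np.atleast_2d(pts): print("  lin",(R.T@(np.array(q,float)-p)).round(4).tolist())
    if jaw is not None:
        d=(jaw-j+90)%180-90; print("  twist",round(-np.radians(d),3))
TC=np.array([.485,.3024]); TY=np.radians(-3.9)
def tray(x,y): return TC+np.array([np.cos(TY)*x-np.sin(TY)*y,np.sin(TY)*x+np.cos(TY)*y])
E
python3 -c "
from h import *
go([[.42,-.30,.25],[.45,0,.25],[.484,.3025,.25]],86)"
```

```text
t 0.3 tcp [ 0.2151 -0.56    0.2021] jaw -69.0 w 0.08524403809785254 j6 1.35 F [-0.2 -0.6  0.3]
  lin [0.2845, -0.1692, -0.0478]
  lin [0.42, -0.4385, -0.0477]
  lin [0.5603, -0.7087, -0.0476]
  twist 0.437
```

>>> jog_arm(linear=[[0.02,-0.01,-0.04],[0.06,-0.03,-0.05],[0.1,-0.06,-0.05],[0.14,-0.085,-0.05],[0.18,-0.11,-0.05],[0.22,-0.135,-0.05],[0.26,-0.16,-0.05],[0.284,-0.169,-0.05],[0.284,-0.169,-0.05],[0.284,-0.169,-0.05]], twist=[0.1,0.2,0.3,0.4,0.437,0.437,0.437,0.437,0.437,0.437], gripper=[1,1,1,1,0.5,0.5,0.5,0,0,0])

```text
time: 1.3
eef_pos: [0.4199, -0.3002, 0.2523]
orientation: [0.0, 0.999, -0.034, -0.0]
contact_force: [-0.5, 0.1, -0.2]
gripper_width: 0.0429
```

```bash
python3 -c "
from h import *
go([[.45,0,.25],[.484,.3025,.25]],86)"
```

```text
t 1.3 tcp [ 0.4199 -0.3002  0.2523] jaw -93.9 w 0.04294401781572236 j6 2.34 F [-0.5  0.1 -0.2]
  lin [0.0094, -0.3016, 0.0022]
  lin [0.0226, -0.6057, 0.0021]
  twist 0.001
```

>>> jog_arm(linear=[[0.0,-0.03,0],[0.0,-0.06,0],[0.0,-0.09,0],[0.0,-0.12,0],[0.0,-0.15,0],[0.0,-0.18,0],[0.0,-0.21,0],[0.0,-0.24,0],[0.005,-0.27,0],[0.01,-0.3,0],[0.01,-0.33,0],[0.012,-0.35,0]], twist=[-0.15,-0.3,-0.45,-0.6,-0.75,-0.9,-1.05,-1.2,-1.35,-1.5,-1.65,-1.8], gripper=[0.0,0,0,0,0,-0.3,-0.3,-0.3,-0.3,-0.3,-0.3,-0.3])

```text
time: 2.5
eef_pos: [0.4562, 0.0483, 0.2523]
orientation: [-0.0, 0.647, 0.763, -0.0]
contact_force: [0.9, -1.2, -0.0]
gripper_width: 0.0298
```

```bash
python3 -c "
from h import *
go([[.484,.3025,.25]],86)"
```

```text
t 2.5 tcp [0.4562 0.0483 0.2523] jaw 9.4 w 0.029847145832143707 j6 1.23 F [ 0.9 -1.2 -0. ]
  lin [0.2462, 0.069, 0.0023]
  twist -1.337
```

>>> jog_arm(linear=[[0.025,0.007,0],[0.05,0.014,0],[0.08,0.02,0],[0.11,0.03,0],[0.14,0.04,0],[0.17,0.05,0],[0.2,0.06,0],[0.225,0.065,0],[0.246,0.069,0],[0.246,0.069,0],[0.246,0.069,0]], twist=[-0.15,-0.3,-0.45,-0.6,-0.75,-0.9,-1.05,-1.2,-1.337,-1.337,-1.337], gripper=[-0.3,-0.3,0,0.1,0.1,0.1,0.1,0.1,0.1,0.1,0.1])

```text
time: 3.6
eef_pos: [0.4858, 0.3006, 0.252]
orientation: [-0.0, 0.039, 0.999, -0.0]
contact_force: [-0.7, -0.6, 0.1]
gripper_width: 0.0469
```

```bash
python3 -c "
from h import *
go([[.484,.3025,.146]],86)
c=cap('wrist'); crop(c,0,0,640,400,1,'w1.png'); print(proj(c,[[.5294,.3005,.156],[.439,.3057,.156]]))"
```

```text
t 3.6 tcp [0.4858 0.3006 0.252 ] jaw 85.5 w 0.04694223948867729 j6 0.4 F [-0.7 -0.6  0.1]
  lin [0.0019, 0.0018, 0.106]
  twist -0.008
[[325.88555915 240.20891443]
 [323.85301526 129.8163639 ]]
```

View pics/w1.png

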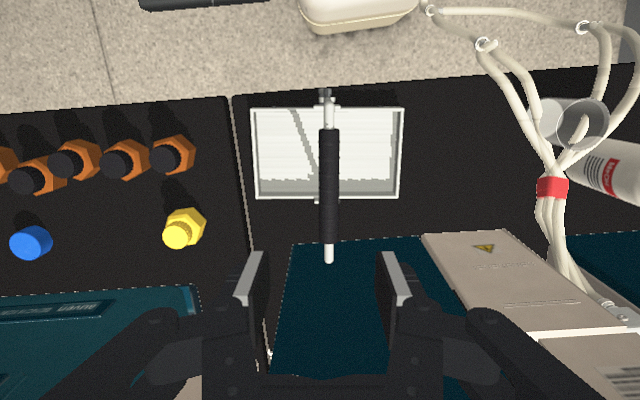

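Wrist view: the bar runs (329,130)–(329,242) and is centred between the fingers, with the tray visible below. I'll descend onto it.

>>> jog_arm(linear=[[0.001,0.003,0.03],[0.002,0.004,0.06],[0.002,0.004,0.09],[0.002,0.004,0.106],[0.002,0.004,0.106],[0.002,0.004,0.106],[0.002,0.004,0.106],[0.002,0.004,0.106],[0.002,0.004,0.106],[0.002,0.004,0.106]], twist=[0,0,0,0,0,0,0,0,0,0], gripper=[0.1,0.1,0.1,0.1,-0.2,-0.5,-0.6,-0.65,-0.65,-0.65])

```text
time: 4.65
eef_pos: [0.4839, 0.3059, 0.1468]
orientation: [0.0, 0.037, 0.999, 0.0]
contact_force: [-0.2, 0.3, 0.4]
gripper_width: 0.0148
```

```bash
python3 -c "
from h import *
go([[.484,.3025,.146]],86)
s=pose()[0];print(s['wrist_torque'])
c=cap('scene'); crop(c,200,130,400,330,3,'s2.png')"
```

```text
t 4.65 tcp [0.4839 0.3059 0.1468] jaw 85.7 w 0.01477518351146581 j6 0.41 F [-0.2  0.3  0.4]
  lin [-0.0003, -0.0034, 0.0008]
  twist -0.005
[ 0.05555222  0.03854045 -0.05049638]
```

View pics/s2.png

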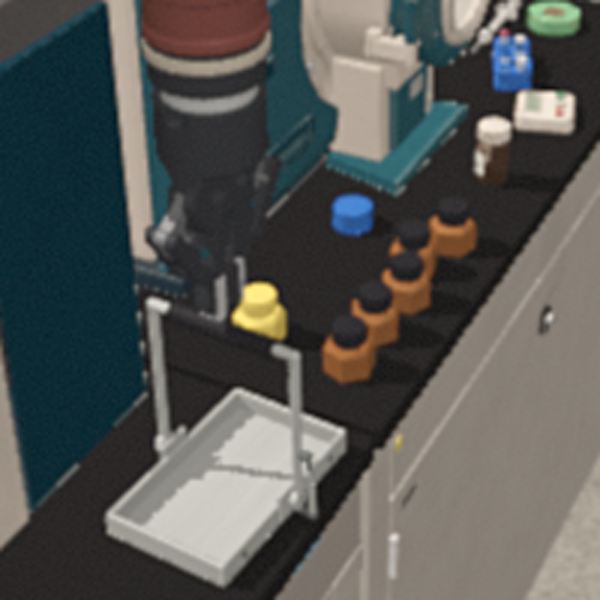

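```bash
python3 -c "
from h import *
c=cap('wrist'); crop(c,120,50,520,350,2,'w2.png')"
```

```text
(no output)
```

View pics/w2.png

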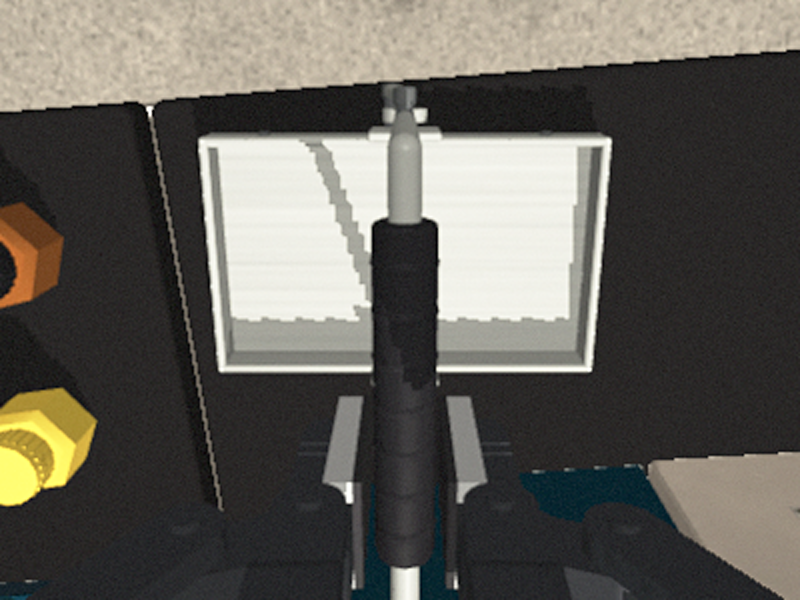

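The bar sits between the pads. I'll close slightly more to see whether the fingers stall.

>>> jog_arm(linear=[[0,0,0],[0,0,0],[0,0,0],[0,0,0]], twist=[0,0,0,0], gripper=[-0.7,-0.8,-0.8,-0.8])

```text
time: 5.15
eef_pos: [0.4837, 0.3057, 0.1462]
orientation: [-0.0, 0.037, 0.999, -0.0]
contact_force: [0.3, 0.2, -0.6]
gripper_width: 0.0085
```

```bash
python3 -c "
from h import *
c=cap('wrist'); crop(c,120,50,520,350,2,'w3.png')
s,p,R=pose(); print(proj(c,[p,p-R[:,2]*.019]), -c['R'].T@c['t'])
print(proj(c,[[.5294,.3025,.156],[.439,.3057,.156]]))
c=cap('top'); crop(c,140,150,260,250,6,'t3.png')"
```

```text
[[321.74329395 240.87850806]
 [321.71673903 257.47229091]] [0.40473618 0.31177195 0.31849594]
[[322.07837286 325.13342901]
 [314.5454032  162.50694609]]
```

View pics/w3.png

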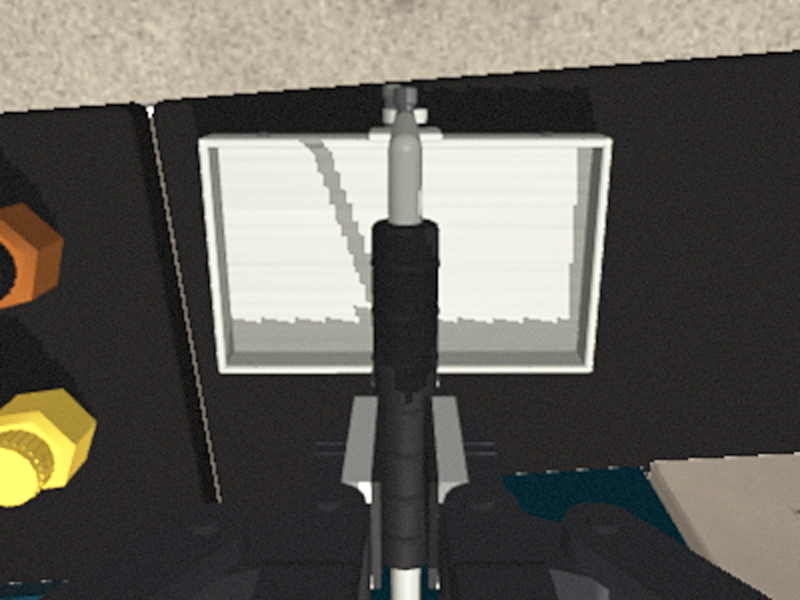

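View pics/t3.png

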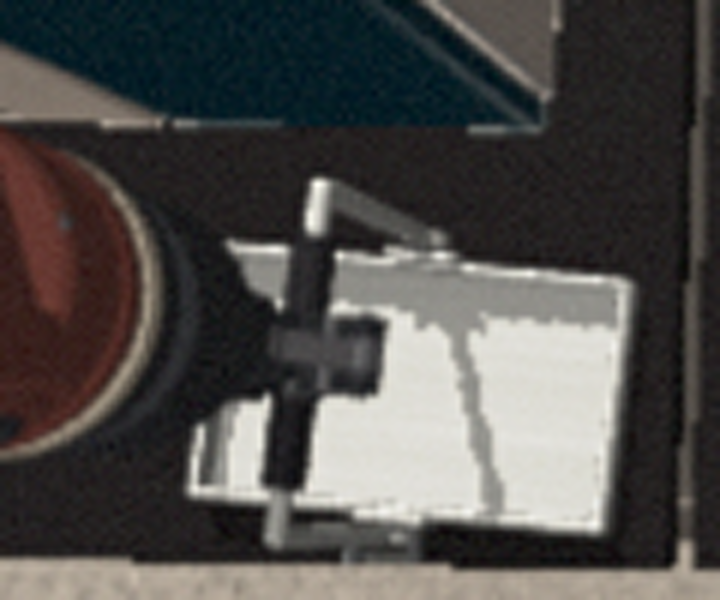

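>>> jog_arm(linear=[[0,0.005,0],[0,0.01,0.0004],[0,0.015,0.001],[0,0.015,0.001]], twist=[0,0,0,0], gripper=[-0.8,-0.8,-0.8,-0.8])

```text
time: 5.65
eef_pos: [0.4847, 0.3214, 0.145]
orientation: [-0.0, 0.037, 0.999, -0.0]
contact_force: [0.8, 0.2, -0.2]
gripper_width: 0.0084
```

```bash
python3 -c "
from h import *
go([[.484,.3025,.146]],86)
s=pose()[0];print(s['wrist_torque'])
c=cap('wrist'); crop(c,120,50,520,350,2,'w4.png')"
```

```text
t 5.65 tcp [0.4847 0.3214 0.145 ] jaw 85.8 w 0.008358426760394501 j6 0.43 F [ 0.8  0.2 -0.2]
  lin [-0.0007, -0.0189, -0.001]
  twist -0.004
[ 0.04478185 -0.01158452 -0.00038572]
```

View pics/w4.png

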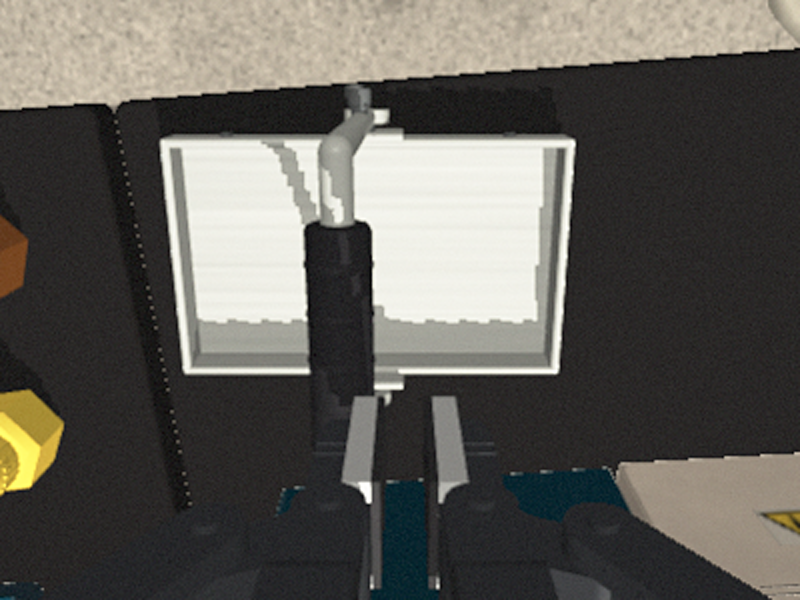

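```bash
python3 -c "
from h import *
c=cap('wrist')
s=(2,); f=lambda x,y,k,ox,oy:((x+.5)/k-.5+ox,(y+.5)/k-.5+oy)
px=[f(338,225,2,120,50),f(338,145,2,120,50),f(357,100,2,120,50)]
t=cap('top')
tp=[f(275,490,6,140,150),f(275,537,6,140,150)]
for z in (.1,.12,.14,.15,.16,.18): print(z,unp(c,px,z)[:,:2].round(4).tolist(),unp(t,tp,z)[:,:2].round(4).tolist())
"
```

```text
0.1 [[0.4502, 0.3029], [0.4257, 0.3054], [0.4131, 0.3124]] [[0.44, 0.3293], [0.4224, 0.3283]]
0.12 [[0.4461, 0.3051], [0.4239, 0.3074], [0.4124, 0.3137]] [[0.4398, 0.3224], [0.4225, 0.3214]]
0.14 [[0.442, 0.3073], [0.4221, 0.3094], [0.4117, 0.3151]] [[0.4395, 0.3154], [0.4226, 0.3145]]
0.15 [[0.44, 0.3085], [0.4211, 0.3104], [0.4114, 0.3158]] [[0.4393, 0.312], [0.4227, 0.311]]
0.16 [[0.4379, 0.3096], [0.4202, 0.3114], [0.4111, 0.3164]] [[0.4392, 0.3085], [0.4228, 0.3075]]
0.18 [[0.4339, 0.3118], [0.4184, 0.3134], [0.4104, 0.3178]] [[0.4389, 0.3015], [0.4229, 0.3006]]
```

```bash
python3 -c "
from h import *
c=cap('wrist'); s,p,R=pose(); print(p)
for dx in (-.011,0,.011):
  for dz in (0,.01,.02,.03,.04): print(dx,dz,proj(c,[p+[dx,0,dz]]).round(1))
c=cap('scene'); crop(c,240,170,320,250,8,'s3.png'); print(proj(c,[p]),proj(c,[[.484,.303,.156]]))
"
```

```text
[0.48480507 0.32064315 0.14523118]
-0.011 0 [[320.  221.8]]
-0.011 0.01 [[319.9 229.2]]
-0.011 0.02 [[319.8 237.5]]
-0.011 0.03 [[319.6 246.8]]
-0.011 0.04 [[319.5 257.3]]
0 0 [[321.6 241. ]]
0 0.01 [[321.5 249.3]]
0 0.02 [[321.5 258.6]]
0 0.03 [[321.5 268.9]]
0 0.04 [[321.4 280.6]]
0.011 0 [[323.1 259.5]]
0.011 0.01 [[323.1 268.6]]
0.011 0.02 [[323.2 278.8]]
0.011 0.03 [[323.2 290.1]]
0.011 0.04 [[323.3 302.8]]
[[269.31931466 247.4423227 ]] [[273.5847861  239.10523407]]
```

View pics/s3.png

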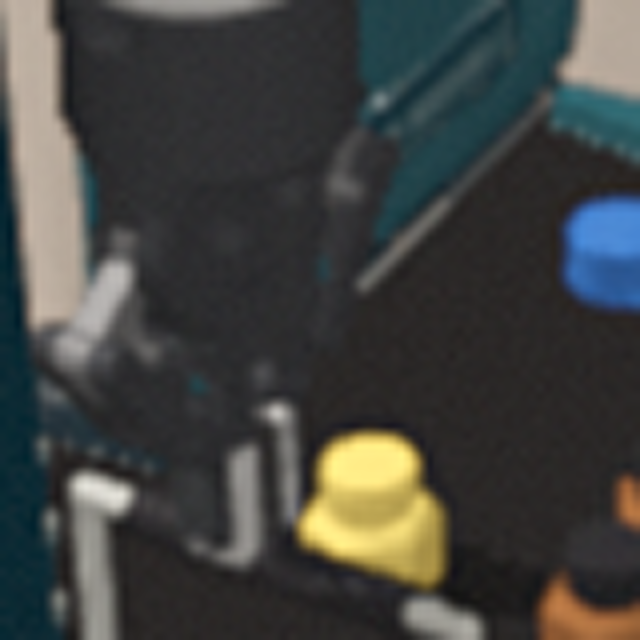

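>>> jog_arm(linear=[[0,0,-0.01],[0,0,-0.02],[0,0,-0.02],[0,0,-0.02],[0,0,-0.02],[0,0,-0.02]], twist=[0,0,0,0,0,0], gripper=[-1,-1,-1,-1,-1,-1])

```text
time: 6.5
eef_pos: [0.4847, 0.3206, 0.1649]
orientation: [-0.0, 0.037, 0.999, -0.0]
contact_force: [-0.2, 0.4, -0.5]
gripper_width: 0.0002
```

```bash
python3 -c "
from h import *
c=cap('wrist'); s,p,R=pose(); print(p,s['gripper_width'],s['contact_force'])
for dx in (-.011,0,.011):
  for dz in (0,.01,.02,.03,.04): print(dx,dz,proj(c,[p+[dx,0,dz]]).round(1))
crop(c,220,170,420,320,4,'w5.png')
c=cap('scene'); crop(c,240,170,320,250,8,'s4.png'); print(proj(c,[p]),proj(c,[[.484,.303,.156]]))
"
```

```text
[0.48460814 0.32062726 0.16485757] -0.0002602944105830816 [ 0.33542407 -0.81109851  0.14016039]
-0.011 0 [[320.2 221.6]]
-0.011 0.01 [[320.1 229. ]]
-0.011 0.02 [[320.  237.3]]
-0.011 0.03 [[319.9 246.6]]
-0.011 0.04 [[319.7 257.1]]
0 0 [[321.8 240.8]]
0 0.01 [[321.8 249.1]]
0 0.02 [[321.7 258.3]]
0 0.03 [[321.7 268.7]]
0 0.04 [[321.7 280.3]]
0.011 0 [[323.3 259.3]]
0.011 0.01 [[323.3 268.4]]
0.011 0.02 [[323.4 278.5]]
0.011 0.03 [[323.5 289.8]]
0.011 0.04 [[323.6 302.6]]
[[268.91137246 240.15178558]] [[273.5847861  239.10523407]]
```

View pics/w5.png

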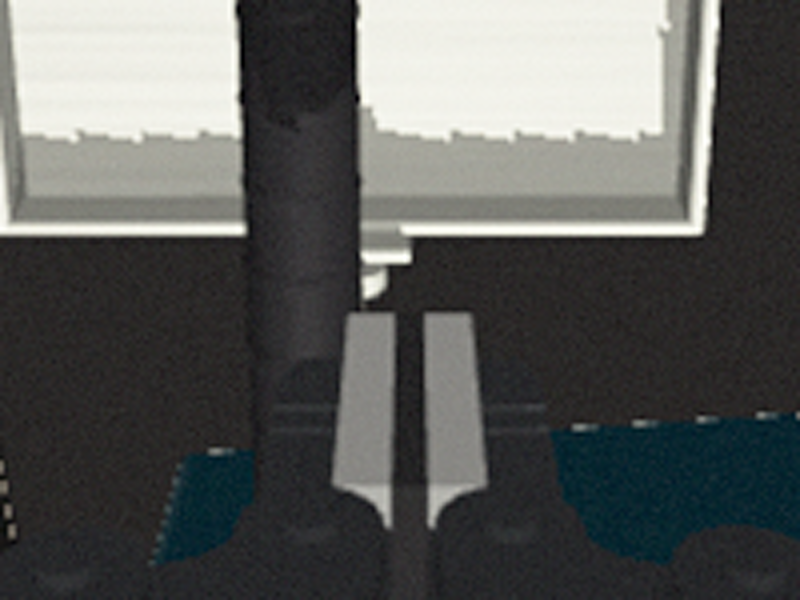

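View pics/s4.png

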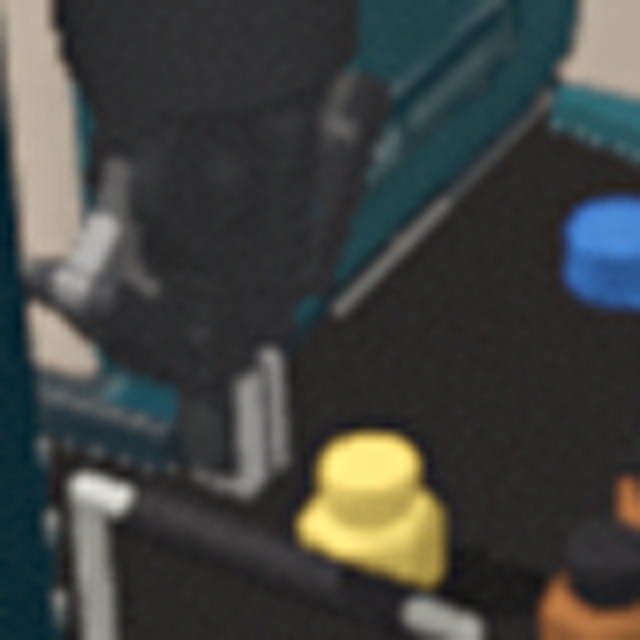

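>>> jog_arm(linear=[[0,-0.016,0],[0,-0.016,0.01],[0,-0.016,0.02],[0,-0.016,0.022],[0,-0.016,0.024],[0,-0.016,0.024]], twist=[0,0,0,0,0,0], gripper=[-1,-1,-1,-1,-1,-1])

```text
time: 7.2
eef_pos: [0.4834, 0.3048, 0.1409]
orientation: [-0.0, 0.037, 0.999, -0.0]
contact_force: [-0.1, 0.1, 0.7]
gripper_width: 0.0003
```

>>> jog_arm(linear=[[0,0,0.001],[0,0,0.002],[0,0,0.002]], twist=[0,0,0], gripper=[-1,-1,-1])

```text
time: 7.5
eef_pos: [0.4836, 0.3048, 0.1393]
orientation: [0.0, 0.037, 0.999, -0.0]
contact_force: [-0.3, -0.4, -0.3]
gripper_width: -0.0001
```

>>> jog_arm(linear=[[0,0,0.001],[0,0,0.002],[0,0,0.002]], twist=[0,0,0], gripper=[-1,-1,-1])

```text
time: 7.8
eef_pos: [0.4835, 0.3047, 0.1371]
orientation: [-0.0, 0.037, 0.999, -0.0]
contact_force: [0.3, -0.0, 0.4]
gripper_width: 0.0001
```

>>> jog_arm(linear=[[0,0,0.001],[0,0,0.002],[0,0,0.002]], twist=[0,0,0], gripper=[-1,-1,-1])

```text
time: 8.1
eef_pos: [0.4835, 0.3047, 0.1351]
orientation: [-0.0, 0.037, 0.999, -0.0]
contact_force: [-0.7, 0.1, -0.6]
gripper_width: 0.0002
```

>>> jog_arm(linear=[[0,0,0.001],[0,0,0.002],[0,0,0.002]], twist=[0,0,0], gripper=[-1,-1,-1])

```text
time: 8.4
eef_pos: [0.4838, 0.3049, 0.1346]
orientation: [0.001, 0.037, 0.999, 0.0]
contact_force: [-3.4, -0.4, 9.6]
gripper_width: 0.0001
```

```bash
python3 -c "
from h import *
c=cap('wrist'); s,p,R=pose(); print(p,s['gripper_width'],s['contact_force'])
crop(c,220,120,420,320,3,'w6.png')
c=cap('scene'); crop(c,240,190,310,250,10,'s5.png'); print(proj(c,[p]),proj(c,[[.484,.303,.156]]))
"
```

```text
[0.48376575 0.30494387 0.13461732] 0.0004583895912053972 [-3.833269   -0.74839438  9.82956421]
[[273.69818591 247.45906497]] [[273.5847861  239.10523407]]
```

View pics/w6.png

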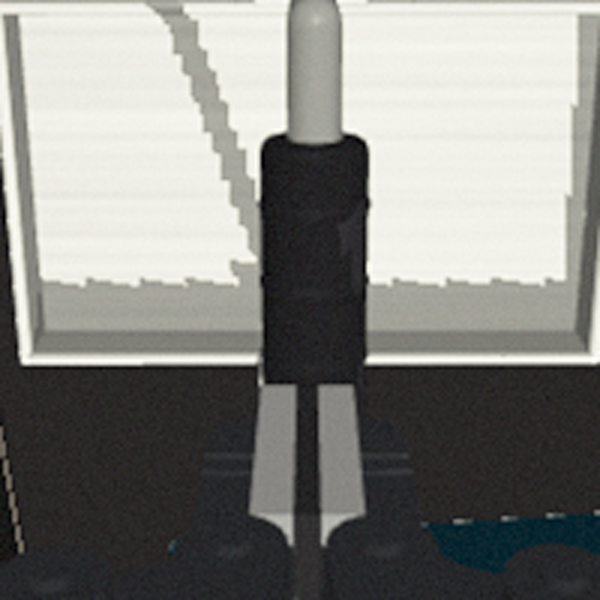

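View pics/s5.png

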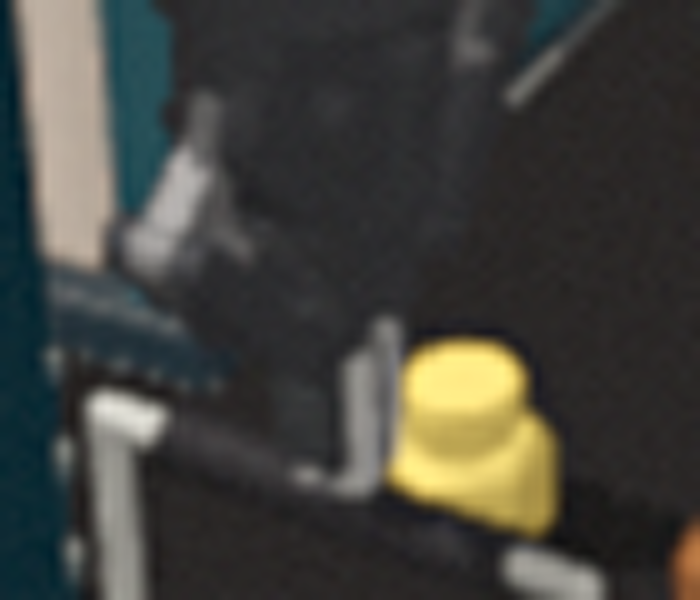

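Physical contact occurs at TCP z = 0.135, and the bar top is at 0.164. So the tips sit about 29 mm behind the reported TCP when shut, which matches both camera views. I'll lift, open, go down further and grip the bar.

>>> jog_arm(linear=[[0,0,-0.015],[0,0,-0.025],[0,0,-0.025],[0,0,-0.025],[0,0,0.0],[0,0,0.02],[0,0,0.02],[0,0,0.02],[0,0,0.02],[0,0,0.02],[0,0,0.02],[0,0,0.02]], twist=[0,0,0,0,0,0,0,0,0,0,0,0], gripper=[-0.8,0,0,0,0,0,-0.3,-0.5,-0.6,-0.7,-0.7,-0.7])

```text
time: 9.7
eef_pos: [0.484, 0.3058, 0.1145]
orientation: [0.001, 0.037, 0.999, 0.001]
contact_force: [-0.5, 6.4, -1.3]
gripper_width: 0.014
```

```bash
python3 -c "
from h import *
go([[.484,.3025,.146]],86)"
```

```text
t 9.7 tcp [0.484  0.3058 0.1145] jaw 85.8 w 0.014025245913780451 j6 0.41 F [-0.5  6.4 -1.3]
  lin [-0.0002, -0.0033, -0.0315]
  twist -0.004
```

>>> jog_arm(linear=[[0,0.0134,0.0007],[0,0.0266,0.0027],[0,0.0396,0.006],[0,0.0522,0.0106],[0,0.0642,0.0164],[0,0.0757,0.0234],[0,0.0863,0.0315],[0,0.0961,0.0406],[0,0.105,0.0507],[0,0.1128,0.0616],[0,0.1128,0.0616]], twist=[0,0,0,0,0,0,0,0,0,0,0], gripper=[-0.7,-0.7,-0.7,-0.7,-0.7,-0.7,-0.7,-0.7,-0.7,-0.7,-0.7])

```text
time: 10.8
eef_pos: [0.4923, 0.4189, 0.0499]
orientation: [0.0, 0.037, 0.999, 0.001]
contact_force: [3.8, 2.8, -0.8]
gripper_width: 0.0136
```

```bash
python3 -c "
from h import *
go([[.484,.3025,.146]],86)
c=cap('scene'); crop(c,200,150,360,310,4,'s6.png')"
```

```text
t 10.8 tcp [0.4923 0.4189 0.0499] jaw 85.8 w 0.013596212862815208 j6 0.58 F [ 3.8  2.8 -0.8]
  lin [-0.0004, -0.1166, -0.0963]
  twist -0.004
```

View pics/s6.png

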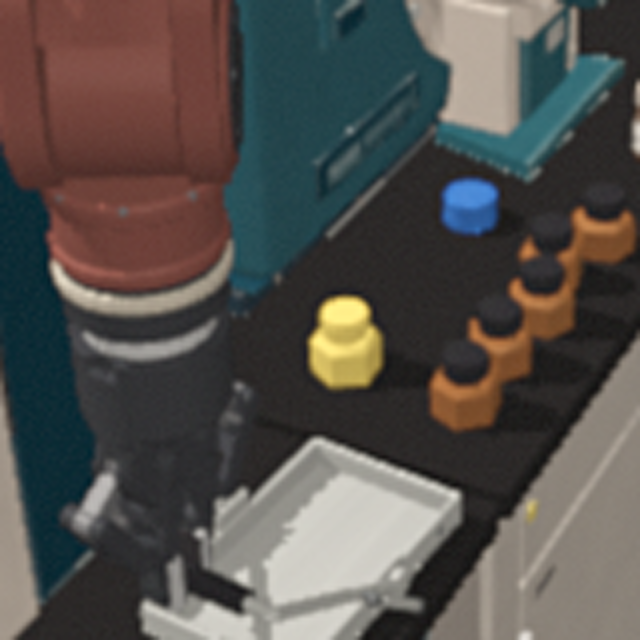

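>>> jog_arm(linear=[[0,0.0065,0.012],[0,0.012,0.024],[0,0.016,0.036],[0,0.0192,0.0496],[0,0.021,0.062],[0,0.021,0.062],[0,0.021,0.062],[0,0.021,0.062],[0,0.021,0.062]], twist=[0,0,0,0,0,0,0,0,0], gripper=[-0.7,-0.7,-0.7,-0.7,-0.7,-0.7,-0.3,-0.2,-0.2])

```text
time: 11.75
eef_pos: [0.4929, 0.4378, -0.0111]
orientation: [-0.001, 0.037, 0.999, -0.0]
contact_force: [0.2, -0.6, -0.7]
gripper_width: 0.0341
```

```bash
python3 -c "
from h import *
go([[.484,.3025,.146]],86)
c=cap('scene'); crop(c,200,200,360,320,4,'s7.png')"
```

```text
t 11.75 tcp [ 0.4929  0.4378 -0.0111] jaw 85.7 w 0.03408660564822867 j6 0.6 F [ 0.2 -0.6 -0.7]
  lin [-0.001, -0.1357, -0.157]
  twist -0.005
```

View pics/s7.png

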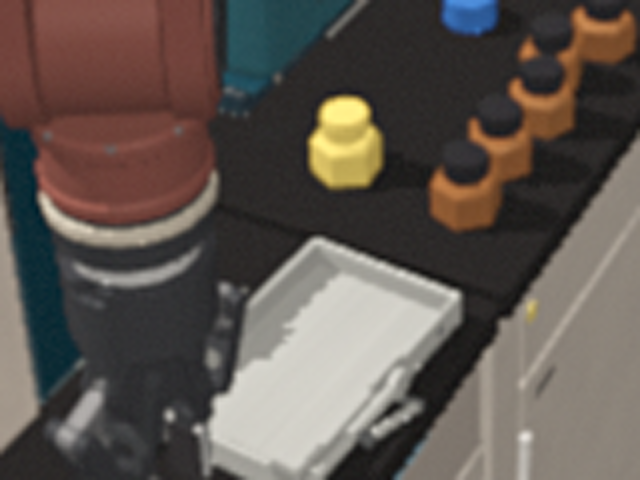

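>>> jog_arm(linear=[[0,0,-0.04],[0,0,-0.09],[0,0,-0.14],[0,-0.03,-0.18],[0,-0.08,-0.21],[0,-0.13,-0.21],[0,-0.18,-0.21],[0,-0.23,-0.21],[0,-0.28,-0.21],[0,-0.33,-0.21],[0,-0.37,-0.21],[0,-0.37,-0.21]], twist=[0,0,0,0,0,0,0,0,0,0,0,0], gripper=[-0.1,0.05,0.05,0.05,0.05,0.05,0.05,0.05,0.05,0.05,0.05,0.05])

```text
time: 13.0
eef_pos: [0.4657, 0.0645, 0.1997]
orientation: [0.0, 0.04, 0.999, -0.001]
contact_force: [0.3, 1.7, -0.8]
gripper_width: 0.0446
```

```bash
python3 -c "
from h import *
go([[.484,.3025,.146]],86)
c=cap('top'); crop(c,130,170,250,250,6,'t4.png')
c=cap('wrist'); crop(c,0,0,640,400,1,'w7.png'); print(-c['R'].T@c['t'])"
```

```text
t 13.0 tcp [0.4657 0.0645 0.1997] jaw 85.4 w 0.04464717558542063 j6 -0.06 F [ 0.3  1.7 -0.8]
  lin [0.0011, 0.2388, 0.0534]
  twist -0.011
[0.38690226 0.07323066 0.37203172]
```

View pics/t4.png

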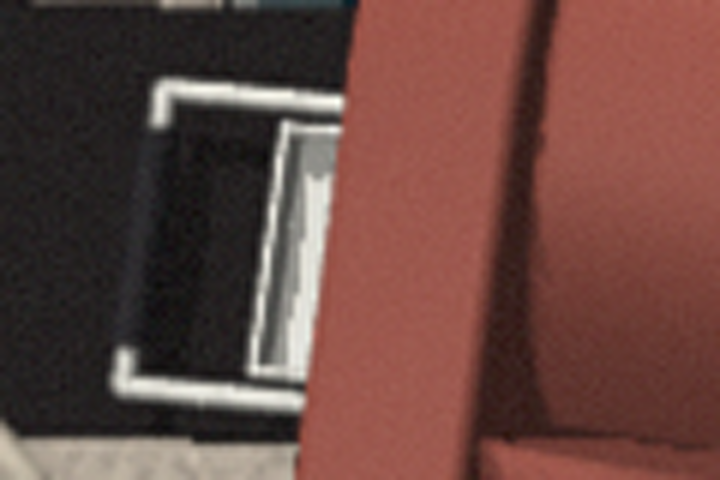

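View pics/w7.png

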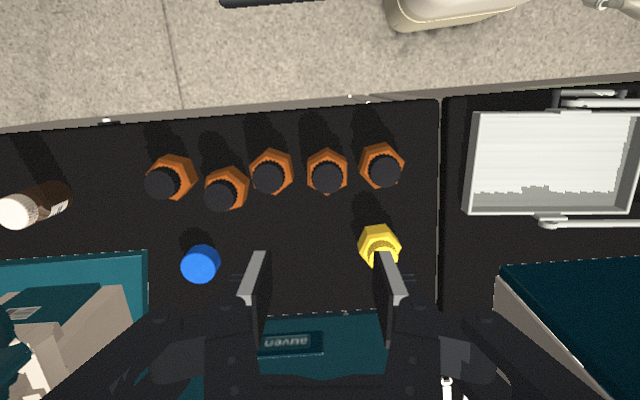

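```bash
cat > fit.py <<'E'
from h import *
from scipy.optimize import minimize
S=4
def hexp(x,y,yaw,z,R=.02/np.cos(np.pi/6)):
    a=yaw+np.arange(6)*np.pi/3
    return np.c_[x+R*np.cos(a),y+R*np.sin(a),np.full(6,z)]
def circ(x,y,z,R=.015):
    a=np.arange(36)*np.pi/18
    return np.c_[x+R*np.cos(a),y+R*np.sin(a),np.full(36,z)]
def render(c,p,box,z0):
    x,y,w=p; x0,y0,x1,y1=box
    m=np.zeros(((y1-y0)*S,(x1-x0)*S),np.uint8)
    def poly(P,v):
        q=((proj(c,P)-[x0,y0]+.5)*S-.5)
        h=cv2.convexHull(q.astype(np.float32)); cv2.fillConvexPoly(m,np.round(h*16).astype(np.int32),v,shift=4)
    poly(np.r_[hexp(x,y,w,z0),hexp(x,y,w,z0+.028)],1)
    poly(np.r_[circ(x,y,z0+.028),circ(x,y,z0+.046)],0)
    return m
def amber(c):
    hsv=cv2.cvtColor(np.ascontiguousarray(c["img"]),cv2.COLOR_RGB2HSV)
    return ((hsv[...,0]>=3)&(hsv[...,0]<=18)&(hsv[...,1]>110)&(hsv[...,2]>50)).astype(np.uint8)
def fit(c,p0,z0=0.,n=1):
    u=proj(c,[[p0[0],p0[1],z0+.02]])[0]; 
    sc=abs(proj(c,[[p0[0]+.05,p0[1],z0+.02]])[0]-u).max()
    b=[int(u[0]-sc),int(u[1]-sc),int(u[0]+sc),int(u[1]+sc)]
    b=[max(b[0],0),max(b[1],0),min(b[2],640),min(b[3],400)]
    A=cv2.resize(amber(c)[b[1]:b[3],b[0]:b[2]].astype(np.float32),None,fx=S,fy=S,interpolation=cv2.INTER_LINEAR)
    # keep component nearest
    k,lab=cv2.connectedComponents((A>.5).astype(np.uint8))
    ctr=(u-[b[0],b[1]])*S; best=None
    f=lambda p:np.abs(A-render(c,p,b,z0)).sum()/S/S
    out=None
    for w in np.radians([0,15,30,45]):
        o=minimize(f,[p0[0],p0[1],w],method='Nelder-Mead',options=dict(initial_simplex=np.array([[p0[0],p0[1],w],[p0[0]+.004,p0[1],w],[p0[0],p0[1]+.004,w],[p0[0],p0[1],w+.15]]),xatol=1e-5,fatol=.05,maxiter=200))
        if out is None or o.fun<out.fun: out=o
    x,y,w=out.x; return x,y,(np.degrees(w)+30)%60-30,out.fun,A.sum()/S/S
E
cat > find.py <<'E'
import sys
from fit import *
def blobs(c,z0=0.):
    k,l,st,ce=cv2.connectedComponentsWithStats(amber(c))
    return [ce[i] for i in range(1,k) if st[i,4]>(30 if c["img"].shape else 0)]
c=cap(sys.argv[1] if len(sys.argv)>1 else 'wrist')
for u in blobs(c):
    q=unp(c,[u],.03)[0]
    if q[0]<.4 or q[0]>.62: continue
    print(u.round(0),np.round(fit(c,q[:2]),4))
E
python3 find.py; python3 find.py top
```

```text
[374. 159.] [ 4.704000e-01  1.267000e-01 -1.993610e+01  4.838418e+02  1.136000e+03]
[274. 165.] [4.677000e-01 1.420000e-02 5.287700e+00 9.910215e+02 1.639000e+03]
[325. 164.] [ 4.722000e-01  7.110000e-02 -4.365200e+00  8.746738e+02  1.502000e+03]
[177. 172.] [ 4.658000e-01 -9.060000e-02  1.310670e+01  3.843535e+02  1.249000e+03]
[230. 182.] [ 4.83000e-01 -3.59000e-02 -1.74599e+01  6.88002e+02  1.42500e+03]
[ 32. 197.] [  0.533   -0.1542  17.0253 135.     135.    ]
[344. 217.] [ 4.84100e-01 -3.75000e-02 -1.72210e+01  5.06834e+02  6.17000e+02]
[366. 225.] [ 4.668000e-01 -9.200000e-02  1.113560e+01  1.372539e+02  2.520000e+02]
```

```bash
python3 - <<'E'
s=open('fit.py').read()
s=s.replace("A=cv2.resize(amber(c)[b[1]","am=amber(c); k,L=cv2.connectedComponents(am); ys,xs=np.nonzero(am); i=np.argmin((xs-u[0])**2+(ys-u[1])**2); am=(L==L[ys[i],xs[i]]).astype(np.uint8)\n    A=cv2.resize(am[b[1]")
open('fit.py','w').write(s)
E
python3 find.py; python3 find.py top
```

```text
[373. 160.] [ 4.705000e-01  1.269000e-01 -1.981480e+01  1.225117e+02  7.670000e+02]
[272. 165.] [4.677000e-01 1.420000e-02 5.465900e+00 1.263418e+02 7.710000e+02]
[323. 164.] [ 4.724000e-01  7.100000e-02 -3.449800e+00  1.275039e+02  7.330000e+02]
[175. 172.] [ 4.659000e-01 -9.060000e-02  1.336530e+01  1.251875e+02  9.950000e+02]
[228. 182.] [ 4.831000e-01 -3.600000e-02 -1.834860e+01  1.128789e+02  8.580000e+02]
[ 30. 197.] [ 0.5322 -0.1662 -5.2141  3.      3.    ]
[344. 217.] [ 4.84000e-01 -3.75000e-02 -1.70209e+01  5.47363e+01  1.64000e+02]
[365. 225.] [ 4.66900e-01 -9.20000e-02  1.20011e+01  5.43730e+01  1.69000e+02]
```

```bash
python3 -c "
from h import *
go([[.4705,.1269,.08],[.4705,.1269,.003]],10.2)"
```

```text
t 13.3 tcp [0.4659 0.0704 0.1997] jaw 85.8 w 0.04497756270171726 j6 -0.06 F [-0.5  0.   0.3]
  lin [-0.0005, 0.0567, 0.1197]
  lin [-0.0005, 0.0566, 0.1967]
  twist 1.32
```

>>> jog_arm(linear=[[0,0.02,0.0],[0,0.04,0.02],[0,0.0567,0.04],[0,0.0567,0.06],[0,0.0567,0.08],[0,0.0567,0.1],[0,0.0567,0.12],[0,0.0567,0.12],[0,0.0567,0.12],[0,0.0567,0.12],[0,0.0567,0.12]], twist=[0.15,0.3,0.45,0.6,0.75,0.9,1.05,1.2,1.32,1.32,1.32], gripper=[0.05,0.05,0.05,0.05,0.05,0.05,0.05,0.05,0.05,0.05,0.05])

```text
time: 14.4
eef_pos: [0.4701, 0.1266, 0.0797]
orientation: [0.0, 0.64, 0.768, -0.0]
contact_force: [-0.3, 0.3, 0.6]
gripper_width: 0.0446
```

```bash
python3 -c "
from h import *
go([[.4705,.1269,.003]],10.2)
c=cap('wrist'); crop(c,120,100,520,400,2,'w8.png')
s,p,R=pose();print(proj(c,[[.4705,.1269,.046],p+[0,0,.03]]))"; python3 find.py
```

```text
t 14.4 tcp [0.4701 0.1266 0.0797] jaw 10.4 w 0.04457391590651158 j6 1.38 F [-0.3  0.3  0.6]
  lin [0.0003, 0.0004, 0.0767]
  twist 0.003
[[324.24475497 216.60345425]
 [324.20843332 267.7549502 ]]
[324. 189.] [ 4.704000e-01  1.264000e-01 -1.936440e+01  1.897598e+02  1.593000e+03]
[313. 259.] [ 4.725000e-01  7.090000e-02 -3.196100e+00  1.891152e+02  1.737000e+03]
[300. 333.] [4.679000e-01 1.220000e-02 2.744900e+00 8.079473e+02 2.123000e+03]
```

View pics/w8.png

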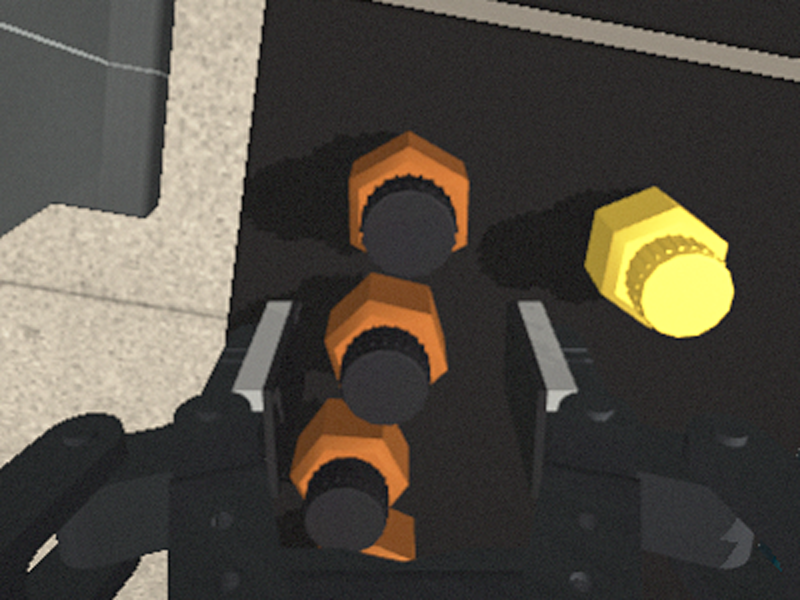

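>>> jog_arm(linear=[[0,0,0.03],[0,0,0.055],[0,0,0.07],[0,0,0.076],[0,0,0.076],[0,0,0.076],[0,0,0.076],[0,0,0.076],[0,0,0.076],[0,0,0.076]], twist=[0,0,0,0,0,0,0,0,0,0], gripper=[0.05,0.05,0.05,0.05,-0.1,-0.2,-0.25,-0.28,-0.28,-0.28])

```text
time: 15.5
eef_pos: [0.4706, 0.1257, 0.0041]
orientation: [0.0, 0.642, 0.767, 0.0]
contact_force: [0.4, 0.3, 0.8]
gripper_width: 0.0304
```

```bash
python3 -c "
from h import *
go([[.4705,.1269,.003]],10.2)
c=cap('wrist'); crop(c,120,100,520,400,2,'w9.png')
c=cap('scene'); crop(c,280,190,360,260,8,'s8.png')"
```

```text
t 15.5 tcp [0.4706 0.1257 0.0041] jaw 10.1 w 0.030376132454909843 j6 1.39 F [0.4 0.3 0.8]
  lin [0.0012, 0.0001, 0.0011]
  twist -0.002
```

View pics/w9.png

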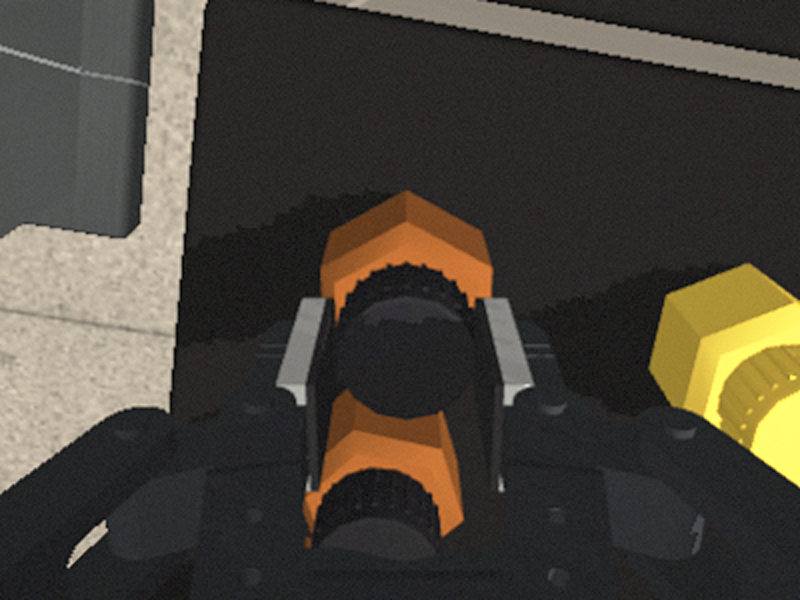

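View pics/s8.png

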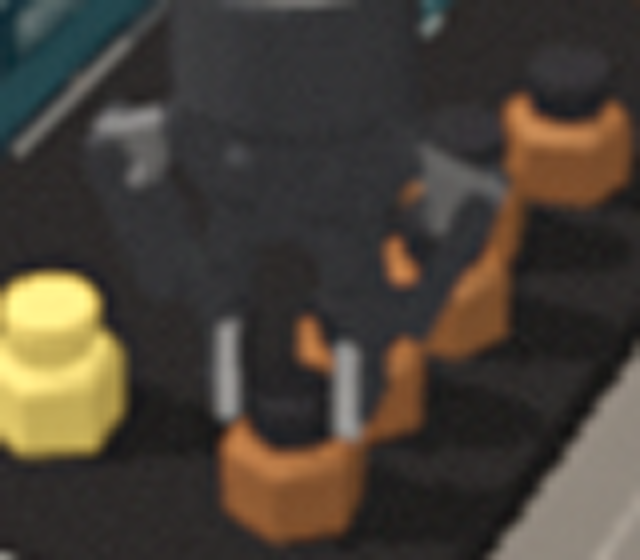

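The pads straddle the cap with their tips just above the shoulder. I'll close gently in small steps.

>>> jog_arm(linear=[[0,0,0],[0,0,0],[0,0,0]], twist=[0,0,0], gripper=[-0.3,-0.31,-0.31])

```text
time: 15.9
eef_pos: [0.4703, 0.1257, 0.0038]
orientation: [0.0, 0.642, 0.767, 0.0]
contact_force: [0.1, -0.4, 2.2]
gripper_width: 0.0294
```

>>> jog_arm(linear=[[0,0,0],[0,0,0],[0,0,0]], twist=[0,0,0], gripper=[-0.33,-0.33,-0.33])

```text
time: 16.2
eef_pos: [0.4703, 0.1257, 0.0039]
orientation: [0.0, 0.642, 0.767, 0.0]
contact_force: [-0.7, -0.3, 4.5]
gripper_width: 0.0294
```

>>> jog_arm(linear=[[0,0,-0.005],[0,0,-0.015],[0,0,-0.03],[0,0,-0.05],[0,0,-0.06],[0,0,-0.06]], twist=[0,0,0,0,0,0], gripper=[-0.33,-0.33,-0.33,-0.33,-0.33,-0.33])

```text
time: 16.8
eef_pos: [0.4717, 0.1257, 0.0659]
orientation: [0.001, 0.642, 0.767, 0.001]
contact_force: [0.0, 0.0, -1.2]
gripper_width: 0.0291
```

```bash
python3 -c "
from h import *
go([[.4705,.1269,.003]],10.2)
t=tray(-.0173,0);go([[*t,.08],[*t,.009]],26.1)
c=cap('wrist'); crop(c,120,100,520,400,2,'w10.png')"
```

```text
t 16.8 tcp [0.4717 0.1257 0.0659] jaw 10.1 w 0.029101090904429475 j6 1.39 F [ 0.   0.  -1.2]
  lin [0.0014, -0.0012, 0.0629]
  twist -0.002
t 16.8 tcp [0.4717 0.1257 0.0659] jaw 10.1 w 0.029101090904429475 j6 1.39 F [ 0.   0.  -1.2]
  lin [0.1758, 0.0273, -0.0141]
  lin [0.1758, 0.0271, 0.0569]
  twist -0.28
```

View pics/w10.png

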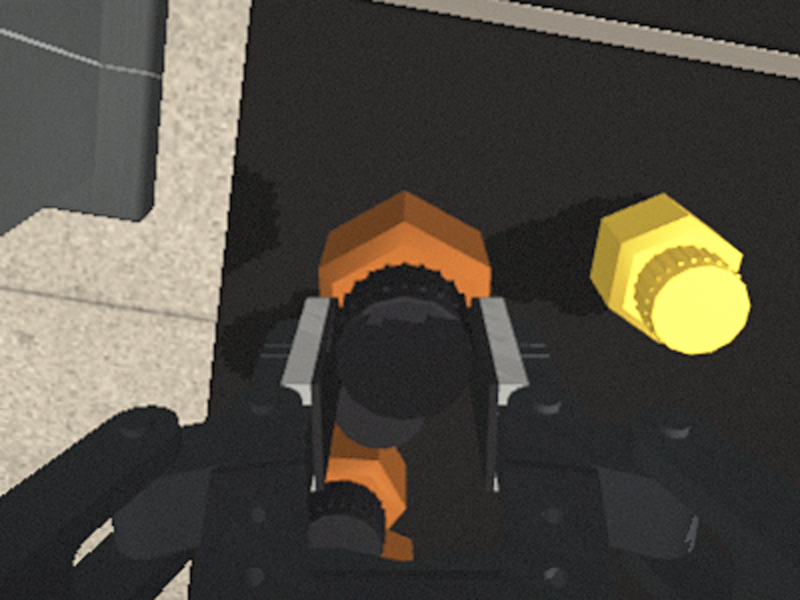

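```bash
cat > held.py <<'E'
# measure held jar relative to tcp, using rows above finger tips
from fit import *
import sys
s,p,R=pose()
zg=float(sys.argv[1]) if len(sys.argv)>1 else .004
z0=p[2]-zg
c=cap('wrist'); full=amber(c); 
u0=proj(c,[[p[0],p[1],z0+.02]])[0]
b=[int(u0[0]-75),int(u0[1]-75),int(u0[0]+75),246]
k,L=cv2.connectedComponents(full); ys,xs=np.nonzero(full); i=np.argmin((xs-u0[0])**2+(ys-(u0[1]-25))**2); am=(L==L[ys[i],xs[i]]).astype(np.float32)
A=cv2.resize(am[b[1]:b[3],b[0]:b[2]],None,fx=S,fy=S,interpolation=cv2.INTER_LINEAR)
f=lambda q:np.abs(A-render(c,q,b,z0)).sum()/S/S
j=np.arctan2(R[1,1],R[0,1]); best=None
for dw in (-8,0,8):
    w=j+np.pi/6+np.radians(dw); x0=p[:2]
    o=minimize(f,[*x0,w],method='Nelder-Mead',options=dict(initial_simplex=np.array([[x0[0],x0[1],w],[x0[0]+.003,x0[1],w],[x0[0],x0[1]+.003,w],[x0[0],x0[1],w+.1]]),xatol=1e-5,fatol=.05,maxiter=300))
    if best is None or o.fun<best.fun: best=o
d=np.array([best.x[0]-p[0],best.x[1]-p[1],0])
print("held: offset tool xy(mm)",((R.T@d)[:2]*1000).round(2),"yaw-jaw mod60",round((np.degrees(best.x[2]-j)) %60,2),"res",round(best.fun,1),"A",A.sum()/S/S)
E
python3 held.py
```

```text
held: offset tool xy(mm) [ 0.58 -0.97] yaw-jaw mod60 30.61 res 187.3 A 2832.0
```

>>> jog_arm(linear=[[0.03,0.005,-0.014],[0.07,0.01,-0.014],[0.11,0.018,-0.014],[0.15,0.024,-0.014],[0.1758,0.0272,-0.014],[0.1758,0.0272,-0.014],[0.1758,0.0272,-0.014],[0.1758,0.0272,-0.014]], twist=[-0.05,-0.1,-0.15,-0.2,-0.25,-0.27,-0.27,-0.27], gripper=[-0.33,-0.33,-0.33,-0.33,-0.33,-0.33,-0.33,-0.33])

```text
time: 17.7
eef_pos: [0.4659, 0.3028, 0.077]
orientation: [-0.0, 0.534, 0.846, -0.001]
contact_force: [-0.4, 0.2, -0.4]
gripper_width: 0.0289
```

```bash
python3 -c "
from h import *
t=tray(-.0173,0);go([[*t,.08],[*t,.0075]],25.5)
"; python3 held.py
```

```text
t 17.7 tcp [0.4659 0.3028 0.077 ] jaw 25.5 w 0.028855246886959715 j6 1.47 F [-0.4  0.2 -0.4]
  lin [-0.0, 0.002, -0.003]
  lin [-0.0, 0.0021, 0.0695]
  twist -0.0
held: offset tool xy(mm) [ 0.21 -0.91] yaw-jaw mod60 29.84 res 133.4 A 2682.0
```

>>> jog_arm(linear=[[0,0.002,0.03],[0,0.002,0.055],[0,0.002,0.065],[0,0.002,0.068],[0,0.002,0.0695],[0,0.002,0.0695],[0,0.002,0.0695]], twist=[0,0,0,0,0,0,0], gripper=[-0.33,-0.33,-0.33,-0.33,-0.33,-0.33,-0.33])

```text
time: 18.45
eef_pos: [0.4688, 0.3047, 0.0093]
orientation: [0.001, 0.533, 0.846, 0.001]
contact_force: [0.5, 0.6, -1.0]
gripper_width: 0.0288
```

>>> jog_arm(linear=[[0,0,0.001],[0,0,0.002],[0,0,0.002]], twist=[0,0,0], gripper=[-0.33,-0.33,-0.33])

```text
time: 18.75
eef_pos: [0.4685, 0.3046, 0.0069]
orientation: [0.0, 0.533, 0.846, 0.0]
contact_force: [-1.4, 0.4, 4.0]
gripper_width: 0.029
```

>>> jog_arm(linear=[[0,0,0.001],[0,0,0.001]], twist=[0,0], gripper=[-0.33,-0.33])

```text
time: 18.95
eef_pos: [0.4685, 0.3047, 0.0068]
orientation: [0.001, 0.533, 0.846, 0.0]
contact_force: [-4.2, -2.4, 13.5]
gripper_width: 0.0287
```

>>> jog_arm(linear=[[0,0,-0.001],[0,0,-0.001],[0,0,-0.001],[0,0,-0.001],[0,0,-0.03],[0,0,-0.07],[0,0,-0.11],[0,0,-0.13],[0,0,-0.13]], twist=[0,0,0,0,0,0,0,0,0], gripper=[-0.33,-0.2,-0.1,-0.05,0.05,0.05,0.05,0.05,0.05])

```text
time: 19.85
eef_pos: [0.47, 0.3052, 0.1388]
orientation: [0.002, 0.533, 0.846, 0.002]
contact_force: [-0.1, -0.1, 0.1]
gripper_width: 0.0452
```

```bash
cat > tr.py <<'E'
# fit jars in tray and corners
from fit import *
import sys
c=cap(sys.argv[1]); crop(c,0,0,640,400,1,sys.argv[2])
k,l,st,ce=cv2.connectedComponentsWithStats(amber(c))
for i in range(1,k):
    if st[i,4]<40: continue
    q=unp(c,[ce[i]],.033)[0]
    intray=abs(q[0]-.485)<.06 and abs(q[1]-.302)<.09
    if q[0]<.4 or q[0]>.62: continue
    f=fit(c,q[:2],.003 if intray else 0.)
    if intray:
        d=np.array(f[:2])-TC; R2=np.array([[np.cos(TY),np.sin(TY)],[-np.sin(TY),np.cos(TY)]])
        print("TRAY",(R2@d*1000).round(1),"yawrel",round(f[2]-np.degrees(TY),1),"world",np.round(f[:2],4),"res",np.round(f[3:],0))
    else: print("bench",np.round(f[:3],4),"res",np.round(f[3:],0))
E
python3 tr.py wrist w11.png; python3 -c "
from h import *
go([[.45,.07,.2]],86)"
```

```text
TRAY [-17.7   0.8] yawrel -1.8 world [0.4674 0.3044] res [174. 918.]
bench [ 4.6000e-01 -3.5000e-03 -4.2816e+00] res [ 87. 142.]
t 19.9 tcp [0.469  0.3048 0.1365] jaw 25.6 w 0.04494551855472954 j6 1.47 F [ 0.8 -0.2  0.1]
  lin [-0.2036, -0.1182, -0.0638]
  twist -1.055
```

View pics/w11.png

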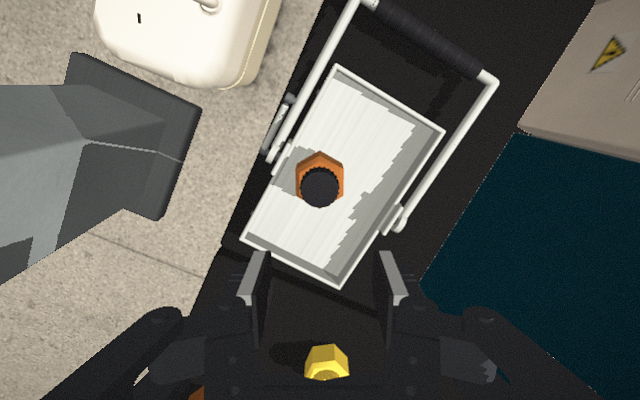

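```bash
python3 -c "
from h import *
go([[.4724,.071,.10]],26.7)"
```

```text
t 19.9 tcp [0.469  0.3048 0.1365] jaw 25.6 w 0.04494551855472954 j6 1.47 F [ 0.8 -0.2  0.1]
  lin [-0.2124, -0.0979, 0.0363]
  twist -0.02
```

>>> jog_arm(linear=[[-0.04,-0.018,0],[-0.08,-0.037,0],[-0.12,-0.055,0],[-0.16,-0.074,0],[-0.2,-0.092,0.01],[-0.2124,-0.0979,0.036],[-0.2124,-0.0979,0.036],[-0.2124,-0.0979,0.036],[-0.2124,-0.0979,0.036]], twist=[-0.02,-0.02,-0.02,-0.02,-0.02,-0.02,-0.02,-0.02,-0.02], gripper=[0.05,0.05,0.05,0.05,0.05,0.05,0.05,0.05,0.05])

```text
time: 20.8
eef_pos: [0.4714, 0.0715, 0.0995]
orientation: [-0.0, 0.524, 0.852, 0.0]
contact_force: [-0.3, 0.2, 0.1]
gripper_width: 0.0448
```

```bash
python3 tr.py wrist w12.png; python3 -c "
from h import *
go([[.4724,.071,.004]],26.7)"
```

```text
bench [ 0.4724  0.0709 -4.4548] res [ 162. 1341.]
bench [0.4678 0.014  6.2326] res [ 258. 1388.]
bench [ 0.4855 -0.0383 -8.1873] res [785. 805.]
bench [ 5.43400e-01 -1.17000e-02  2.67616e+01] res [72. 72.]
t 20.85 tcp [0.4716 0.0715 0.0998] jaw 26.8 w 0.04490415511948715 j6 0.98 F [-0.1 -0.3  0.2]
  lin [-0.0008, 0.0004, 0.0958]
  twist 0.001
```

View pics/w12.png

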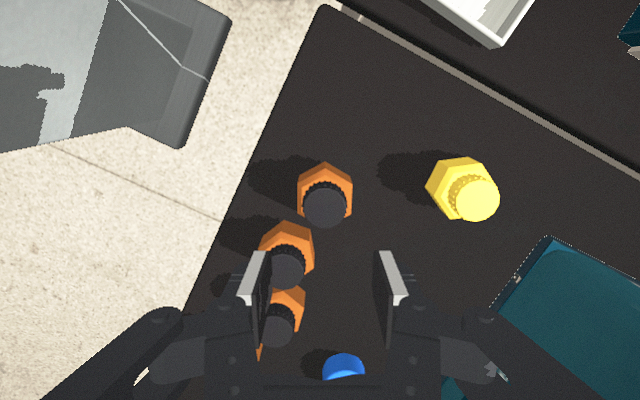

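>>> jog_arm(linear=[[-0.0008,0.0004,0.04],[-0.0008,0.0004,0.075],[-0.0008,0.0004,0.09],[-0.0008,0.0004,0.0955],[-0.0008,0.0004,0.0955],[-0.0008,0.0004,0.0955],[-0.0008,0.0004,0.0955],[-0.0008,0.0004,0.0955],[-0.0008,0.0004,0.0955],[-0.0008,0.0004,0.0955]], twist=[0,0,0,0,0,0,0,0,0,0], gripper=[0.05,0.05,0.05,-0.1,-0.2,-0.25,-0.29,-0.31,-0.33,-0.33])

```text
time: 21.85
eef_pos: [0.4735, 0.07, 0.0053]
orientation: [0.001, 0.525, 0.851, 0.001]
contact_force: [0.5, 1.0, 6.9]
gripper_width: 0.0294
```

>>> jog_arm(linear=[[0,0,-0.005],[0,0,-0.02],[0,0,-0.05],[0,0,-0.08],[0,0,-0.08],[0,0,-0.08]], twist=[0,0,0,0,0,0], gripper=[-0.33,-0.33,-0.33,-0.33,-0.33,-0.33])

```text
time: 22.45
eef_pos: [0.4727, 0.0699, 0.0849]
orientation: [0.001, 0.525, 0.851, 0.0]
contact_force: [0.7, -0.1, -1.5]
gripper_width: 0.0292
```

```bash
cat >> h.py <<'E'
B0=np.array([.4685,.3047]); PH=np.radians(-4.5)
def slot(x,y):  # relative to B in pack frame
    return B0+np.array([np.cos(PH)*x-np.sin(PH)*y,np.sin(PH)*x+np.cos(PH)*y])
E
python3 held.py; python3 -c "
from h import *
t=slot(.0349+.002,-.0202-.0012);go([[*t,.08]],25.5)"
```

```text
held: offset tool xy(mm) [ 1.44 -1.12] yaw-jaw mod60 28.95 res 435.5 A 3104.0
t 22.5 tcp [0.4719 0.07   0.0837] jaw 26.7 w 0.029016158261773468 j6 0.98 F [-0.2 -0.7 -0.7]
  lin [0.1737, 0.1229, 0.0037]
  twist 0.021
```

>>> jog_arm(linear=[[0.035,0.025,0],[0.07,0.05,0],[0.105,0.075,0],[0.14,0.1,0],[0.1737,0.1229,0],[0.1737,0.1229,0],[0.1737,0.1229,0],[0.1737,0.1229,0]], twist=[0.02,0.02,0.02,0.02,0.02,0.02,0.02,0.02], gripper=[-0.33,-0.33,-0.33,-0.33,-0.33,-0.33,-0.33,-0.33])

```text
time: 23.3
eef_pos: [0.5031, 0.2796, 0.0828]
orientation: [-0.0, 0.533, 0.846, -0.001]
contact_force: [0.9, 1.0, -0.8]
gripper_width: 0.0289
```

```bash
python3 held.py .0045; python3 -c "
from h import *
t=slot(.0349+.002,-.0202-.0012);go([[*t,.0075],[*slot(.0349,-.0202),.0075]],25.5)"
```

```text
held: offset tool xy(mm) [ 0.71 -0.72] yaw-jaw mod60 28.29 res 142.3 A 2698.0
t 23.35 tcp [0.5034 0.2794 0.0831] jaw 25.5 w 0.029015565152268545 j6 1.41 F [-0.3 -0.1 -1. ]
  lin [0.0009, 0.0007, 0.0756]
  lin [0.0029, -0.0004, 0.0756]
  twist -0.0
```

>>> jog_arm(linear=[[0.0004,0.0007,0.03],[0.0004,0.0007,0.055],[0.0004,0.0007,0.068],[0.0004,0.0007,0.073],[0.0004,0.0007,0.0756],[0.0004,0.0007,0.0756],[0.0004,0.0007,0.0756]], twist=[-0.026,-0.026,-0.026,-0.026,-0.026,-0.026,-0.026], gripper=[-0.33,-0.33,-0.33,-0.33,-0.33,-0.33,-0.33])

```text
time: 24.05
eef_pos: [0.5051, 0.2813, 0.0093]
orientation: [0.001, 0.522, 0.853, 0.001]
contact_force: [0.6, 0.1, -0.5]
gripper_width: 0.0287
```

```bash
python3 -c "
from h import *
t=slot(.0349+.002,-.0202-.0012);go([[*t,.0075],[*slot(.0349,-.0202),.0075]],27)"
```

```text
t 24.05 tcp [0.5051 0.2813 0.0093] jaw 27.0 w 0.028673131093317365 j6 1.38 F [ 0.6  0.1 -0.5]
  lin [-0.0001, -0.0018, 0.0017]
  lin [0.002, -0.0028, 0.0017]
  twist 0.001
```

>>> jog_arm(linear=[[0,-0.0018,0.001],[0,-0.0018,0.002],[0.001,-0.0022,0.002],[0.0017,-0.0028,0.002],[0.0017,-0.0028,0.002],[0.0017,-0.0028,0.002]], twist=[0,0,0,0,0,0], gripper=[-0.33,-0.33,-0.33,-0.33,-0.33,-0.33])

```text
time: 24.65
eef_pos: [0.5038, 0.2813, 0.0086]
orientation: [0.002, 0.522, 0.853, 0.001]
contact_force: [3.0, -3.7, 8.4]
gripper_width: 0.0293
```

```bash
python3 -c "
from h import *
go([[*slot(.0349,-.0202),.0075]],27)"
```

```text
t 24.65 tcp [0.5038 0.2813 0.0086] jaw 27.0 w 0.029253215013389722 j6 1.38 F [ 3.  -3.7  8.4]
  lin [0.0014, -0.0016, 0.0011]
  twist 0.0
```

>>> jog_arm(linear=[[0,0,-0.0008],[0.0007,-0.001,-0.0008],[0.0014,-0.0018,-0.0008],[0.0014,-0.0018,-0.0008]], twist=[0,0,0,0], gripper=[-0.33,-0.33,-0.33,-0.33])

```text
time: 25.05
eef_pos: [0.5006, 0.282, 0.0085]
orientation: [0.002, 0.522, 0.853, 0.001]
contact_force: [3.4, -1.1, 6.8]
gripper_width: 0.029
```

```bash
python3 -c "
from h import *
go([[*slot(.0349,-.0202),.0075]],27)"; python3 tr.py wrist w13.png
```

```text
t 25.05 tcp [0.5006 0.282  0.0085] jaw 27.0 w 0.02902081223959383 j6 1.38 F [ 3.4 -1.1  6.8]
  lin [-0.0007, 0.0009, 0.001]
  twist 0.001
TRAY [-18.6   1.3] yawrel -0.6 world [0.4665 0.3049] res [2367. 4760.]
```

View pics/w13.png

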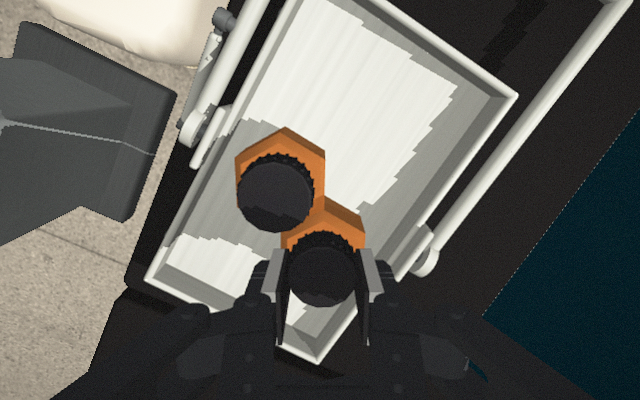

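>>> jog_arm(linear=[[0,0,-0.0005],[0,0,-0.0005],[0,0,-0.0005],[0,0,-0.001],[0,0,-0.03],[0,0,-0.07],[0,0,-0.11],[0,0,-0.13],[0,0,-0.13],[0,0,-0.13]], twist=[0,0,0,0,0,0,0,0,0,0], gripper=[-0.3,-0.2,-0.1,-0.1,-0.1,0.05,0.05,0.05,0.05,0.05])

```text
time: 26.1
eef_pos: [0.4987, 0.2818, 0.1365]
orientation: [-0.0, 0.522, 0.853, -0.0]
contact_force: [-0.7, -0.2, -0.2]
gripper_width: 0.0448
```

```bash
cat > tr2.py <<'E'
# joint fit of n jars in tray, initial guesses (tray mm) from argv: cam x,y x,y ...
from fit import *
import sys
c=cap(sys.argv[1]); G=[np.array(list(map(float,a.split(',')))) for a in sys.argv[2:]]
P0=np.array([np.r_[tray(*(g[:2]/1000)),TY] for g in G])
us=proj(c,np.c_[P0[:,:2],np.full(len(P0),.02)]); sc=70
b=[int(max(us[:,0].min()-sc,0)),int(max(us[:,1].min()-sc,0)),int(min(us[:,0].max()+sc,640)),int(min(us[:,1].max()+sc,400))]
am=amber(c); k,L=cv2.connectedComponents(am); keep=np.zeros_like(am)
ys,xs=np.nonzero(am)
for u in us:
    i=np.argmin((xs-u[0])**2+(ys-u[1])**2); keep|=(L==L[ys[i],xs[i]]).astype(np.uint8)
A=cv2.resize(keep[b[1]:b[3],b[0]:b[2]].astype(np.float32),None,fx=S,fy=S,interpolation=cv2.INTER_LINEAR)
cam=-c["R"].T@c["t"]
def rend(q):
    m=np.zeros(A.shape,np.uint8)
    def poly(P,v):
        t=((proj(c,P)-[b[0],b[1]]+.5)*S-.5); cv2.fillConvexPoly(m,np.round(cv2.convexHull(t.astype(np.float32))*16).astype(np.int32),v,shift=4)
    for x,y,w in q: poly(np.r_[hexp(x,y,w,.003),hexp(x,y,w,.031)],1)
    for x,y,w in q: poly(np.r_[circ(x,y,.031),circ(x,y,.049)],0)
    return m
f=lambda v:np.abs(A-rend(v.reshape(-1,3)*[.01,.01,.2])).sum()/S/S
v=(P0/[.01,.01,.2]).ravel()
for it in range(3):
    n=len(v); sx=np.vstack([v]+[v+np.eye(n)[i]*(.3 if it==0 else .12) for i in range(n)])
    o=minimize(f,v,method='Nelder-Mead',options=dict(initial_simplex=sx,xatol=1e-3,fatol=.05,maxiter=250*n,maxfev=250*n,adaptive=True)); v=o.x
q=v.reshape(-1,3)*[.01,.01,.2]
R2=np.array([[np.cos(TY),np.sin(TY)],[-np.sin(TY),np.cos(TY)]])
for x,y,w in q: print("tray",(R2@(np.array([x,y])-TC)*1000).round(1),"yawrel",round((np.degrees(w-TY)+30)%60-30,1),"world",round(x,4),round(y,4))
print("dist\n",np.round(np.linalg.norm(q[:,None,:2]-q[None,:,:2],axis=2)*1000,1),"res",round(o.fun),"A",round(A.sum()/S/S))
E
time python3 tr2.py wrist -18,1 17,-20; python3 -c "
from h import *
go([[.4678,.014,.1]],86)"
```

```text
tray [-19.3   1.5] yawrel 0.6 world 0.4659 0.3052
tray [ 15.3 -19.8] yawrel 3.1 world 0.4989 0.2816
dist
 [[ 0.  40.6]
 [40.6  0. ]] res 383 A 1770
t 26.15 tcp [0.4981 0.2817 0.1355] jaw 27.0 w 0.04475554459599267 j6 1.38 F [ 0.   0.7 -0.3]
  lin [-0.2246, -0.1486, 0.0357]
  twist -1.029
real	0m6.943s
user	0m4.314s
sys	0m2.466s
```

```bash
python3 -c "
from h import *
go([[.4678,.0142,.1]],155.7)"
```

```text
t 26.15 tcp [0.4981 0.2817 0.1355] jaw 27.0 w 0.04475554459599267 j6 1.38 F [ 0.   0.7 -0.3]
  lin [-0.2245, -0.1485, 0.0357]
  twist 0.896
```

>>> jog_arm(linear=[[-0.03,-0.02,0],[-0.07,-0.045,0],[-0.105,-0.07,0],[-0.14,-0.093,0],[-0.175,-0.116,0],[-0.21,-0.14,0.02],[-0.2245,-0.1485,0.0357],[-0.2245,-0.1485,0.0357],[-0.2245,-0.1485,0.0357],[-0.2245,-0.1485,0.0357]], twist=[0.15,0.3,0.45,0.6,0.75,0.896,0.896,0.896,0.896,0.896], gripper=[0.05,0.05,0.05,0.05,0.05,0.05,0.05,0.05,0.05,0.05])

```text
time: 27.15
eef_pos: [0.4686, 0.0152, 0.1014]
orientation: [-0.0, 0.84, 0.543, 0.0]
contact_force: [-0.3, -0.9, -0.6]
gripper_width: 0.0447
```

```bash
python3 tr.py wrist w14.png; python3 -c "
from h import *
go([[.4678,.0142,.0042]],155.7)"
```

```text
bench [0.4677 0.014  5.8769] res [1606. 2794.]
bench [ 0.4646 -0.0921 12.8523] res [734. 822.]
t 27.2 tcp [0.4688 0.0153 0.1016] jaw -24.2 w 0.045004553341973945 j6 1.75 F [ 0.5 -0.2 -0.1]
  lin [-0.0014, -0.0005, 0.0974]
  twist 0.002
```

View pics/w14.png

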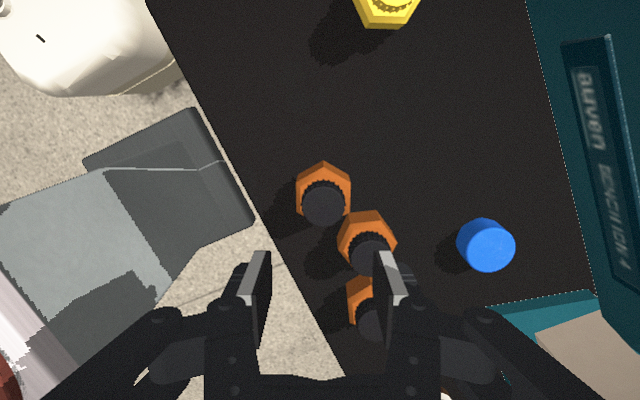

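>>> jog_arm(linear=[[-0.0014,-0.0005,0.04],[-0.0014,-0.0005,0.075],[-0.0014,-0.0005,0.09],[-0.0014,-0.0005,0.097],[-0.0014,-0.0005,0.097],[-0.0014,-0.0005,0.097],[-0.0014,-0.0005,0.097],[-0.0014,-0.0005,0.097],[-0.0014,-0.0005,0.097],[-0.0014,-0.0005,0.097]], twist=[0,0,0,0,0,0,0,0,0,0], gripper=[0.05,0.05,0.05,-0.1,-0.2,-0.25,-0.29,-0.31,-0.33,-0.33])

```text
time: 28.2
eef_pos: [0.4686, 0.013, 0.0058]
orientation: [0.001, 0.84, 0.542, 0.001]
contact_force: [-1.5, 0.2, 8.2]
gripper_width: 0.0292
```

>>> jog_arm(linear=[[0,0,-0.005],[0,0,-0.02],[0,0,-0.05],[0,0,-0.08],[0,0,-0.08],[0,0,-0.08]], twist=[0,0,0,0,0,0], gripper=[-0.33,-0.33,-0.33,-0.33,-0.33,-0.33])

```text
time: 28.8
eef_pos: [0.4682, 0.013, 0.0854]
orientation: [0.001, 0.84, 0.542, 0.001]
contact_force: [-0.4, -0.4, -0.7]
gripper_width: 0.029
```

```bash
python3 -c "
from h import *
go([[.5054,.3241,.084]],144.5)"
```

```text
t 28.8 tcp [0.4682 0.013  0.0854] jaw -24.3 w 0.029004400222562246 j6 1.74 F [-0.4 -0.4 -0.7]
  lin [0.2988, -0.0941, 0.0013]
  twist 0.196
```

>>> jog_arm(linear=[[0.04,-0.0126,0],[0.08,-0.025,0],[0.12,-0.038,0],[0.16,-0.05,0],[0.2,-0.063,0],[0.24,-0.076,0],[0.28,-0.088,0],[0.2988,-0.0941,0],[0.2988,-0.0941,0],[0.2988,-0.0941,0],[0.2988,-0.0941,0]], twist=[0.03,0.06,0.09,0.12,0.15,0.18,0.196,0.196,0.196,0.196,0.196], gripper=[-0.33,-0.33,-0.33,-0.33,-0.33,-0.33,-0.33,-0.33,-0.33,-0.33,-0.33])

```text
time: 29.9
eef_pos: [0.5043, 0.3233, 0.0835]
orientation: [0.0, 0.889, 0.457, -0.001]
contact_force: [-0.2, 0.1, -0.5]
gripper_width: 0.0287
```

```bash
python3 held.py .0045; python3 -c "
from h import *
go([[.5054,.3241,.0075]],144.5)"
```

```text
held: offset tool xy(mm) [ 0.17 -0.94] yaw-jaw mod60 30.02 res 650.6 A 3273.0
t 29.95 tcp [0.5045 0.3232 0.0838] jaw -35.6 w 0.02903095351338308 j6 2.54 F [-0.6  1.  -0.6]
  lin [0.0013, 0.0003, 0.0763]
  twist -0.001
```

>>> jog_arm(linear=[[0,0,0.03],[0,0,0.055],[0,0,0.068],[0,0,0.073],[0,0,0.0765],[0,0,0.0775],[0,0,0.0775]], twist=[0,0,0,0,0,0,0], gripper=[-0.33,-0.33,-0.33,-0.33,-0.33,-0.33,-0.33])

```text
time: 30.65
eef_pos: [0.5057, 0.3246, 0.0089]
orientation: [0.0, 0.889, 0.458, 0.001]
contact_force: [-2.4, -1.0, 4.6]
gripper_width: 0.0292
```

```bash
python3 -c "
from h import *
go([[.5054,.3241,.0075],[.504,.322,.0075]],144.5)
c=cap('wrist');crop(c,120,50,520,350,2,'w15.png')"
```

```text
t 30.65 tcp [0.5057 0.3246 0.0089] jaw -35.5 w 0.029176246080672045 j6 2.54 F [-2.4 -1.   4.6]
  lin [-0.0006, -0.0, 0.0014]
  lin [-0.0031, 0.0001, 0.0014]
  twist -0.0
```

View pics/w15.png

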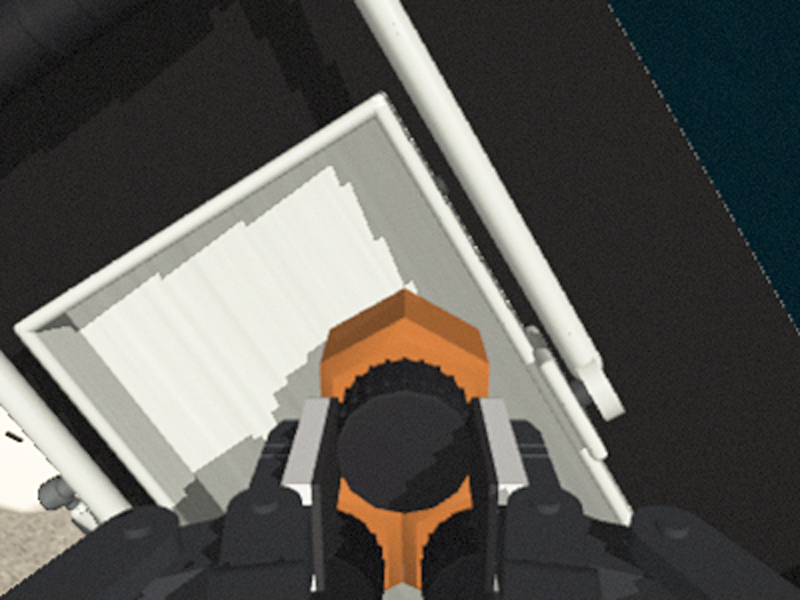

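>>> jog_arm(linear=[[-0.001,0,-0.0005],[-0.002,0,-0.0005],[-0.003,0,-0.0005],[-0.0038,0,-0.0005],[-0.0038,0,-0.0005],[-0.0038,0,-0.0005]], twist=[0,0,0,0,0,0], gripper=[-0.33,-0.33,-0.33,-0.33,-0.33,-0.33])

```text
time: 31.3
eef_pos: [0.504, 0.3221, 0.0089]
orientation: [-0.0, 0.889, 0.458, 0.002]
contact_force: [1.1, 3.9, 6.3]
gripper_width: 0.029
```

>>> jog_arm(linear=[[0,0,-0.0005],[0,0,-0.0005],[0,0,-0.0005],[0,0,-0.001],[0,0,-0.03],[0,0,-0.07],[0,0,-0.11],[0,0,-0.13],[0,0,-0.13],[0,0,-0.13]], twist=[0,0,0,0,0,0,0,0,0,0], gripper=[-0.3,-0.2,-0.1,-0.1,-0.1,0.05,0.05,0.05,0.05,0.05])

```text
time: 32.3
eef_pos: [0.5025, 0.3212, 0.1368]
orientation: [0.0, 0.889, 0.458, -0.0]
contact_force: [1.3, 0.3, -1.5]
gripper_width: 0.0448
```

```bash
python3 tr2.py wrist -19,1.5 15,-20 16,20; python3 -c "
from h import *
go([[.4831,-.036,.1]],86)
crop(cap('wrist'),0,0,640,400,1,'w16.png')"
```

```text
tray [-19.9   0.9] yawrel 1.0 world 0.4652 0.3047
tray [ 14.3 -20. ] yawrel 1.1 world 0.4979 0.2815
tray [16.9 21.5] yawrel -1.3 world 0.5033 0.3227
dist
 [[ 0.  40.1 42.2]
 [40.1  0.  41.6]
 [42.2 41.6  0. ]] res 410 A 2684
t 32.35 tcp [0.5019 0.321  0.1358] jaw -35.5 w 0.04482808767452856 j6 2.54 F [ 0.5 -0.4 -1.2]
  lin [-0.3014, 0.1922, 0.0361]
  twist 1.021
```

View pics/w16.png

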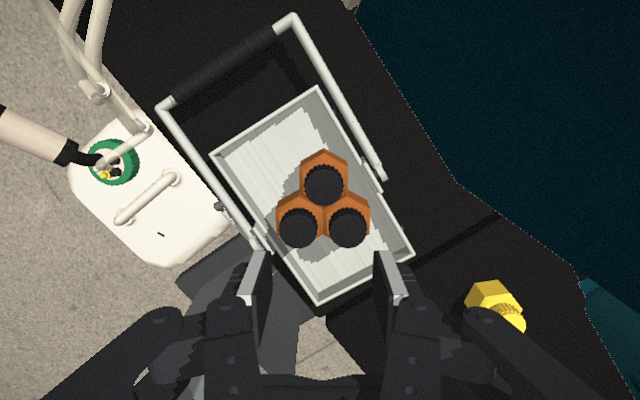

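```bash
python3 -c "
from h import *
go([[.4831,-.036,.1]],-48)"
```

```text
t 32.4 tcp [0.5016 0.3208 0.1354] jaw -35.5 w 0.044496645254300374 j6 2.54 F [ 0.1  0.8 -0.1]
  lin [-0.3011, 0.1923, 0.0358]
  twist 0.218
```

>>> jog_arm(linear=[[-0.03,0.019,0],[-0.065,0.042,0],[-0.1,0.064,0],[-0.135,0.086,0],[-0.17,0.109,0],[-0.205,0.131,0],[-0.24,0.153,0],[-0.27,0.172,0.02],[-0.301,0.1923,0.036],[-0.301,0.1923,0.036],[-0.301,0.1923,0.036],[-0.301,0.1923,0.036]], twist=[0.03,0.06,0.09,0.12,0.15,0.18,0.218,0.218,0.218,0.218,0.218,0.218], gripper=[0.05,0.05,0.05,0.05,0.05,0.05,0.05,0.05,0.05,0.05,0.05,0.05])

```text
time: 33.6
eef_pos: [0.4839, -0.0347, 0.101]
orientation: [-0.0, 0.934, 0.359, -0.0]
contact_force: [0.0, -0.3, 0.2]
gripper_width: 0.0446
```

```bash
python3 tr.py wrist w17.png; python3 -c "
from h import *
go([[.4831,-.036,.0042]],-48)"
```

```text
bench [  0.4827  -0.0359 -18.2231] res [ 167. 1342.]
bench [ 0.4656 -0.0907 12.0915] res [ 261. 1355.]
t 33.65 tcp [ 0.4841 -0.0345  0.1013] jaw -47.9 w 0.045030054223596266 j6 2.07 F [-0.4  0.6  0.6]
  lin [-0.0017, 0.0004, 0.0971]
  twist 0.001
```

View pics/w17.png

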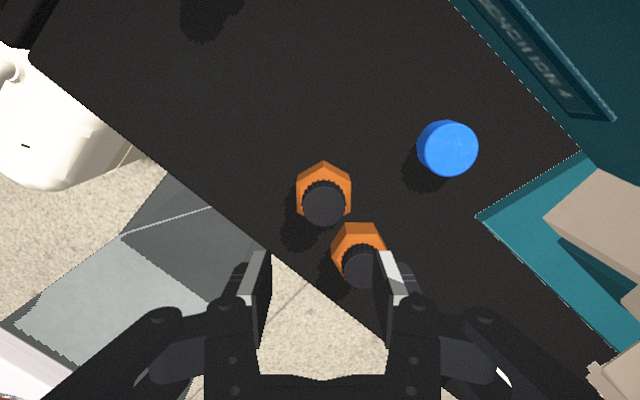

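>>> jog_arm(linear=[[-0.0006,0.0002,0.04],[-0.0006,0.0002,0.075],[-0.0006,0.0002,0.09],[-0.0006,0.0002,0.097],[-0.0006,0.0002,0.097],[-0.0006,0.0002,0.097],[-0.0006,0.0002,0.097],[-0.0006,0.0002,0.097],[-0.0006,0.0002,0.097],[-0.0006,0.0002,0.097]], twist=[0,0,0,0,0,0,0,0,0,0], gripper=[0.05,0.05,0.05,-0.1,-0.2,-0.25,-0.29,-0.31,-0.33,-0.33])

```text
time: 34.65
eef_pos: [0.4848, -0.0363, 0.0057]
orientation: [0.001, 0.934, 0.358, 0.001]
contact_force: [-1.4, 1.8, 6.7]
gripper_width: 0.029
```

>>> jog_arm(linear=[[0,0,-0.005],[0,0,-0.02],[0,0,-0.05],[0,0,-0.08],[0,0,-0.08],[0,0,-0.08]], twist=[0,0,0,0,0,0], gripper=[-0.33,-0.33,-0.33,-0.33,-0.33,-0.33])

```text
time: 35.25
eef_pos: [0.4845, -0.0364, 0.0855]
orientation: [0.001, 0.934, 0.358, 0.001]
contact_force: [-1.1, 0.0, -1.9]
gripper_width: 0.0288
```

```bash
python3 held.py .0045; python3 -c "
from h import *
go([[.4613,.2629,.084]],-35.5)"
```

```text
held: offset tool xy(mm) [-1.07 -0.78] yaw-jaw mod60 30.18 res 379.1 A 2983.0
t 35.3 tcp [ 0.4837 -0.0361  0.0843] jaw -48.0 w 0.028954677465843376 j6 2.06 F [-0.4 -0.9 -1.6]
  lin [0.1833, -0.2373, 0.0002]
  twist -0.219
```

>>> jog_arm(linear=[[0.025,-0.032,0],[0.05,-0.065,0],[0.076,-0.098,0],[0.1,-0.13,0],[0.126,-0.163,0],[0.152,-0.196,0],[0.175,-0.227,0],[0.1833,-0.2373,0],[0.1833,-0.2373,0],[0.1833,-0.2373,0],[0.1833,-0.2373,0],[0.1833,-0.2373,0]], twist=[-0.03,-0.06,-0.09,-0.12,-0.15,-0.18,-0.219,-0.219,-0.219,-0.219,-0.219,-0.219], gripper=[-0.33,-0.33,-0.33,-0.33,-0.33,-0.33,-0.33,-0.33,-0.33,-0.33,-0.33,-0.33])

```text
time: 36.5
eef_pos: [0.4615, 0.2619, 0.0841]
orientation: [0.0, 0.889, 0.457, -0.0]
contact_force: [-0.2, -0.3, -0.5]
gripper_width: 0.0289
```

```bash
python3 held.py .0045; python3 -c "
from h import *
go([[.4613,.2629,.0075]],-35.5)
crop(cap('wrist'),120,50,520,350,2,'w18.png')"
```

```text
held: offset tool xy(mm) [-1.49 -1.12] yaw-jaw mod60 30.83 res 110.9 A 2639.0
t 36.55 tcp [0.4616 0.262  0.0842] jaw -35.6 w 0.02901097040935346 j6 2.46 F [ 0.8 -0.   0.1]
  lin [0.0006, -0.0007, 0.0767]
  twist -0.001
```

View pics/w18.png

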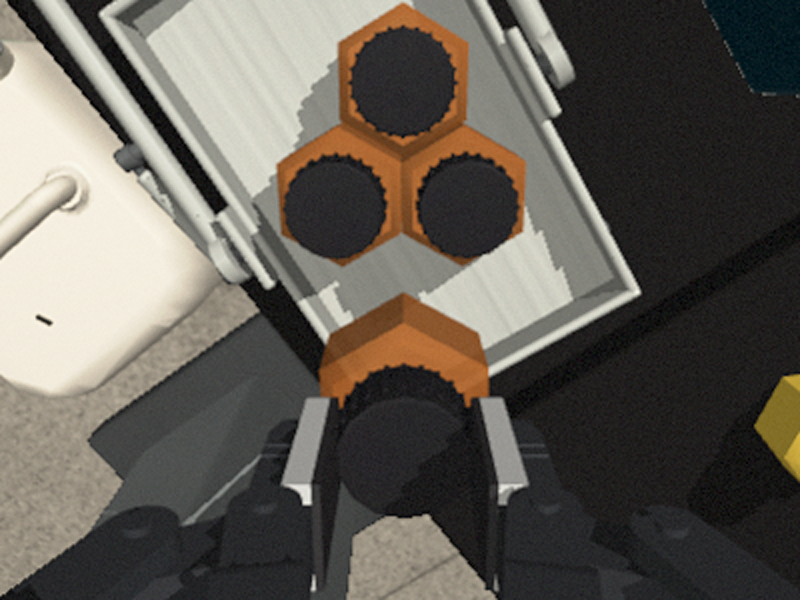

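>>> jog_arm(linear=[[0,0,0.03],[0,0,0.055],[0,0,0.068],[0,0,0.073],[0,0,0.0765],[0,0,0.0775],[0.001,0,0.0775],[0.002,0,0.077],[0.003,0,0.077],[0.004,0,0.077],[0.0045,0,0.077],[0.0045,0,0.077]], twist=[0,0,0,0,0,0,0,0,0,0,0,0], gripper=[-0.33,-0.33,-0.33,-0.33,-0.33,-0.33,-0.33,-0.33,-0.33,-0.33,-0.33,-0.33])

```text
time: 37.8
eef_pos: [0.4647, 0.2663, 0.0092]
orientation: [0.001, 0.889, 0.458, 0.0]
contact_force: [-6.0, -5.7, 14.5]
gripper_width: 0.0286
```

```bash
python3 -c "
from h import *
go([[.4628,.2649,.0075]],-35.5)
crop(cap('wrist'),120,50,520,350,2,'w19.png')"
```

```text
t 37.8 tcp [0.4647 0.2663 0.0092] jaw -35.5 w 0.02862617105268518 j6 2.47 F [-6.  -5.7 14.5]
  lin [-0.0022, -0.0008, 0.0017]
  twist 0.0
```

View pics/w19.png

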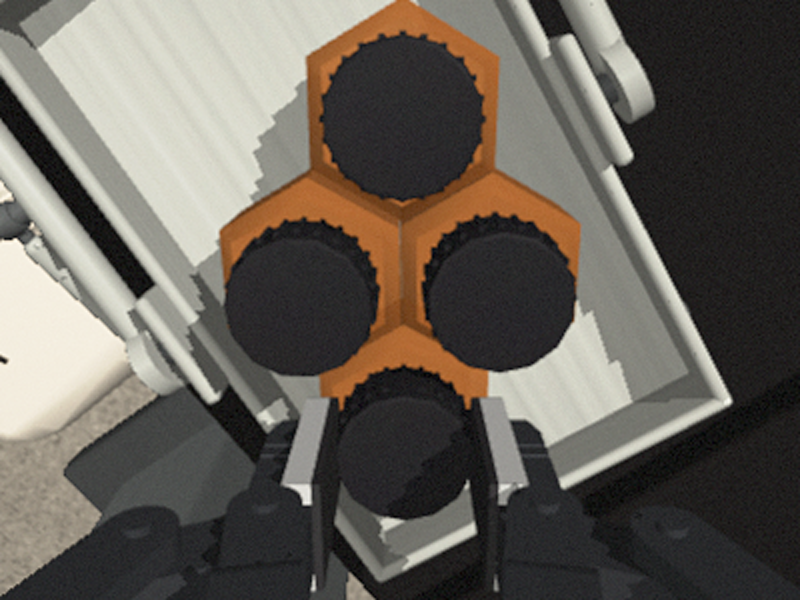

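>>> jog_arm(linear=[[0,0,-0.0008],[0,0,-0.0008],[0,0,-0.0008],[0,0,-0.001],[0,0,-0.03],[0,0,-0.07],[0,0,-0.11],[0,0,-0.13],[0,0,-0.13],[0,0,-0.13]], twist=[0,0,0,0,0,0,0,0,0,0], gripper=[-0.3,-0.2,-0.1,-0.1,-0.1,0.05,0.05,0.05,0.05,0.05])

```text
time: 38.85
eef_pos: [0.464, 0.2667, 0.1369]
orientation: [0.0, 0.889, 0.458, 0.0]
contact_force: [0.2, 0.6, -0.8]
gripper_width: 0.0449
```

```bash
python3 tr2.py wrist -19,1.5 15,-20 16,20 -19,-39; python3 -c "
from h import *
go([[.4656,-.0907,.1]],42)"
```

```text
tray [-19.    1.8] yawrel -0.5 world 0.4661 0.3055
tray [ 15.1 -17.9] yawrel 0.1 world 0.4988 0.2836
tray [17.  21.8] yawrel -0.8 world 0.5034 0.323
tray [-20.4 -39.4] yawrel -0.3 world 0.462 0.2645
dist
 [[ 0.  39.3 41.2 41.2]
 [39.3  0.  39.7 41.5]
 [41.2 39.7  0.  71.7]
 [41.2 41.5 71.7  0. ]] res 668 A 3642
t 38.9 tcp [0.4634 0.2665 0.136 ] jaw -35.5 w 0.04503577059662771 j6 2.47 F [-0.6  0.  -0.9]
  lin [-0.2896, 0.2091, 0.0361]
  twist -1.352
```

>>> jog_arm(linear=[[-0.03,0.022,0],[-0.06,0.043,0],[-0.09,0.065,0],[-0.12,0.087,0],[-0.15,0.108,0],[-0.18,0.13,0],[-0.21,0.152,0],[-0.24,0.173,0],[-0.27,0.195,0.02],[-0.2896,0.2091,0.036],[-0.2896,0.2091,0.036],[-0.2896,0.2091,0.036]], twist=[-0.14,-0.28,-0.42,-0.56,-0.7,-0.84,-0.98,-1.12,-1.25,-1.352,-1.352,-1.352], gripper=[0.05,0.05,0.05,0.05,0.05,0.05,0.05,0.05,0.05,0.05,0.05,0.05])

```text
time: 40.1
eef_pos: [0.465, -0.0903, 0.0996]
orientation: [-0.002, 0.408, 0.913, 0.0]
contact_force: [-0.5, 0.1, 0.6]
gripper_width: 0.045
```

```bash
python3 tr.py wrist w20.png; python3 -c "
from h import *
go([[.4656,-.0907,.0042]],42.3)"
```

```text
bench [ 0.4657 -0.0905 11.7053] res [ 162. 1340.]
t 40.15 tcp [ 0.4656 -0.09    0.1004] jaw 41.9 w 0.044778063672993515 j6 0.37 F [0.4 0.6 0.5]
  lin [-0.0007, -0.0004, 0.0962]
  twist -0.007
```

View pics/w20.png

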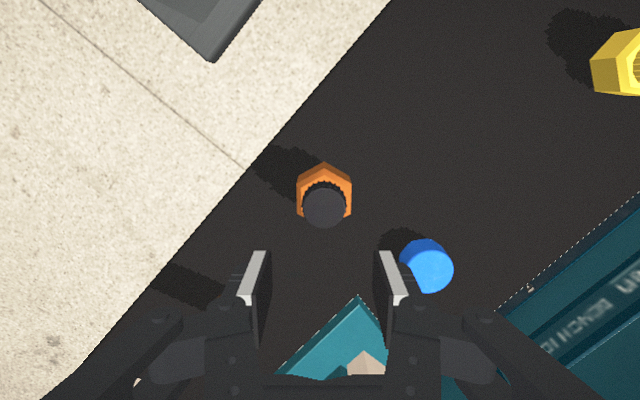

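>>> jog_arm(linear=[[-0.0004,-0.0003,0.04],[-0.0004,-0.0003,0.075],[-0.0004,-0.0003,0.09],[-0.0004,-0.0003,0.096],[-0.0004,-0.0003,0.096],[-0.0004,-0.0003,0.096],[-0.0004,-0.0003,0.096],[-0.0004,-0.0003,0.096],[-0.0004,-0.0003,0.096],[-0.0004,-0.0003,0.096]], twist=[0,0,0,0,0,0,0,0,0,0], gripper=[0.05,0.05,0.05,-0.1,-0.2,-0.25,-0.29,-0.31,-0.33,-0.33])

```text
time: 41.15
eef_pos: [0.4675, -0.0915, 0.0068]
orientation: [0.001, 0.407, 0.914, 0.0]
contact_force: [0.2, 1.9, 7.3]
gripper_width: 0.0291
```

>>> jog_arm(linear=[[0,0,-0.005],[0,0,-0.02],[0,0,-0.05],[0,0,-0.08],[0,0,-0.1],[0,0,-0.1],[0,0,-0.1]], twist=[0,0,0,0,0,0,0], gripper=[-0.33,-0.33,-0.33,-0.33,-0.33,-0.33,-0.33])

```text
time: 41.85
eef_pos: [0.4664, -0.0912, 0.1056]
orientation: [0.0, 0.407, 0.914, -0.0]
contact_force: [0.0, -0.1, 0.2]
gripper_width: 0.0291
```

```bash
python3 -c "
from h import *
go([[.4698,.3483,.1]],25.3)"
```

```text
t 41.85 tcp [ 0.4664 -0.0912  0.1056] jaw 42.0 w 0.029098599703899584 j6 0.37 F [ 0.  -0.1  0.2]
  lin [0.3244, 0.2966, 0.0054]
  twist 0.291
```

>>> jog_arm(linear=[[0.035,0.032,0],[0.07,0.064,0],[0.105,0.096,0],[0.14,0.128,0],[0.175,0.16,0],[0.21,0.192,0],[0.245,0.224,0],[0.28,0.256,0],[0.31,0.283,0],[0.3244,0.2966,0],[0.3244,0.2966,0],[0.3244,0.2966,0]], twist=[0.03,0.06,0.1,0.14,0.18,0.22,0.26,0.291,0.291,0.291,0.291,0.291], gripper=[-0.33,-0.33,-0.33,-0.33,-0.33,-0.33,-0.33,-0.33,-0.33,-0.33,-0.33,-0.33])

```text
time: 43.05
eef_pos: [0.4686, 0.3481, 0.1037]
orientation: [-0.001, 0.535, 0.845, -0.001]
contact_force: [-0.8, -0.6, -1.3]
gripper_width: 0.0294
```

>>> jog_arm(linear=[[0,0,0],[0,0,0]], twist=[0,0], gripper=[-0.33,-0.33])

```text
time: 43.25
eef_pos: [0.4697, 0.3474, 0.105]
orientation: [-0.0, 0.535, 0.845, -0.0]
contact_force: [0.2, 0.1, -0.4]
gripper_width: 0.0289
```

```bash
python3 held.py .006; python3 -c "
from h import *
go([[.4698,.3483,.0095]],25.3)
crop(cap('wrist'),120,50,520,350,2,'w21.png')"
```

```text
held: offset tool xy(mm) [ 1.39 -0.9 ] yaw-jaw mod60 29.28 res 798.1 A 3400.0
t 43.3 tcp [0.4697 0.3475 0.1051] jaw 25.3 w 0.028642564561778022 j6 1.54 F [-0.1 -0.3 -1.8]
  lin [0.0007, 0.0004, 0.0956]
  twist -0.001
```

View pics/w21.png

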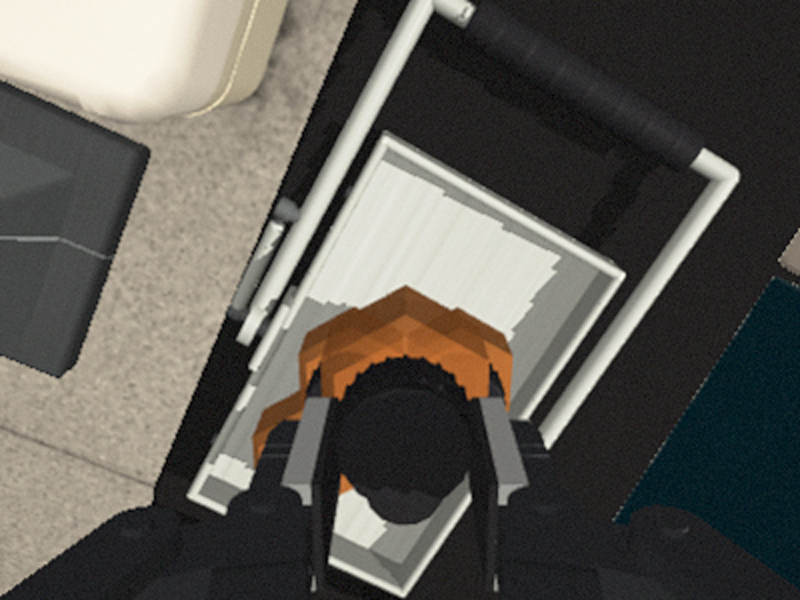

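>>> jog_arm(linear=[[0,0,0.04],[0,0,0.075],[0,0,0.087],[0,0,0.092],[0,0,0.0945],[0,0,0.096],[0,0,0.096]], twist=[0,0,0,0,0,0,0], gripper=[-0.33,-0.33,-0.33,-0.33,-0.33,-0.33,-0.33])

```text
time: 44.05
eef_pos: [0.4705, 0.3489, 0.0105]
orientation: [0.001, 0.535, 0.845, 0.001]
contact_force: [-0.6, -0.4, -0.8]
gripper_width: 0.029
```

```bash
python3 -c "
from h import *
go([[.4698,.3483,.0095],[.4711,.3456,.0095]],25.3)
crop(cap('wrist'),120,50,520,350,2,'w22.png')"
```

```text
t 44.05 tcp [0.4705 0.3489 0.0105] jaw 25.3 w 0.029016277149572146 j6 1.54 F [-0.6 -0.4 -0.8]
  lin [-0.0002, -0.0008, 0.001]
  lin [-0.0032, -0.0008, 0.001]
  twist 0.0
```

View pics/w22.png

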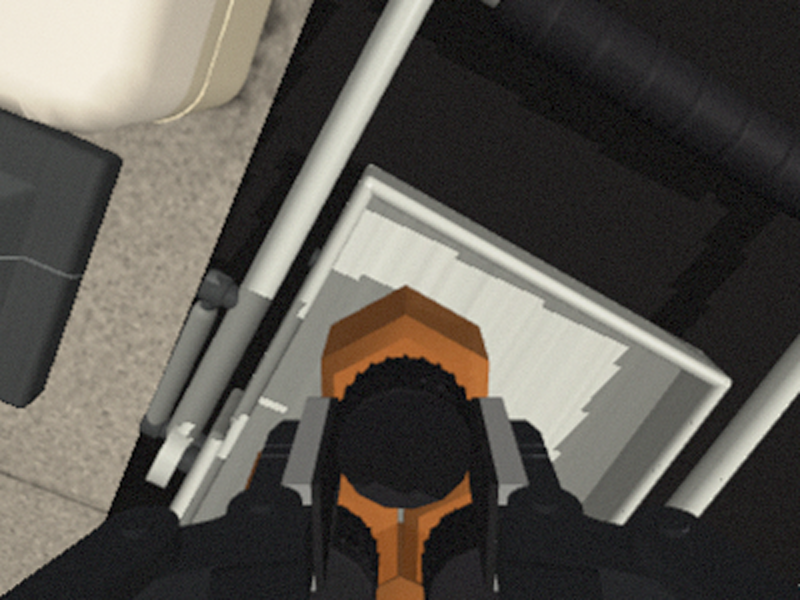

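>>> jog_arm(linear=[[0,0,0.001],[0,0,0.0018],[-0.001,0,0.0018],[-0.002,0,0.0013],[-0.003,0,0.0013],[-0.004,0,0.0013],[-0.0045,0,0.0013],[-0.0045,0,0.0013]], twist=[0,0,0,0,0,0,0,0], gripper=[-0.33,-0.33,-0.33,-0.33,-0.33,-0.33,-0.33,-0.33])

```text
time: 44.9
eef_pos: [0.4723, 0.3459, 0.01]
orientation: [0.0, 0.535, 0.845, 0.002]
contact_force: [-4.4, 4.3, 10.8]
gripper_width: 0.0289
```

```bash
python3 -c "
from h import *
go([[.4698,.3483,.0095],[.4711,.3456,.0095]],25.3)
crop(cap('wrist'),120,50,520,350,2,'w23.png')"
```

```text
t 44.9 tcp [0.4723 0.3459 0.01  ] jaw 25.4 w 0.028917486731380025 j6 1.54 F [-4.4  4.3 10.8]
  lin [0.0033, -0.0012, 0.0005]
  lin [0.0003, -0.0012, 0.0005]
  twist 0.001
```

View pics/w23.png

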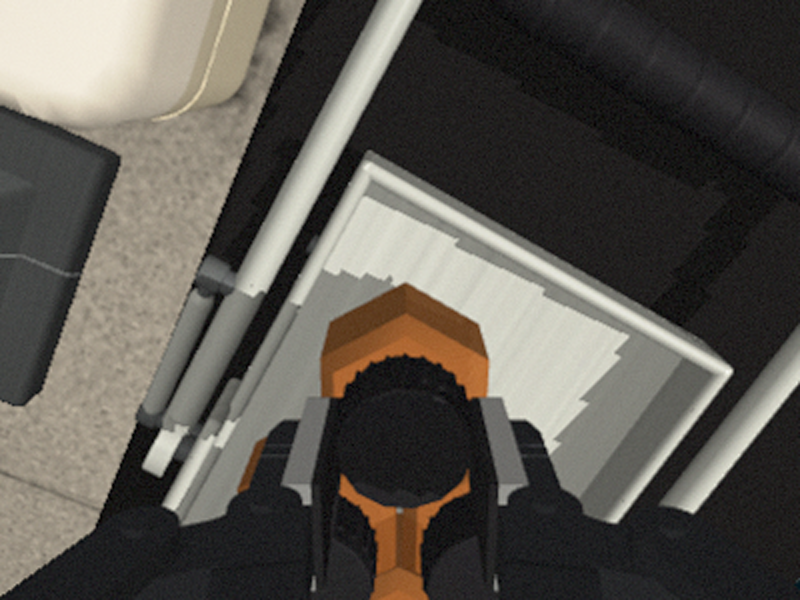

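>>> jog_arm(linear=[[-0.001,0,-0.0008],[-0.002,0,-0.0008],[-0.002,0,-0.0008],[-0.002,0,-0.0008]], twist=[0,0,0,0], gripper=[-0.33,-0.33,-0.33,-0.33])

```text
time: 45.35
eef_pos: [0.473, 0.3436, 0.01]
orientation: [0.0, 0.535, 0.845, 0.001]
contact_force: [-3.3, 5.1, 7.9]
gripper_width: 0.0288
```

>>> jog_arm(linear=[[0.0005,0,-0.0005],[0.0005,0,-0.0008],[0.0005,0,-0.0008],[0.0005,0,-0.001],[0.0005,0,-0.03],[0,0,-0.07],[0,0,-0.11],[0,-0.02,-0.15],[0.01,-0.04,-0.17],[0.01,-0.04,-0.17],[0.01,-0.04,-0.17],[0.01,-0.04,-0.17]], twist=[0,0,0,0,0,0,0,0,0,0,0,0], gripper=[-0.3,-0.2,-0.1,-0.1,-0.1,0.05,0.05,0.05,0.05,0.05,0.05,0.05])

```text
time: 46.55
eef_pos: [0.4319, 0.3342, 0.177]
orientation: [-0.0, 0.535, 0.845, -0.001]
contact_force: [-0.1, 0.2, 0.1]
gripper_width: 0.0446
```

```bash
python3 tr2.py wrist -19,1.5 15,-18 16,21 -19,-39 -18,42; python3 -c "
from h import *
crop(cap('wrist'),160,60,480,300,2.5,'w24.png')
go([[.48,.26,.2]],86)"
```

```text
tray [-19.    1.2] yawrel -0.4 world 0.4662 0.3049
tray [ 16.5 -19.7] yawrel 0.9 world 0.5001 0.2816
tray [18.9 20.5] yawrel 1.0 world 0.5053 0.3215
tray [-18.8 -39.8] yawrel -0.2 world 0.4635 0.264
tray [-16.7  41.4] yawrel -0.1 world 0.4711 0.3448
dist
 [[ 0.  41.1 42.5 41.  40.2]
 [41.1  0.  40.2 40.6 69.5]
 [42.5 40.2  0.  71.1 41.3]
 [41.  40.6 71.1  0.  81.2]
 [40.2 69.5 41.3 81.2  0. ]] res 550 A 3242
t 46.65 tcp [0.4318 0.3341 0.1769] jaw 25.3 w 0.04497843690133434 j6 1.55 F [ 0.  -1.1 -0.8]
  lin [-0.0876, 0.0119, -0.0231]
  twist -1.059
```

View pics/w24.png

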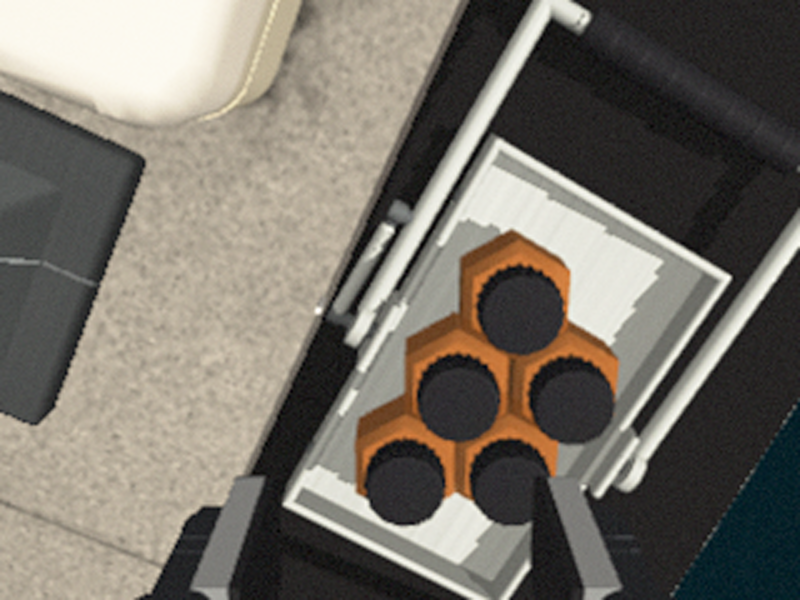

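```bash
python3 -c "
from h import *
go([[.437,.235,.125]],-35.5)"
```

```text
t 46.65 tcp [0.4318 0.3341 0.1769] jaw 25.3 w 0.04497843690133434 j6 1.55 F [ 0.  -1.1 -0.8]
  lin [-0.0918, -0.0375, 0.052]
  twist 1.061
```

>>> jog_arm(linear=[[-0.03,-0.012,0],[-0.06,-0.025,0],[-0.0918,-0.0375,0],[-0.0918,-0.0375,0.02],[-0.0918,-0.0375,0.04],[-0.0918,-0.0375,0.052],[-0.0918,-0.0375,0.052],[-0.0918,-0.0375,0.052],[-0.0918,-0.0375,0.052],[-0.0918,-0.0375,0.052]], twist=[0.15,0.3,0.45,0.6,0.75,0.9,1.061,1.061,1.061,1.061], gripper=[0.05,0.05,0.05,0.05,0.05,0.05,0.05,0.05,0.05,0.05])

```text
time: 47.65
eef_pos: [0.4375, 0.2355, 0.1267]
orientation: [0.0, 0.888, 0.46, 0.0]
contact_force: [-0.8, -0.2, -0.1]
gripper_width: 0.0447
```

```bash
python3 tr2.py wrist -19,1.5 15,-18 16,21 -19,-39 -18,42; python3 -c "
from h import *
crop(cap('wrist'),200,80,440,260,3.3,'w25.png')
go([[.48,.26,.2]],86)"
```

```text
tray [-19.2   1.4] yawrel -0.6 world 0.4659 0.3051
tray [ 14.9 -18.2] yawrel -0.9 world 0.4986 0.2832
tray [17.4 20.9] yawrel -0.5 world 0.5037 0.3221
tray [-19.5 -38. ] yawrel 1.6 world 0.463 0.2659
tray [-16.9  41.2] yawrel 0.0 world 0.4709 0.3446
dist
 [[ 0.  39.3 41.5 39.3 39.9]
 [39.3  0.  39.2 39.6 67.4]
 [41.5 39.2  0.  69.4 39.9]
 [39.3 39.6 69.4  0.  79.2]
 [39.9 67.4 39.9 79.2  0. ]] res 1058 A 5680
t 47.75 tcp [0.4374 0.2355 0.1268] jaw -35.3 w 0.045067274594191055 j6 2.42 F [ 0.3 -0.1 -1.2]
  lin [0.0446, 0.0206, -0.0732]
  twist 1.024
```

View pics/w25.png

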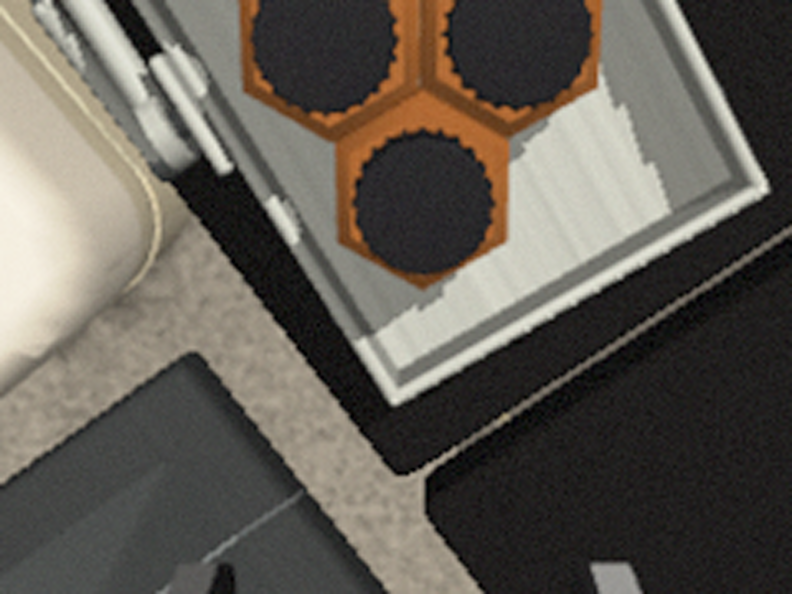

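```bash
python3 -c "
from h import *
c=cap('wrist');crop(c,220,0,440,165,3.6,'w26.png')
c=cap('top');crop(c,140,160,440,250,2.6,'t5.png')"
```

```text
(no output)
```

View pics/w26.png

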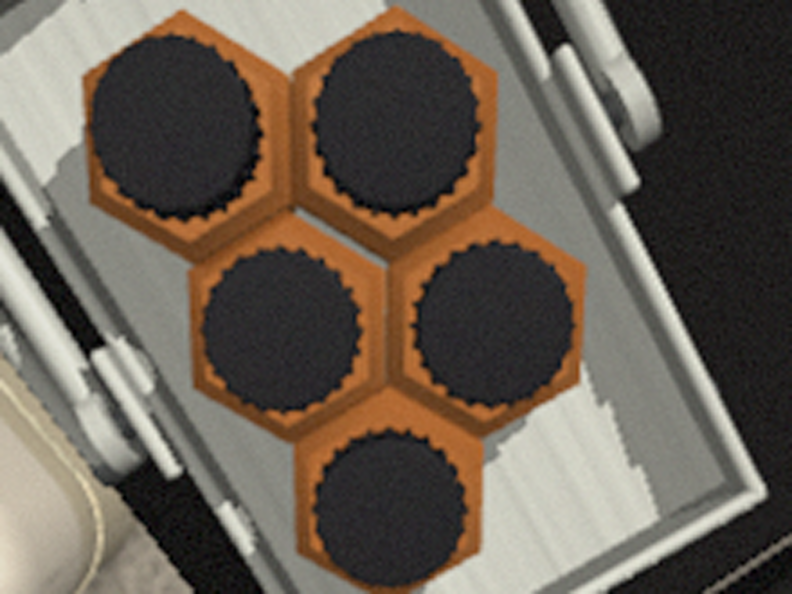

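View pics/t5.png

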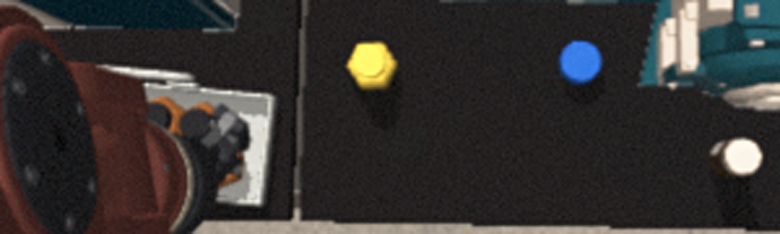

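```bash
python3 -c "
from h import *
go([[.4929,.4378,.127]],86)"
```

```text
t 47.85 tcp [0.4374 0.2356 0.1268] jaw -35.4 w 0.044814019890785484 j6 2.42 F [ 0.3 -0.7  0.4]
  lin [0.197, -0.0719, -0.0002]
  twist 1.023
```

>>> jog_arm(linear=[[0,0,-0.03],[0.02,-0.007,-0.05],[0.04,-0.015,-0.05],[0.06,-0.022,-0.05],[0.08,-0.03,-0.05],[0.1,-0.037,-0.05],[0.12,-0.044,-0.05],[0.14,-0.05,-0.05],[0.16,-0.058,-0.05],[0.18,-0.066,-0.05],[0.197,-0.0719,-0.05],[0.197,-0.0719,-0.05]], twist=[-0.14,-0.28,-0.42,-0.56,-0.7,-0.84,-0.98,-1.12,-1.26,-1.4,-1.54,-1.68], gripper=[0.05,0.05,0.05,0.05,0.05,0.05,0.05,0.05,0.05,0.05,0.05,0.05])

```text
time: 49.05
eef_pos: [0.4931, 0.4394, 0.176]
orientation: [-0.0, 0.248, 0.969, 0.0]
contact_force: [-0.4, -0.9, 0.1]
gripper_width: 0.0449
```

```bash
python3 -c "
from h import *
go([[.4929,.4378,.1]],86)"
```

```text
t 49.05 tcp [0.4931 0.4394 0.176 ] jaw 61.2 w 0.04488970807151868 j6 1.03 F [-0.4 -0.9  0.1]
  lin [-0.0006, -0.0015, 0.076]
  twist -0.432
```

>>> jog_arm(linear=[[0,-0.001,0.02],[0,-0.001,0.04],[0,-0.001,0.06],[0,-0.001,0.076],[0,-0.001,0.076],[0,-0.001,0.076]], twist=[-0.14,-0.28,-0.4,-0.432,-0.432,-0.432], gripper=[0.05,0.05,0.05,0.05,0.05,0.05])

```text
time: 49.65
eef_pos: [0.4925, 0.4368, 0.101]
orientation: [-0.0, 0.039, 0.999, -0.0]
contact_force: [-0.1, -0.8, -0.3]
gripper_width: 0.0451
```

```bash
python3 -c "
from h import *
go([[.4929,.4378,-.012]],86)
c=cap('wrist');crop(c,120,0,520,300,2,'w27.png'); print(proj(c,[[*tray(0,.134),.022]]))"
```

```text
t 49.65 tcp [0.4925 0.4368 0.101 ] jaw 85.5 w 0.045073164192056696 j6 0.61 F [-0.1 -0.8 -0.3]
  lin [-0.0004, 0.001, 0.113]
  twist -0.009
[[321.08896715 198.44851029]]
```

View pics/w27.png

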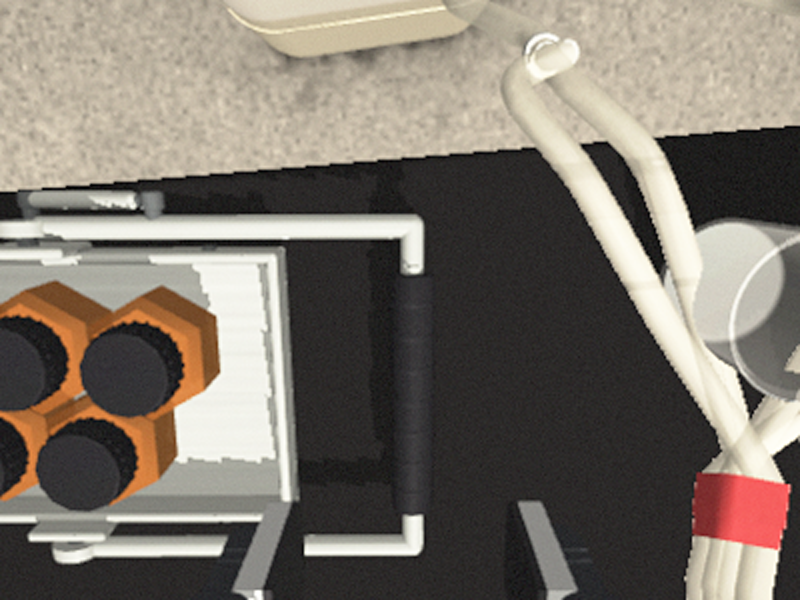

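>>> jog_arm(linear=[[0,0.003,0.04],[0,0.003,0.08],[0,0.003,0.1],[0,0.003,0.112],[0,0.003,0.112],[0,0.003,0.112],[0,0.003,0.112],[0,0.003,0.112],[0,0.003,0.112],[0,0.003,0.112],[0,0.003,0.112]], twist=[0,0,0,0,0,0,0,0,0,0,0], gripper=[0.05,0.05,0.05,0.05,-0.2,-0.4,-0.5,-0.6,-0.7,-0.75,-0.75])

```text
time: 50.8
eef_pos: [0.4939, 0.4396, -0.0095]
orientation: [0.001, 0.039, 0.999, -0.0]
contact_force: [-1.8, -4.3, 8.0]
gripper_width: 0.0132
```

>>> jog_arm(linear=[[0,-0.0007,-0.0135],[0,-0.0027,-0.0267],[0,-0.006,-0.0397],[0,-0.0107,-0.0523],[0,-0.0165,-0.0644],[0,-0.0235,-0.0758],[0,-0.0316,-0.0865],[0,-0.0407,-0.0962],[0,-0.0508,-0.105],[0,-0.0617,-0.1128],[0,-0.0733,-0.1195],[0,-0.0733,-0.1195]], twist=[0,0,0,0,0,0,0,0,0,0,0,0], gripper=[-0.75,-0.75,-0.75,-0.75,-0.75,-0.75,-0.75,-0.75,-0.75,-0.75,-0.75,-0.75])

```text
time: 52.0
eef_pos: [0.4893, 0.3704, 0.1152]
orientation: [0.004, 0.038, 0.999, 0.005]
contact_force: [-3.5, 14.6, 22.8]
gripper_width: 0.011
```

```bash
python3 -c "
from h import *
go([[.484,.3058,.1145]],86)
crop(cap('scene'),200,150,360,310,4,'s9.png')"
```

```text
t 52.0 tcp [0.4893 0.3704 0.1152] jaw 85.6 w 0.010999171413622054 j6 0.51 F [-3.5 14.6 22.8]
  lin [0.0004, -0.0648, -0.0]
  twist -0.006
```

View pics/s9.png

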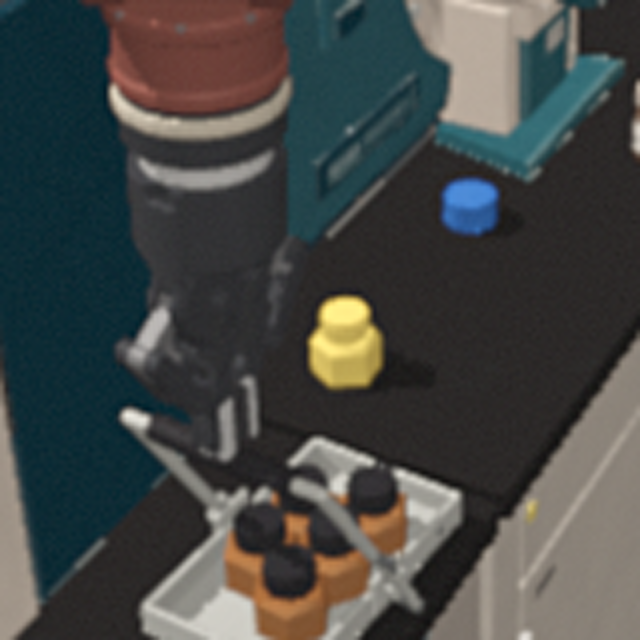

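The pads sit too high on the bar (width reads 11 mm), so they would slip off. I'll lower the handle back down and regrip deeper.

>>> jog_arm(linear=[[0,0.0116,0.0067],[0,0.0225,0.0145],[0,0.0326,0.0233],[0,0.0417,0.033],[0,0.0498,0.0437],[0,0.0568,0.0551],[0,0.0626,0.0672],[0,0.0673,0.0798],[0,0.0706,0.0928],[0,0.0726,0.106],[0,0.0733,0.116],[0,0.0733,0.118]], twist=[0,0,0,0,0,0,0,0,0,0,0,0], gripper=[-0.75,-0.75,-0.75,-0.75,-0.75,-0.75,-0.75,-0.75,-0.75,-0.75,-0.75,-0.75])

```text
time: 53.25
eef_pos: [0.4934, 0.4405, -0.0035]
orientation: [0.001, 0.039, 0.999, 0.001]
contact_force: [-24.1, -14.2, 60.2]
gripper_width: 0.0109
```

```bash
python3 -c "
from h import *
go([[.4936,.4395,-.02]],86)
crop(cap('scene'),200,200,360,320,4,'s10.png')"
```

```text
t 53.25 tcp [ 0.4934  0.4405 -0.0035] jaw 85.6 w 0.010903303239725336 j6 0.61 F [-24.1 -14.2  60.2]
  lin [-0.0002, -0.001, 0.0165]
  twist -0.008
```

View pics/s10.png

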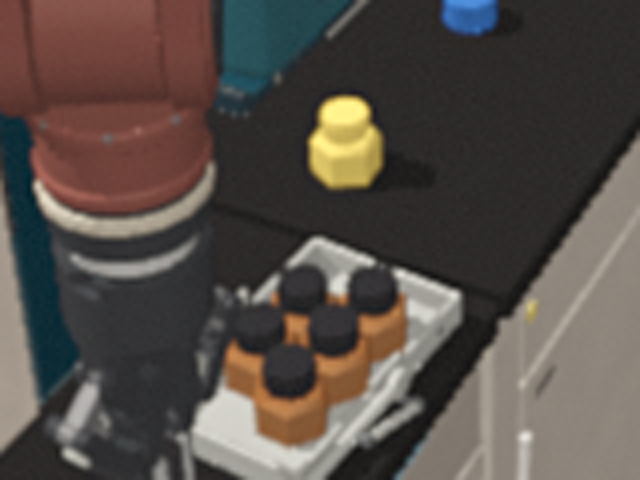

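>>> jog_arm(linear=[[0,0,-0.008],[0,0,-0.012],[0,0,-0.012],[0,0,-0.012],[0,0,-0.012]], twist=[0,0,0,0,0], gripper=[-0.5,-0.3,-0.2,-0.2,-0.2])

```text
time: 53.8
eef_pos: [0.4923, 0.4394, 0.0011]
orientation: [-0.001, 0.039, 0.999, -0.0]
contact_force: [-0.3, 0.4, 0.9]
gripper_width: 0.0339
```

```bash
python3 -c "
from h import *
go([[.4936,.4395,-.019]],86)
c=cap('wrist');crop(c,120,50,520,350,2,'w28.png')"
```

```text
t 53.8 tcp [0.4923 0.4394 0.0011] jaw 85.5 w 0.0339351903432224 j6 0.61 F [-0.3  0.4  0.9]
  lin [-0.0013, 0.0002, 0.0201]
  twist -0.008
```

View pics/w28.png

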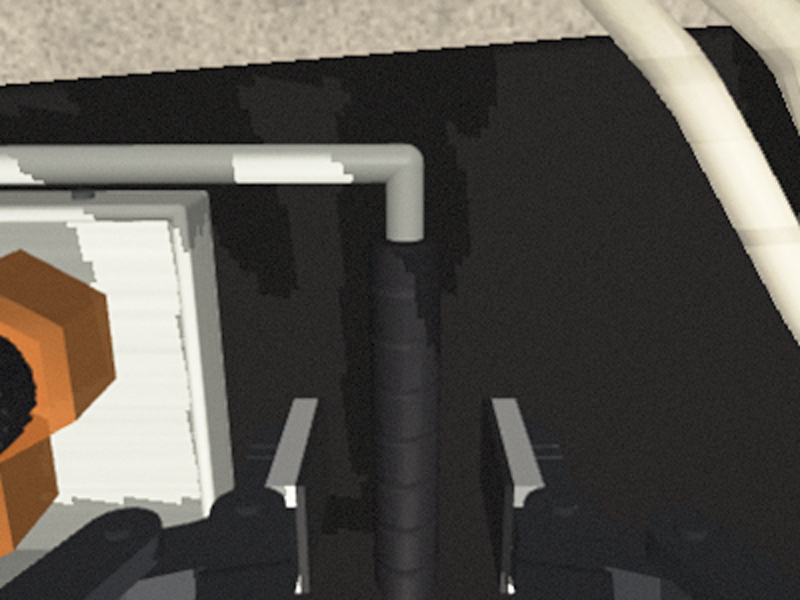

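>>> jog_arm(linear=[[0,0,0.01],[0,0,0.018],[0,0,0.0205],[0,0,0.0205],[0,0,0.0205],[0,0,0.0205],[0,0,0.0205],[0,0,0.0205],[0,0,0.0205]], twist=[0,0,0,0,0,0,0,0,0], gripper=[-0.2,-0.2,-0.3,-0.5,-0.6,-0.7,-0.75,-0.75,-0.75])

```text
time: 54.75
eef_pos: [0.4928, 0.4396, -0.0181]
orientation: [0.0, 0.039, 0.999, -0.0]
contact_force: [-1.4, -2.8, 2.5]
gripper_width: 0.0136
```

>>> jog_arm(linear=[[0,-0.0007,-0.0135],[0,-0.0027,-0.0267],[0,-0.006,-0.0397],[0,-0.0107,-0.0523],[0,-0.0165,-0.0644],[0,-0.0235,-0.0758],[0,-0.0235,-0.0758]], twist=[0,0,0,0,0,0,0], gripper=[-0.75,-0.75,-0.75,-0.75,-0.75,-0.75,-0.75])

```text
time: 55.45
eef_pos: [0.4911, 0.4172, 0.0602]
orientation: [0.001, 0.039, 0.999, 0.002]
contact_force: [-1.4, 9.7, -0.6]
gripper_width: 0.0135
```

>>> jog_arm(linear=[[0,-0.0081,-0.0107],[0,-0.0172,-0.0204],[0,-0.0273,-0.0292],[0,-0.0382,-0.037],[0,-0.0498,-0.0437],[0,-0.0498,-0.0437]], twist=[0,0,0,0,0,0], gripper=[-0.75,-0.75,-0.75,-0.75,-0.75,-0.75])

```text
time: 56.05
eef_pos: [0.488, 0.37, 0.1072]
orientation: [0.002, 0.038, 0.999, 0.004]
contact_force: [-9.4, 15.2, 22.9]
gripper_width: 0.0135
```

```bash
python3 -c "
from h import *
go([[.484,.3058,.1145]],86)
s=pose()[0]; print(s['wrist_torque'])
crop(cap('scene'),220,190,320,290,6,'s11.png')
c=cap('wrist');crop(c,120,50,520,350,2,'w29.png')"
```

```text
t 56.05 tcp [0.488  0.37   0.1072] jaw 85.7 w 0.013514886616966124 j6 0.51 F [-9.4 15.2 22.9]
  lin [-0.0009, -0.0643, -0.0079]
  twist -0.006
[3.23505564 1.81016188 0.29240362]
```

View pics/s11.png

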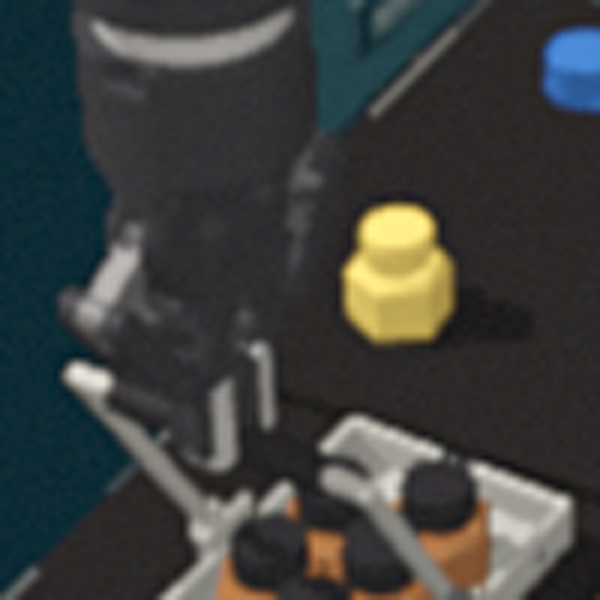

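View pics/w29.png

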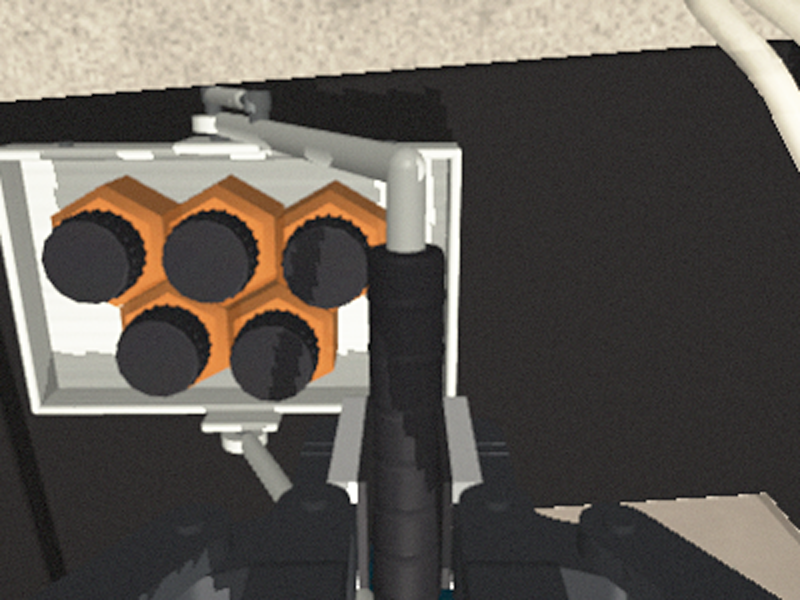

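>>> jog_arm(linear=[[0,0,0],[0,0,0],[0,0,0]], twist=[0,0,0], gripper=[-0.62,-0.58,-0.58])

```text
time: 56.45
eef_pos: [0.4872, 0.3665, 0.1015]
orientation: [0.0, 0.039, 0.999, -0.0]
contact_force: [0.7, 1.8, 1.2]
gripper_width: 0.018
```

>>> jog_arm(linear=[[0,-0.006,-0.003],[0,-0.0122,-0.0054],[0,-0.0185,-0.0077],[0,-0.025,-0.0097],[0,-0.038,-0.0126],[0,-0.045,-0.0135],[0,-0.0513,-0.0142],[0,-0.057,-0.0145],[0,-0.061,-0.0145],[0,-0.063,-0.0145],[0,-0.063,-0.0145]], twist=[0,0,0,0,0,0,0,0,0,0,0], gripper=[-0.58,-0.58,-0.58,-0.58,-0.58,-0.58,-0.58,-0.58,-0.58,-0.58,-0.58])

```text
time: 57.55
eef_pos: [0.4823, 0.3049, 0.1156]
orientation: [0.0, 0.039, 0.999, 0.001]
contact_force: [1.0, 5.5, -1.1]
gripper_width: 0.0179
```

```bash
python3 -c "
from h import *
go([[.484,.3058,.1145]],86)
crop(cap('scene'),220,170,340,290,5,'s12.png')
c=cap('wrist');crop(c,120,50,520,350,2,'w30.png')"
```

```text
t 57.55 tcp [0.4823 0.3049 0.1156] jaw 85.6 w 0.017881767685760396 j6 0.41 F [ 1.   5.5 -1.1]
  lin [-0.0017, 0.0011, 0.0011]
  twist -0.007
```

View pics/s12.png

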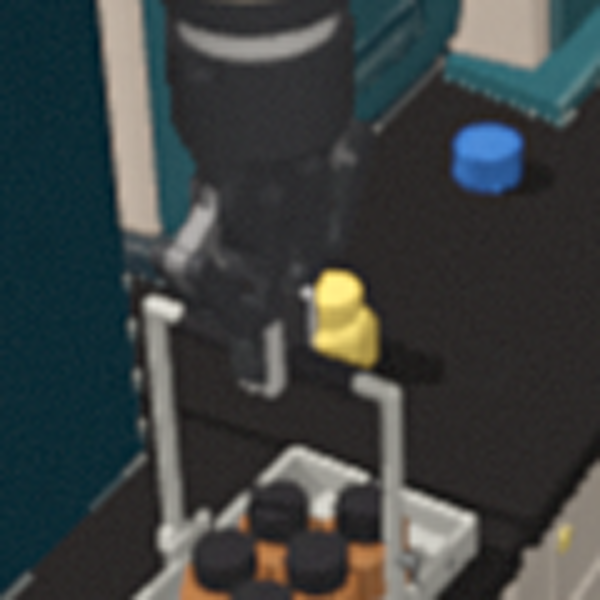

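View pics/w30.png

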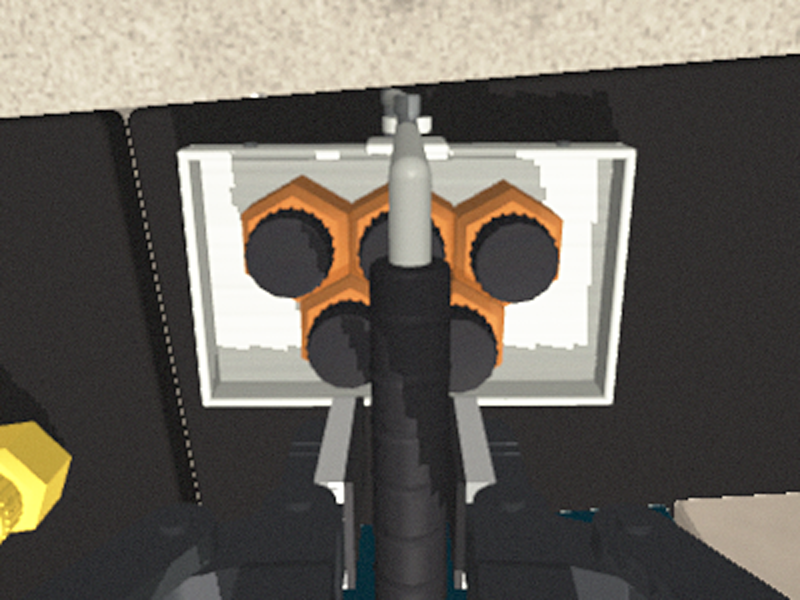

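The handle is upright at its stop (tool force +5.5 N in y). I'll open and retract straight up.

>>> jog_arm(linear=[[0,0.001,0],[0,0.001,0],[0,0.001,0],[0,0.001,0],[0,0.001,-0.03],[0,0.001,-0.07],[0,0.001,-0.12],[0,0.001,-0.12],[0,0.001,-0.12]], twist=[0,0,0,0,0,0,0,0,0], gripper=[-0.4,-0.2,0,0,0,0,0,0,0])

```text
time: 58.55
eef_pos: [0.4831, 0.3051, 0.2371]
orientation: [0.001, 0.039, 0.999, 0.0]
contact_force: [0.6, -0.7, -0.3]
gripper_width: 0.0427
```

```bash
python3 -c "
from h import *
go([[.44,.05,.24]],86)
c=cap('wrist');crop(c,120,0,520,300,2,'w31.png')"
```

```text
t 58.55 tcp [0.4831 0.3051 0.2371] jaw 85.5 w 0.04267674404760727 j6 0.41 F [ 0.6 -0.7 -0.3]
  lin [0.0232, -0.2577, -0.0032]
  twist -0.008
```

View pics/w31.png

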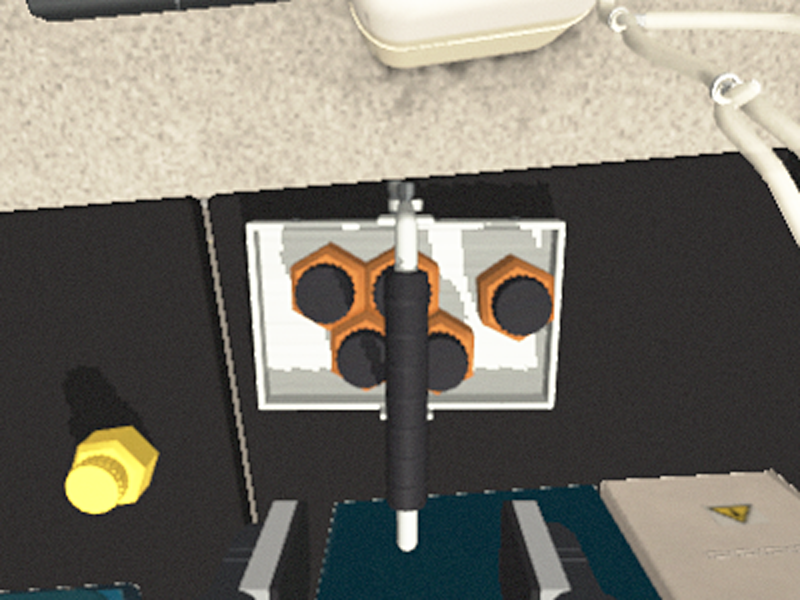

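The scheduled knock happened: the jar at the +y end (crop 515,300) is now about 2 cm away from the pack. The handle is up. I'll measure that jar.

```bash
python3 tr.py wrist w32.png; python3 tr.py top t6.png; python3 -c "
from h import *
c=cap('wrist'); p=tray(-.0169,.0412); print(p)
for w in [(-.049,.082),(.049,.082),(.053,.086),(-.053,.086)]: print(proj(c,[[*tray(*w),.02]]))"
```

```text
TRAY [-18.9 -38. ] yawrel -1.2 world [0.4635 0.2657] res [ 583. 1063.]
TRAY [-13.5  36.1] yawrel 0.1 world [0.474  0.3393] res [648. 465.]
TRAY [-11.9  65.1] yawrel 5.2 world [0.4776 0.3681] res [168. 567.]
TRAY [ 15.3 -17.6] yawrel -8.9 world [0.4991 0.2838] res [353. 472.]
[0.47094137 0.34465405]
[[396.34640835 117.53303687]]
[[391.74930841 204.23053798]]
[[395.02994376 207.47273272]]
[[400.29686609 113.67138003]]
```

```bash
python3 -c "
from h import *
c=cap('wrist');crop(c,250,90,420,220,4.6,'w33.png')
c=cap('scene');crop(c,210,220,330,320,6,'s13.png')"
```

```text
(no output)
```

View pics/w33.png

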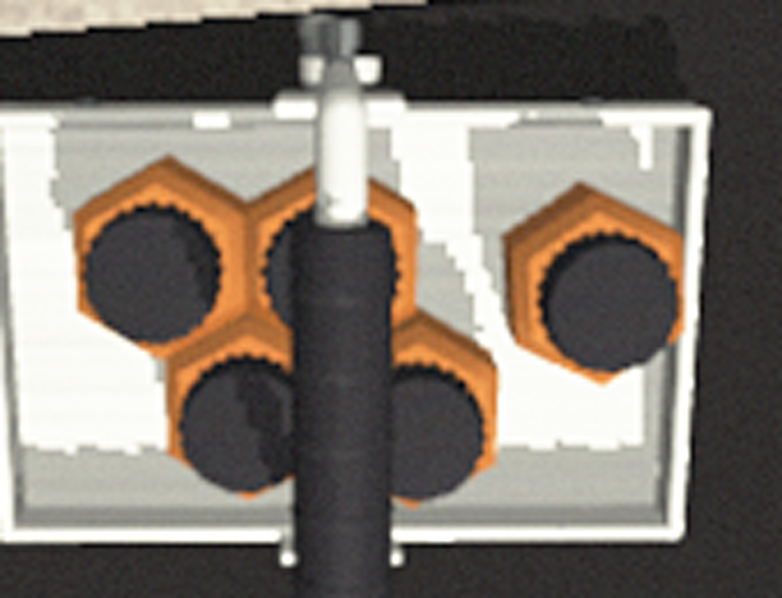

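View pics/s13.png

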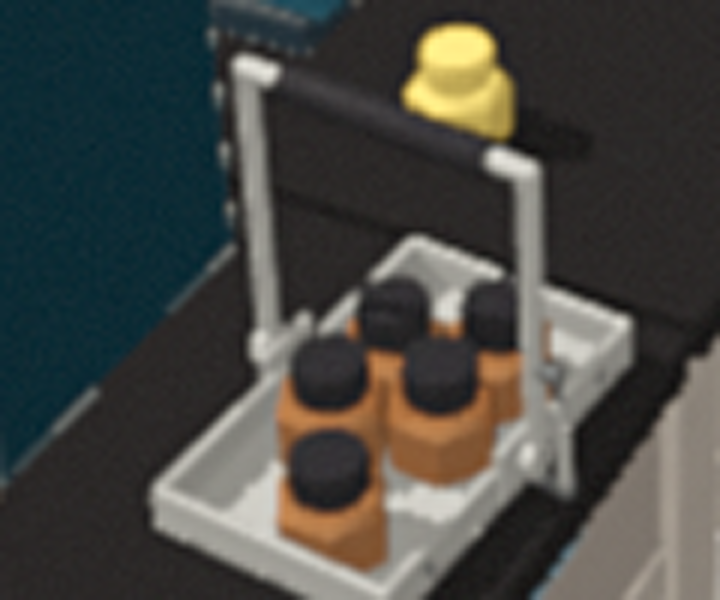

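The knocked jar leans against the end wall at tray (-12, 65). Pushing it is less certain than regrasping it, and the upright bar would foul the gripper body. So I'll fold the handle again, regrasp, replace and raise.

>>> jog_arm(linear=[[0,0.001,0.04],[0,0.001,0.08],[0,0.001,0.11],[0,0.001,0.124],[0,0.001,0.124],[0,0.001,0.124],[0,0.001,0.124],[0,0.001,0.124]], twist=[0,0,0,0,0,0,0,0], gripper=[0,0,0,0,-0.3,-0.5,-0.58,-0.58])

```text
time: 59.65
eef_pos: [0.4833, 0.3063, 0.1134]
orientation: [0.001, 0.039, 0.999, 0.0]
contact_force: [0.4, 1.0, 0.3]
gripper_width: 0.018
```

>>> jog_arm(linear=[[0,0.0134,0.0007],[0,0.0266,0.0027],[0,0.0396,0.006],[0,0.0522,0.0106],[0,0.0642,0.0164],[0,0.0757,0.0234],[0,0.0863,0.0315],[0,0.0961,0.0406],[0,0.105,0.0507],[0,0.1128,0.0616],[0,0.1195,0.073]], twist=[0,0,0,0,0,0,0,0,0,0,0], gripper=[-0.58,-0.58,-0.58,-0.58,-0.58,-0.58,-0.58,-0.58,-0.58,-0.58,-0.58])

```text
time: 60.75
eef_pos: [0.4916, 0.4257, 0.0375]
orientation: [-0.0, 0.039, 0.999, -0.0]
contact_force: [-0.1, 1.9, -0.5]
gripper_width: 0.0182
```

>>> jog_arm(linear=[[0,0.005,0.013],[0,0.009,0.026],[0,0.012,0.038],[0,0.0142,0.05],[0,0.0145,0.06],[0,0.0145,0.06],[0,0.0145,0.06],[0,0.0145,0.06]], twist=[0,0,0,0,0,0,0,0], gripper=[-0.58,-0.58,-0.58,-0.58,-0.58,-0.4,-0.2,-0.2])

```text
time: 61.55
eef_pos: [0.4933, 0.4395, -0.0205]
orientation: [0.001, 0.039, 0.999, 0.0]
contact_force: [0.0, -0.8, -0.6]
gripper_width: 0.0344
```

```bash
python3 -c "
from h import *
go([[.49,.4378,.15]],86)
c=cap('wrist');crop(c,120,50,520,350,2,'w34.png')"
```

```text
t 61.55 tcp [ 0.4933  0.4395 -0.0205] jaw 85.5 w 0.03441393100622525 j6 0.61 F [ 0.  -0.8 -0.6]
  lin [0.003, -0.0019, -0.1705]
  twist -0.008
```

View pics/w34.png

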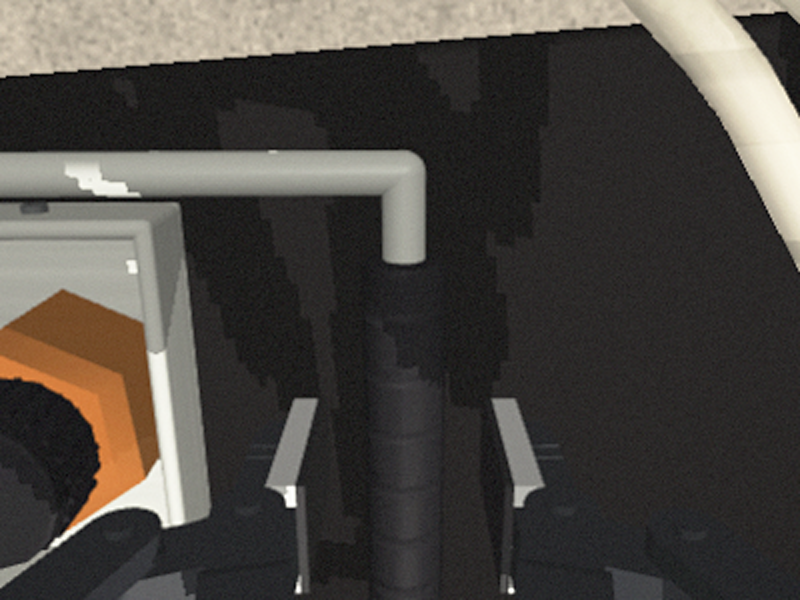

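```bash
python3 -c "
from h import *
go([[.477,.364,.11]],31)"
```

```text
t 61.6 tcp [ 0.4934  0.4396 -0.0204] jaw 85.5 w 0.03466405792405353 j6 0.61 F [ 0.3 -0.3  0.3]
  lin [0.0103, -0.0766, -0.1305]
  twist 0.952
```

>>> jog_arm(linear=[[0,0,-0.04],[0,0,-0.08],[0,0,-0.12],[0.003,-0.02,-0.13],[0.006,-0.05,-0.13],[0.0103,-0.0766,-0.13],[0.0103,-0.0766,-0.13],[0.0103,-0.0766,-0.13],[0.0103,-0.0766,-0.13],[0.0103,-0.0766,-0.13],[0.0103,-0.0766,-0.13],[0.0103,-0.0766,-0.13]], twist=[0,0,0.1,0.25,0.4,0.55,0.7,0.85,0.952,0.952,0.952,0.952], gripper=[-0.1,0.05,0.05,0.05,0.05,0.05,0.05,0.05,0.05,0.05,0.05,0.05])

```text
time: 62.8
eef_pos: [0.4766, 0.364, 0.1089]
orientation: [0.0, 0.491, 0.871, 0.0]
contact_force: [-1.1, -0.4, -1.0]
gripper_width: 0.0453
```

```bash
python3 tr.py wrist w35.png; python3 -c "
from h import *
go([[.477,.364,.11]],31)"
```

```text
TRAY [-11.8  63.5] yawrel 3.4 world [0.4776 0.3666] res [ 210. 1095.]
TRAY [-19.1   0.4] yawrel -2.2 world [0.466  0.3041] res [1770. 3010.]
t 62.85 tcp [0.4766 0.364  0.1088] jaw 31.1 w 0.044985561673558085 j6 1.46 F [ 0.9  0.6 -0.1]
  lin [-0.0002, 0.0004, -0.0012]
  twist 0.002
```

View pics/w35.png

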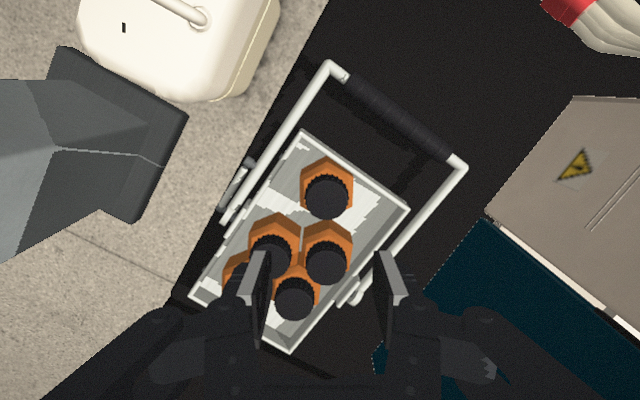

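```bash
python3 -c "
from h import *
go([[.4776,.3664,.008]],29.8)"
```

```text
t 62.85 tcp [0.4766 0.364  0.1088] jaw 31.1 w 0.044985561673558085 j6 1.46 F [ 0.9  0.6 -0.1]
  lin [0.0015, 0.0021, 0.1008]
  twist 0.023
```

>>> jog_arm(linear=[[0.0015,0.002,0.04],[0.0015,0.002,0.08],[0.0015,0.002,0.095],[0.0015,0.002,0.1],[0.0015,0.002,0.1],[0.0015,0.002,0.1],[0.0015,0.002,0.1],[0.0015,0.002,0.1],[0.0015,0.002,0.1],[0.0015,0.002,0.1]], twist=[0.023,0.023,0.023,0.023,0.023,0.023,0.023,0.023,0.023,0.023], gripper=[0.05,0.05,0.05,0.05,-0.15,-0.25,-0.29,-0.31,-0.33,-0.33])

```text
time: 63.85
eef_pos: [0.4786, 0.3668, 0.0106]
orientation: [0.001, 0.502, 0.865, 0.001]
contact_force: [-0.2, -1.3, 7.5]
gripper_width: 0.0288
```

>>> jog_arm(linear=[[0,0,-0.003],[0,0,-0.01],[0,0,-0.03],[0,0,-0.05],[0,0,-0.05]], twist=[0,0,0,0,0], gripper=[-0.33,-0.33,-0.33,-0.33,-0.33])

```text
time: 64.35
eef_pos: [0.4794, 0.3671, 0.0621]
orientation: [0.001, 0.502, 0.865, 0.002]
contact_force: [0.4, -0.2, -0.3]
gripper_width: 0.0288
```

```bash
python3 held.py .0058; python3 -c "
from h import *
go([[.4708,.3475,.05]],25.3)
c=cap('wrist');crop(c,120,50,520,350,2,'w36.png')"
```

```text
held: offset tool xy(mm) [ 1.16 -0.95] yaw-jaw mod60 30.49 res 305.2 A 2763.0
t 64.4 tcp [0.4786 0.3668 0.0603] jaw 29.7 w 0.028643340987257106 j6 1.49 F [-0.5  0.2 -1.9]
  lin [-0.0129, -0.0163, 0.0102]
  twist 0.076
```

View pics/w36.png

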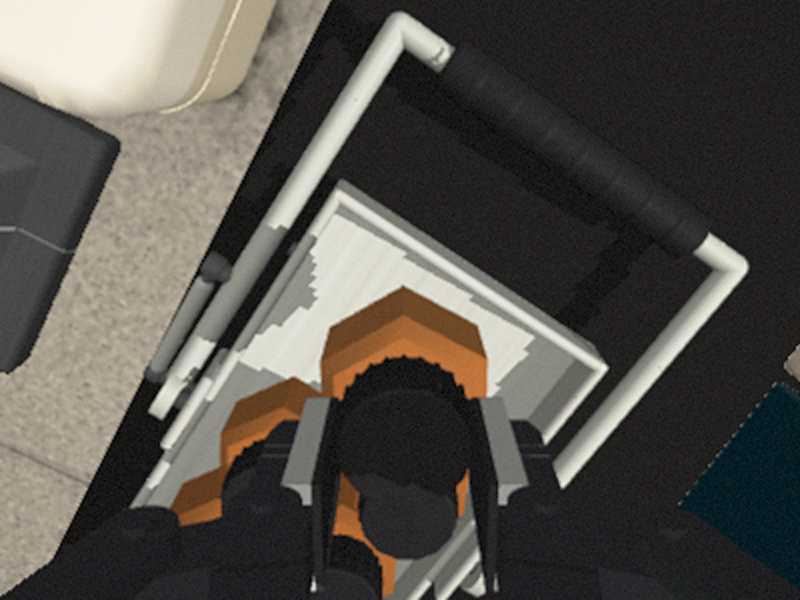

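>>> jog_arm(linear=[[0,0,-0.015],[-0.006,-0.008,-0.02],[-0.0134,-0.016,-0.02],[-0.0134,-0.016,-0.02],[-0.0134,-0.016,-0.02],[-0.0134,-0.016,-0.02]], twist=[0,0.04,0.076,0.076,0.076,0.076], gripper=[-0.33,-0.33,-0.33,-0.33,-0.33,-0.33])

```text
time: 65.05
eef_pos: [0.4701, 0.3466, 0.0783]
orientation: [-0.0, 0.535, 0.845, -0.0]
contact_force: [-1.4, 0.1, -0.1]
gripper_width: 0.0289
```

```bash
python3 -c "
from h import *
go([[.4713,.3472,.0115]],25.3)"
```

```text
t 65.05 tcp [0.4701 0.3466 0.0783] jaw 25.3 w 0.028850054965779994 j6 1.54 F [-1.4  0.1 -0.1]
  lin [0.0001, 0.0014, 0.0668]
  twist 0.0
```

>>> jog_arm(linear=[[0.0005,0.001,0.03],[0.0005,0.001,0.055],[0.0005,0.001,0.063],[0.0005,0.001,0.0665],[0.0005,0.001,0.0668],[0.0005,0.001,0.0668]], twist=[0,0,0,0,0,0], gripper=[-0.33,-0.33,-0.33,-0.33,-0.33,-0.33])

```text
time: 65.65
eef_pos: [0.4717, 0.3479, 0.0131]
orientation: [0.001, 0.535, 0.845, 0.001]
contact_force: [0.3, -0.6, -0.9]
gripper_width: 0.0291
```

```bash
python3 -c "
from h import *
go([[.473,.3436,.0105]],25.3)
c=cap('wrist');crop(c,120,50,520,350,2,'w37.png')"
```

```text
t 65.65 tcp [0.4717 0.3479 0.0131] jaw 25.3 w 0.029147017948454347 j6 1.54 F [ 0.3 -0.6 -0.9]
  lin [-0.0045, -0.0007, 0.0026]
  twist 0.0
```

View pics/w37.png

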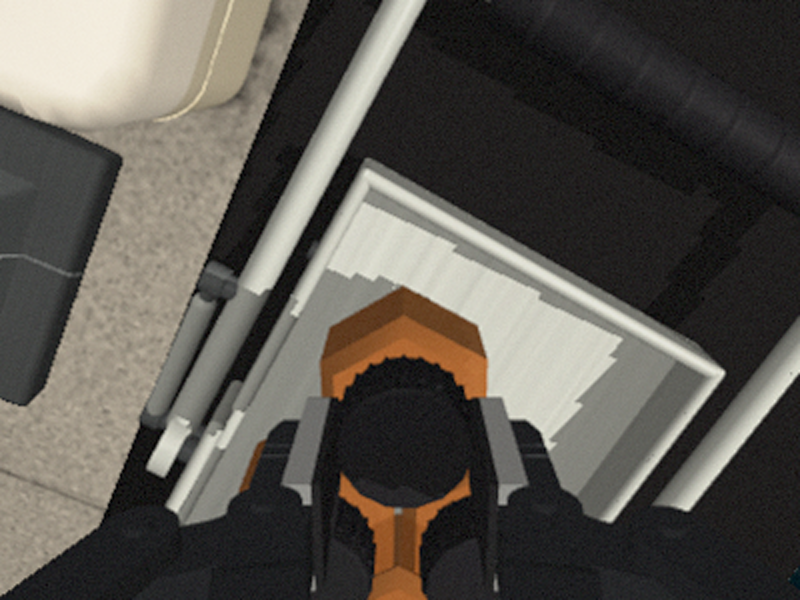

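>>> jog_arm(linear=[[0,0,0.0015],[0,0,0.003],[-0.001,0,0.003],[-0.002,0,0.0028],[-0.003,0,0.0025],[-0.004,0,0.0025],[-0.005,0,0.0025],[-0.006,0,0.0025],[-0.006,0,0.0025]], twist=[0,0,0,0,0,0,0,0,0], gripper=[-0.33,-0.33,-0.33,-0.33,-0.33,-0.33,-0.33,-0.33,-0.33])

```text
time: 66.6
eef_pos: [0.474, 0.3436, 0.0112]
orientation: [-0.0, 0.535, 0.845, 0.002]
contact_force: [-4.5, 5.1, 11.1]
gripper_width: 0.0289
```

>>> jog_arm(linear=[[0.0005,0,-0.0008],[0.0005,0,-0.0008],[0.0005,0,-0.0008],[0.0005,0,-0.001],[0.0005,0,-0.03],[0,0,-0.07],[0,0,-0.11],[0,0,-0.13],[0,0,-0.13]], twist=[0,0,0,0,0,0,0,0,0], gripper=[-0.3,-0.2,-0.1,-0.1,-0.1,0.05,0.05,0.05,0.05])

```text
time: 67.5
eef_pos: [0.4754, 0.3428, 0.1431]
orientation: [0.002, 0.535, 0.845, 0.002]
contact_force: [0.0, 0.1, -1.0]
gripper_width: 0.0451
```

```bash
python3 -c "
from h import *
go([[.445,.245,.14]],-35.5)"
```

```text
t 67.5 tcp [0.4754 0.3428 0.1431] jaw 25.3 w 0.04505761905315146 j6 1.53 F [ 0.   0.1 -1. ]
  lin [-0.0754, -0.0693, 0.0028]
  twist 1.061
```

>>> jog_arm(linear=[[-0.025,-0.023,0],[-0.05,-0.046,0],[-0.0754,-0.0693,0],[-0.0754,-0.0693,0],[-0.0754,-0.0693,0],[-0.0754,-0.0693,0],[-0.0754,-0.0693,0],[-0.0754,-0.0693,0],[-0.0754,-0.0693,0]], twist=[0.15,0.3,0.45,0.6,0.75,0.9,1.061,1.061,1.061], gripper=[0.05,0.05,0.05,0.05,0.05,0.05,0.05,0.05,0.05])

```text
time: 68.4
eef_pos: [0.4427, 0.2442, 0.1385]
orientation: [-0.0, 0.888, 0.46, -0.001]
contact_force: [-0.6, -0.2, -0.1]
gripper_width: 0.0449
```

```bash
python3 tr2.py wrist -19,1.5 15,-18 16,21 -19,-39 -17,41; python3 -c "
from h import *
c=cap('wrist');crop(c,220,40,440,205,3.6,'w38.png')
go([[.4938,.4396,.14]],86)"
```

```text
tray [-19.2   1.5] yawrel -0.7 world 0.4659 0.3052
tray [ 15.3 -18.8] yawrel -1.4 world 0.499 0.2826
tray [17.9 20.7] yawrel 0.6 world 0.5043 0.3219
tray [-19.5 -37.9] yawrel 0.4 world 0.463 0.2659
tray [-16.3  41.6] yawrel -0.1 world 0.4716 0.345
dist
 [[ 0.  40.  41.8 39.3 40.3]
 [40.   0.  39.6 39.6 68.2]
 [41.8 39.6  0.  69.5 40. ]
 [39.3 39.6 69.5  0.  79.6]
 [40.3 68.2 40.  79.6  0. ]] res 998 A 5120
t 68.5 tcp [0.4428 0.2443 0.1388] jaw -35.3 w 0.044398923263759625 j6 2.43 F [0.1 0.5 0.5]
  lin [0.1889, -0.0712, -0.0013]
  twist 1.025
```

View pics/w38.png

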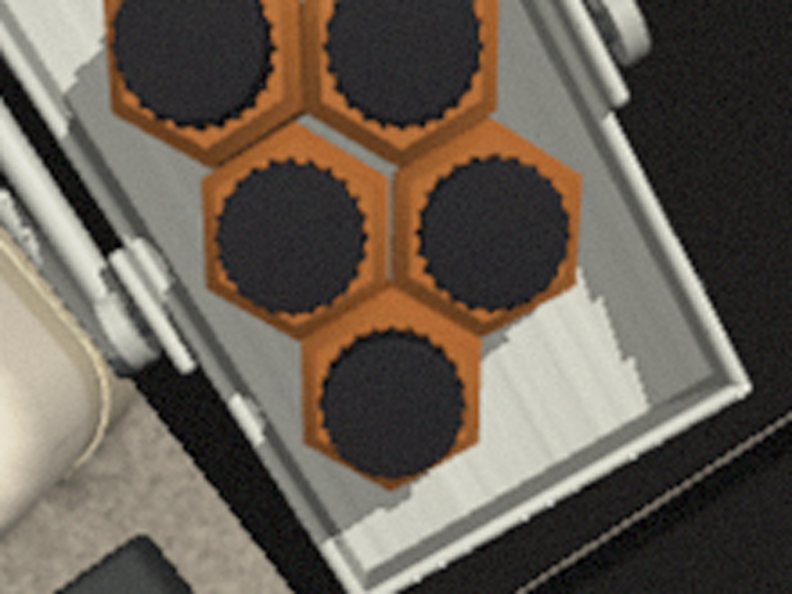

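The pack is restored: the contact pairs all measure 39.3–40.3 mm, and the one loose pair is 41.8 mm. Now I'll raise the handle again, using the loose cage.

>>> jog_arm(linear=[[0,0,-0.02],[0.02,-0.007,-0.04],[0.04,-0.015,-0.04],[0.06,-0.022,-0.04],[0.08,-0.03,-0.04],[0.1,-0.037,-0.04],[0.12,-0.045,-0.04],[0.14,-0.053,-0.04],[0.16,-0.06,-0.04],[0.18,-0.068,-0.04],[0.1889,-0.0712,-0.04],[0.1889,-0.0712,-0.04]], twist=[-0.14,-0.28,-0.42,-0.56,-0.7,-0.84,-0.98,-1.12,-1.26,-1.4,-1.54,-1.68], gripper=[0.05,0.05,0.05,0.05,0.05,0.05,0.05,0.0,-0.1,-0.1,-0.1,-0.1])

```text
time: 69.7
eef_pos: [0.4946, 0.4407, 0.1785]
orientation: [-0.0, 0.248, 0.969, -0.0]
contact_force: [0.2, 0.1, -0.1]
gripper_width: 0.0386
```

```bash
python3 -c "
from h import *
go([[.4938,.4396,.06]],86)"
```

```text
t 69.7 tcp [0.4946 0.4407 0.1785] jaw 61.3 w 0.03858801896535347 j6 1.03 F [ 0.2  0.1 -0.1]
  lin [0.0001, -0.0012, 0.1185]
  twist -0.43
```

>>> jog_arm(linear=[[0,-0.0005,0.03],[0,-0.0005,0.06],[0,-0.0005,0.09],[0,-0.0005,0.118],[0,-0.0005,0.118],[0,-0.0005,0.118]], twist=[-0.14,-0.28,-0.4,-0.43,-0.43,-0.43], gripper=[-0.1,-0.1,-0.1,-0.1,-0.1,-0.1])

```text
time: 70.3
eef_pos: [0.4942, 0.4389, 0.0616]
orientation: [-0.0, 0.04, 0.999, -0.0]
contact_force: [0.9, 0.6, 0.5]
gripper_width: 0.0386
```

```bash
python3 -c "
from h import *
go([[.4938,.4396,-.0195]],86)
c=cap('wrist');crop(c,120,50,520,350,2,'w39.png')"
```

```text
t 70.3 tcp [0.4942 0.4389 0.0616] jaw 85.4 w 0.03862539763600516 j6 0.61 F [0.9 0.6 0.5]
  lin [0.0004, 0.0007, 0.0811]
  twist -0.01
```

View pics/w39.png

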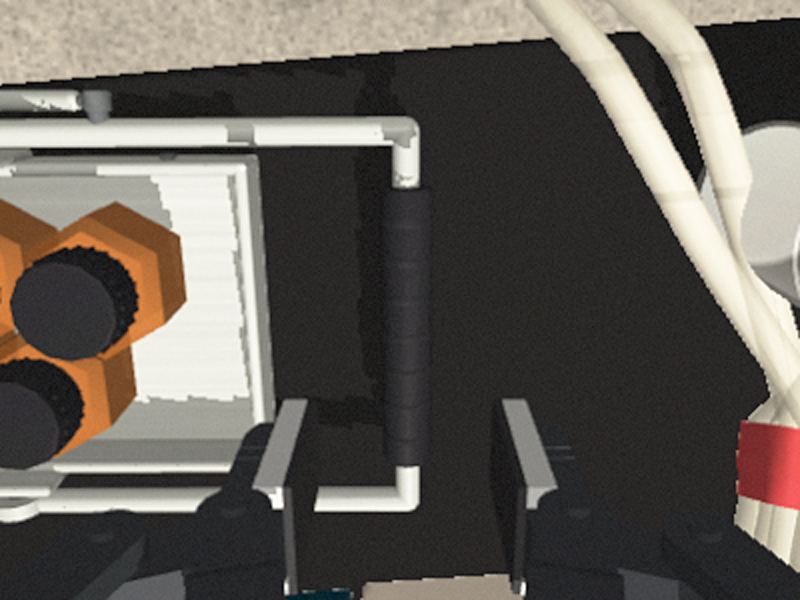

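>>> jog_arm(linear=[[0,0.0007,0.04],[0,0.0007,0.07],[0,0.0007,0.081],[0,0.0007,0.081],[0,0.0007,0.081],[0,0.0007,0.081],[0,0.0007,0.081],[0,0.0007,0.081],[0,0.0007,0.081],[0,0.0007,0.081]], twist=[0,0,0,0,0,0,0,0,0,0], gripper=[-0.1,-0.1,-0.1,-0.3,-0.5,-0.6,-0.7,-0.72,-0.72,-0.72])

```text
time: 71.35
eef_pos: [0.4959, 0.4395, -0.017]
orientation: [0.001, 0.04, 0.999, -0.0]
contact_force: [-2.1, -6.4, 6.9]
gripper_width: 0.0137
```

>>> jog_arm(linear=[[0,-0.0007,-0.0135],[0,-0.0027,-0.0267],[0,-0.006,-0.0397],[0,-0.0107,-0.0523],[0,-0.0165,-0.0644],[0,-0.0235,-0.0758],[0,-0.0235,-0.0758]], twist=[0,0,0,0,0,0,0], gripper=[-0.72,-0.72,-0.72,-0.72,-0.72,-0.72,-0.72])

```text
time: 72.05
eef_pos: [0.4942, 0.418, 0.0599]
orientation: [0.002, 0.04, 0.999, 0.002]
contact_force: [3.4, 9.4, 1.6]
gripper_width: 0.0138
```

>>> jog_arm(linear=[[0,-0.0081,-0.0107],[0,-0.0172,-0.0204],[0,-0.0273,-0.0292],[0,-0.0382,-0.037],[0,-0.0498,-0.0437],[0,-0.0498,-0.0437],[0,-0.0498,-0.0437],[0,-0.0498,-0.0437],[0,-0.0498,-0.0437]], twist=[0,0,0,0,0,0,0,0,0], gripper=[-0.72,-0.72,-0.72,-0.72,-0.72,-0.72,-0.64,-0.58,-0.58])

```text
time: 72.95
eef_pos: [0.4888, 0.3673, 0.1009]
orientation: [0.001, 0.04, 0.999, 0.0]
contact_force: [-0.3, 1.9, 0.9]
gripper_width: 0.0177
```

>>> jog_arm(linear=[[0,-0.006,-0.003],[0,-0.0122,-0.0054],[0,-0.0185,-0.0077],[0,-0.025,-0.0097],[0,-0.038,-0.0126],[0,-0.045,-0.0135],[0,-0.0513,-0.0142],[0,-0.057,-0.0145],[0,-0.061,-0.0145],[0,-0.063,-0.0145],[0,-0.063,-0.0145]], twist=[0,0,0,0,0,0,0,0,0,0,0], gripper=[-0.58,-0.58,-0.58,-0.58,-0.58,-0.58,-0.58,-0.58,-0.58,-0.58,-0.58])

```text
time: 74.05
eef_pos: [0.4837, 0.3048, 0.1143]
orientation: [0.0, 0.04, 0.999, 0.001]
contact_force: [0.8, 5.4, -1.3]
gripper_width: 0.0179
```

```bash
python3 -c "
from h import *
go([[.484,.3058,.1145]],86)
c=cap('wrist');crop(c,120,50,520,350,2,'w40.png')"
```

```text
t 74.05 tcp [0.4837 0.3048 0.1143] jaw 85.5 w 0.0179163986436442 j6 0.41 F [ 0.8  5.4 -1.3]
  lin [-0.0002, 0.001, -0.0002]
  twist -0.009
```

View pics/w40.png

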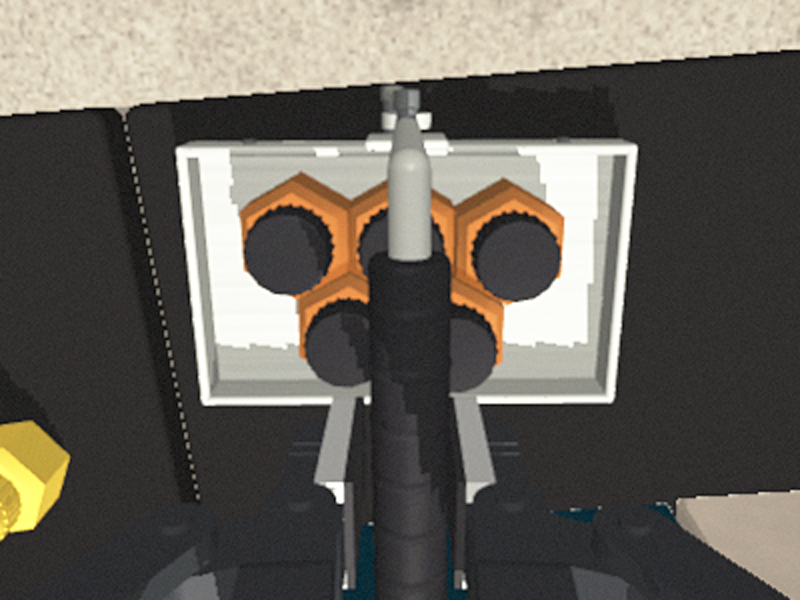

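>>> jog_arm(linear=[[0,0.001,0],[0,0.001,0],[0,0.001,0],[0,0.001,0],[0,0.001,-0.03],[0,0.001,-0.07],[0,0.001,-0.12],[0,0.001,-0.12],[0,0.001,-0.12]], twist=[0,0,0,0,0,0,0,0,0], gripper=[-0.4,-0.2,0,0,0,0,0,0,0])

```text
time: 75.0
eef_pos: [0.4846, 0.3052, 0.2358]
orientation: [0.001, 0.04, 0.999, 0.0]
contact_force: [-0.1, 0.1, -0.8]
gripper_width: 0.0426
```

```bash
python3 tr2.py wrist -19,1.5 15,-18 16,21 -19,-39 -17,41 | tail -8; python3 -c "
from h import *
go([[.44,.05,.24]],86)
c=cap('wrist');crop(c,250,90,420,220,4.6,'w41.png')
c=cap('scene');crop(c,210,200,330,320,5,'s14.png')"
```

```text
tray [-19.3 -38.4] yawrel -0.8 world 0.4632 0.2654
tray [-16.   42.1] yawrel -0.5 world 0.4719 0.3455
dist
 [[ 0.  40.  40.  40.1 40.5]
 [40.   0.  37.4 41.1 68.3]
 [40.  37.4  0.  68.5 40.4]
 [40.1 41.1 68.5  0.  80.6]
 [40.5 68.3 40.4 80.6  0. ]] res 883 A 2049
t 75.05 tcp [0.4839 0.3049 0.2341] jaw 85.4 w 0.04304446957088399 j6 0.41 F [-0.2  0.4 -0.4]
  lin [0.0234, -0.2576, -0.0059]
  twist -0.01
```

View pics/w41.png

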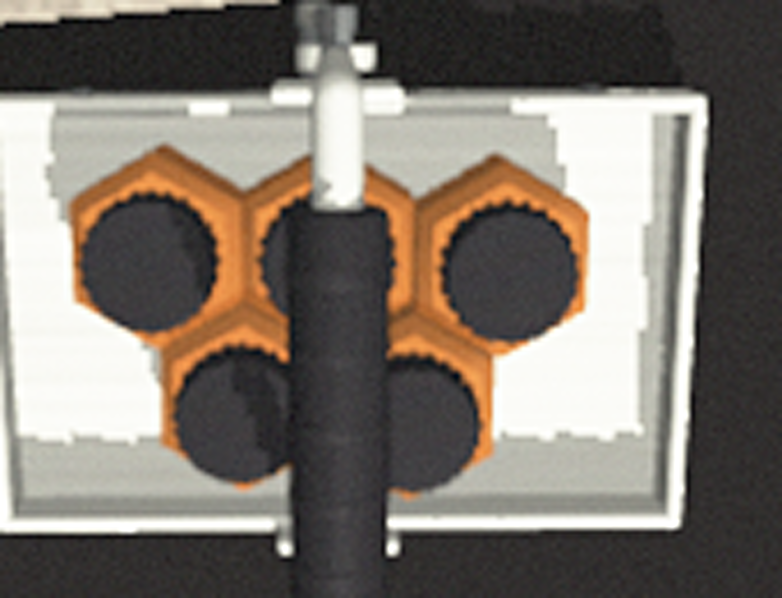

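View pics/s14.png

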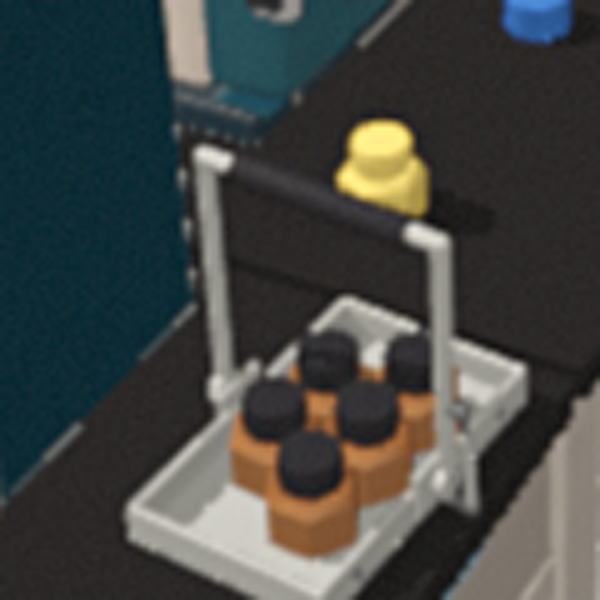

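The pack is intact, the handle is upright and released, and the gripper is 10 cm above the bar. I'll let it settle briefly, check once more, then hand in.

>>> jog_arm(linear=[[0,0,-0.02],[0,0,-0.03],[0,0,-0.03],[0,0,-0.03],[0,0,-0.03],[0,0,-0.03]], twist=[0,0,0,0,0,0], gripper=[0,0,0,0,0,0])

```text
time: 75.75
eef_pos: [0.4834, 0.3048, 0.2635]
orientation: [-0.001, 0.04, 0.999, -0.0]
contact_force: [-0.2, -0.7, -0.5]
gripper_width: 0.043
```

```bash
python3 -c "
from h import *
c=cap('wrist');crop(c,200,50,470,250,2.9,'w42.png')
print(r.read_state()['contact_force'])"
```

```text
[-0.26110171 -0.62157693  0.35864367]
```

View pics/w42.png

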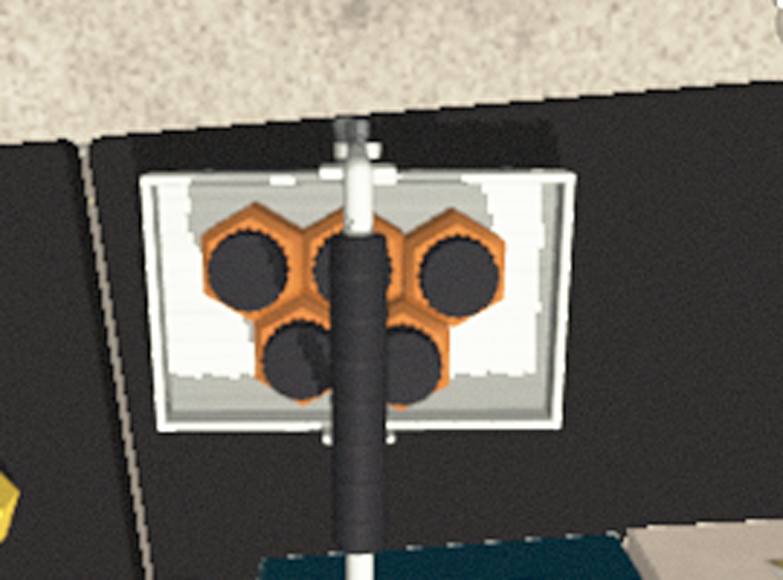

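```bash
python3 -c "
from bench import r
print(r.hand_in())"
```

```text
the job is handed in; nothing more can be done
None
```

I folded the handle flat, packed all five amber jars as a 3+2 honeycomb on the tray floor, raised the handle to its stop and handed the job in at about 76 s. No verdict is reported on hand-in.

- **Knocked jar:** one jar was knocked about 2 cm aside, out to the tray's +y end, around the time I first raised the handle. I folded the handle again, regrasped the jar, put it back and raised the handle a second time.
- **Spacing:** with the handle still flat, six of the seven neighbouring pairs measured 39.3–40.3 mm. The seventh measured 41.8 mm, with a gap of about 2 mm visible. Every jar still touches at least two others.
- **Final state:** the last pictures show the pack intact, the handle upright and released, and the gripper clear above it with no contact force.
- **Bystanders:** I left the round jar, blue cap and yellow jar alone. I did not measure the round jar and blue cap again; they were in their usual places in the mid-run pictures.

Some readings disagreed or were poor:
- **Fingertips:** they sit about 29 mm behind the reported TCP, found by touching the bar. I worked from that offset.
- **Handle forces:** my first attempt to raise the handle gripped the bar too high. Lowering it again to regrip pressed on the bar with about 60 N, below the 120 N wrist limit.
- **Last distance fit:** with the bar partly hiding the pack, it gave one impossible value (37.4 mm), so I relied on the earlier clear view.
- **Grip force:** it cannot be read. I closed the fingers only about 1 mm past contact on each cap.

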